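Shim a circuit board in a spring-lidded test chamber

ROBOT

A 6-joint arm with a two-finger parallel gripper is mounted at the origin on the work surface. World frame = base frame: x ahead of the robot, y to its left, z up, the work surface at z = 0. Lengths are in m, angles in rad, forces in N, time in s.
With the tool pointing down it reaches from about 0.3 to 0.775 m from the base axis. Payload 14.6 kg.
Tool frame: the origin (TCP) lies at the very end of the fingers, on their centre line; the grasp point (between the pads) lies 19 mm behind it (pinch_z is the distance from the TCP to the grasp point, in m); z points along the fingers, y is the direction in which the jaws open and shut (so a half turn about z gives the same grasp; the last joint's range is limited). The gripper opens to 94 mm and grips with 3 to 60 N. Pads are 16 mm wide; open, the fingers measure 119 mm over their backs; the gripper's body (75 mm by 177 mm) begins 78 mm behind the grasp point.
Start: joints at [-1.232, 0.3, 1.521, -0, 1.321, -0.067], TCP at [0.217, -0.505, 0.205] pointing down, gripper open.
Joint ranges: [-3.03, 3.03], [-0.79, 2.21], [0.23, 2.52], [-1.04, 4.18], [0, 3.07], [-2.55, 2.55]. Speed limits (rad/s): [2.22, 2.22, 2.57, 3.14, 3.14, 3.14].

INTERFACE

Orientations are given as [roll, pitch, yaw] about the fixed x, y, z axes, in that order (R = Rz(yaw) Ry(pitch) Rx(roll)).
In Python, from station import get_obs, camera, hand_in, pinch_z gives the robot as it stands.
- The arm moves only by the tool servo_tool, never from a script. Its argument "moves" is a list that holds one entry, the list of rows, each a list of 7 numbers: the turn, a rotation vector about the tool's x, y, z normalised to -1 to 1, where 1 is pi/2 rad, then the shift along the tool's x, y, z normalised to -1 to 1, where 1 is 500 mm, then the closure, from 0 (fully open) to 1 (shut). In form: [[[rx, ry, rz, x, y, z, hand], ...]]. A call has 1 to 12 rows; each row is the pose to reach, as a shift and turn from the pose measured when the call began, along the tool's axes at that moment; what a row does not reach only later rows make up. A row lasts 1/12 s, in which the tool goes at most 41.7 mm and 7.16 degrees, less where a joint would pass 70% of its speed; a pose out of reach is approached as far as the arm can. A call with a number of a shift or a turn outside -1 to 1 is refused whole. A call with a gripper value outside its range is refused whole. The fingers move at their own pace and stop on an object; "squeeze" is the grip in N (left out, the last holds). Time passes only in rows, so rows that repeat a pose let the fingers close. It gives the time, the measured TCP pose, the force and the opening at its end, in the units of the state.
- get_obs(): the state, without advancing time (a new reading comes with each control period).
- camera(name): name is "side" or "top"; returns a dict with "color" (400x640x3 uint8, red, green, blue), "intrinsics" (3x3 intrinsics, pixels), "rvec" (rotation vector, rad) and "tvec" (3), from world to camera coordinates, as OpenCV has them. Camera axes: x right, y down, z forward; pixel columns grow to the right and rows downward; lengths in m; the calibration is good to about 2 mm. A picture is of the moment at which its call begins. There is no depth.
- hand_in(): hands the job in, once; it reports no verdict.
The state is a dict: "time_s": time; "qpos": joint angles; "joint_vel": joint speeds; "tau": joint torques, N m; "ee_pos": TCP position; "eef_rot": TCP orientation; "force": force on the tool from outside, world axes, zero at the start; "moment": the same for the moment, N m; "grip_width": finger opening in m.
Only numpy, scipy, OpenCV 4.12 (cv2) and the standard library are available. Lean on these libraries where they do the work, as an engineer would, in place of code of your own. Each camera call takes 0.05 s, during which the arm holds its last target.

TASK

Slide the red thumb latch sideways so the test chamber's cover springs open, then stack the spacers that are on the bench on the bed between the white corner guides, thickest first (blue, orange, white, black; some may be missing), and the circuit board last, chip upwards. After letting go of each piece, and before adding the next, press its middle down with closed fingers until the sprung bed has gone down, to feel that it lies flat. Finally push the cover shut until the latch catches it, and leave the other things on the bench where they are.

Things in the scene. Friction and masses are not known exactly. Their poses are not given: they have to be found in the camera images.
- chamber: Grey test chamber, fixed to the bench on the 2 mm mat. Origin: centre of its underside. +y towards the cover's hinge, -y towards the latch, +x the way the latch slides open, z up. A box 124 (x) x 130 (y) mm outside, walls 5 mm thick, 66 mm high.
- nest (a point): Centre of the top of the sprung steel bed (62 x 34 mm) at rest, 13 mm above the chamber's underside, axes as the chamber. Four white corner guides, 49 mm taller than the bed top, leave 69 (x) x 45 (y) mm for the 64 x 40 mm plates, long side along x. The long sides (y) are open for 49 mm between the guides, with 33 mm from guide to wall, for fingers that close along y.
- bed (a joint): How far the sprung bed is pressed down, m: 0 at rest, 0.005 on its bottom stop. It takes 3 N to start it, 8 N to bottom it; the plates' own weight does not move it.
- cover (a joint): Angle of the aluminium cover, rad: about 0 shut and caught, about 1.9 sprung open (leaning back past upright, its free edge about 0.2 m above the bench). 124 (x) x 130 (y) x 5 mm, hinged on the chamber's +y top edge; its spring gives 0.3 N m shut, 0.1 N m open. Push its outer face over and down; in the last 15 mm it pushes the latch aside by itself and snaps under it: about 6 N at the free edge; it may go 2 mm beyond shut.
- cover_hinge (a point): Middle of the cover's hinge line, fixed to the chamber, 65 mm to +y of its centre and 69 mm above its underside (3 mm above its walls). Axes as the chamber; the hinge line runs along x. The cover's underside passes through this line.
- cover_edge (a point): Point on the cover's outer (upper) face, 115 mm from the hinge line and 15 mm from the free edge, in the middle of the width; moves with the cover. z is the outward normal of that face, y points to the hinge.
- latch (a joint): How far the red thumb latch is slid open, m: 0 closed, 0.014 on its stop. It releases the cover at about 0.009 and springs back by itself when let go (1.6 N at 0, 3.2 N at the stop).
- latch_tab (a point): Top centre of the red thumb tab, upright on a ledge outside the chamber's -y wall: 12 (x) x 14 (y) mm, 30 mm tall, its top 70.5 mm above the chamber's underside, its centre 23 mm out from the wall. Axes as the chamber. Push its -x face towards +x; the ledge is free for 40 mm on its -x side. Keep fingers off the steel tongue towards the chamber.
- board_center (a point): Centre, half-way up, of the circuit board in its dark carrier: 64 (x) x 40 (y) x 8 mm, green on top, with a flat black 18 mm square chip in the middle of the top that stands 2 mm higher; small connectors at its x ends. 50 g. z up as it lies.
- blue_center (a point): Centre of the blue plastic spacer plate, 64 (x) x 40 (y) x 13 mm, lying flat on the mat, 52 g. z up as it lies. May be absent.
- orange_center (a point): Centre of the orange plastic spacer plate, 64 (x) x 40 (y) x 11 mm, lying flat on the mat, 44 g. z up as it lies. May be absent.
- white_center (a point): Centre of the white plastic spacer plate, 64 (x) x 40 (y) x 9 mm, lying flat on the mat, 36 g. z up as it lies. May be absent.
- black_center (a point): Centre of the black plastic spacer plate, 64 (x) x 40 (y) x 8 mm, lying flat on the mat, 32 g. z up as it lies. May be absent.
- spacer_blue: The blue spacer; origin in the centre of its underside. May be absent.
- spacer_orange: The orange spacer; origin in the centre of its underside. May be absent.
- spacer_white: The white spacer; origin in the centre of its underside. May be absent.
- spacer_black: The black spacer; origin in the centre of its underside. May be absent.
- board: The circuit board in its carrier; origin in the centre of its underside.
- meter: Bystander: black hand-held meter, 170 x 100 x 34 mm, lying flat.
- probe: Bystander: brown probe wand, 175 mm long, 14 mm high.
- driver: Bystander: green screwdriver, 170 mm long.
- parts_cup: Bystander: small blue parts dish, 60 mm wide, 35 mm high.
- plug: Bystander: yellow plug block, 50 x 34 x 30 mm.
- tweezers: Bystander: steel tweezers, 130 mm long, 6 mm high.
There are look-alikes about, which are no part of the job. What is meant by the spacer_blue is not brown, purple or yellow, and is the smaller of those in its own colour.

How it is judged:
On the way, in this order (a step that is already met when the one before it is completed fails the run):
1. the latch has been slid and the cover has sprung open (value of joint cover above 1.2 rad), for 0.2 s.
2. the blue spacer lies flat between the guides, let go, and closed fingers press its middle with more than 5 N, so that the bed sinks (x of blue_center in the frame of nest between -0.006 and 0.006 m and y of blue_center in the frame of nest between -0.006 and 0.006 m and z of blue_center in the frame of nest between -0.004 and 0.05 m and angle between blue_center's own z axis and vertical below 0.05 rad and contact force between the fingers and spacer_blue above 5 N and horizontal distance between the grasp point and blue_center below 0.02 m and z of the grasp point in the frame of blue_center above 0.0205 m), for 0.2 s.
3. the orange spacer lies flat between the guides, let go, and closed fingers press its middle with more than 5 N, so that the bed sinks (x of orange_center in the frame of nest between -0.006 and 0.006 m and y of orange_center in the frame of nest between -0.006 and 0.006 m and z of orange_center in the frame of nest between -0.004 and 0.05 m and angle between orange_center's own z axis and vertical below 0.05 rad and contact force between the fingers and spacer_orange above 5 N and horizontal distance between the grasp point and orange_center below 0.02 m and z of the grasp point in the frame of orange_center above 0.0205 m), for 0.2 s.
4. the white spacer lies flat between the guides, let go, and closed fingers press its middle with more than 5 N, so that the bed sinks (x of white_center in the frame of nest between -0.006 and 0.006 m and y of white_center in the frame of nest between -0.006 and 0.006 m and z of white_center in the frame of nest between -0.004 and 0.05 m and angle between white_center's own z axis and vertical below 0.05 rad and contact force between the fingers and spacer_white above 5 N and horizontal distance between the grasp point and white_center below 0.02 m and z of the grasp point in the frame of white_center above 0.0205 m), for 0.2 s.
5. the black spacer lies flat between the guides, let go, and closed fingers press its middle with more than 5 N, so that the bed sinks (x of black_center in the frame of nest between -0.006 and 0.006 m and y of black_center in the frame of nest between -0.006 and 0.006 m and z of black_center in the frame of nest between -0.004 and 0.05 m and angle between black_center's own z axis and vertical below 0.05 rad and contact force between the fingers and spacer_black above 5 N and horizontal distance between the grasp point and black_center below 0.02 m and z of the grasp point in the frame of black_center above 0.0205 m), for 0.2 s.
6. the board lies flat on the spacers and closed fingers press its chip with more than 5 N, so that the bed sinks (x of board_center in the frame of nest between -0.006 and 0.006 m and y of board_center in the frame of nest between -0.006 and 0.006 m and z of board_center in the frame of nest between -0.004 and 0.05 m and angle between board_center's own z axis and vertical below 0.05 rad and contact force between the fingers and board above 5 N and horizontal distance between the grasp point and board_center below 0.02 m and z of the grasp point in the frame of board_center above 0.0205 m), for 0.2 s.
At the end, for the whole second after the job is handed in: All spacers present and the board lie flat (0.05 rad) and still on the bed, within 6 mm of its centre along both chamber axes, from the bottom blue, orange, white, black, board; the bed is not held down; the cover is shut (below 0.03 rad) with the latch sprung back (below 3 mm) (x of blue_center in the frame of nest between -0.006 and 0.006 m and y of blue_center in the frame of nest between -0.006 and 0.006 m and z of blue_center in the frame of nest between -0.004 and 0.05 m and angle between each of blue_center, orange_center, white_center, black_center, board_center's own z axis and vertical below 0.05 rad and linear speed of each of spacer_blue, spacer_orange, spacer_white, spacer_black, board below 0.02 m/s and x of orange_center in the frame of nest between -0.006 and 0.006 m and y of orange_center in the frame of nest between -0.006 and 0.006 m and z of orange_center in the frame of nest between -0.004 and 0.05 m and x of white_center in the frame of nest between -0.006 and 0.006 m and y of white_center in the frame of nest between -0.006 and 0.006 m and z of white_center in the frame of nest between -0.004 and 0.05 m and x of black_center in the frame of nest between -0.006 and 0.006 m and y of black_center in the frame of nest between -0.006 and 0.006 m and z of black_center in the frame of nest between -0.004 and 0.05 m and x of board_center in the frame of nest between -0.006 and 0.006 m and y of board_center in the frame of nest between -0.006 and 0.006 m and z of board_center in the frame of nest between -0.004 and 0.05 m and z of each of orange_center, white_center, black_center, board_center in the frame of blue_center above 0.005 m and z of each of white_center, black_center, board_center in the frame of orange_center above 0.005 m and z of each of black_center, board_center in the frame of white_center above 0.005 m and z of board_center in the frame of black_center above 0.005 m and value of joint cover below 0.03 rad and value of joint latch below 0.003 m and value of joint bed below 0.0025 m); the robot touches nothing.
It fails at once if one of the other loose things on the bench has been moved more than 5 cm (distance of any of meter, probe, driver, parts_cup, plug, tweezers from where it was at the start of the episode above 0.05 m).
Of spacer_blue, spacer_orange, spacer_white, spacer_black only 3 to 4 are there at a start; the rules pass over those that are not, and their reading is None.
At some moment in a run one of board, spacer_blue, spacer_orange, spacer_white, spacer_black may be knocked a few centimetres aside while the robot is not near it.
It also fails if it takes over 210 s, if anything falls off the work surface, if the arm or the gripper's body presses on something with over 40 N, if the wrist force passes 120 N, or if a joint passes its speed limit or range.

## Working session

There is one attempt and no reset: what is moved stays moved. The work goes in short steps, Python scripts to look and compute and a tool call to move; the robot and the scene stay as the last step left them, time stands still between calls to the robot, and variables do not carry over. Pictures are saved under pics/ and viewed, and the job is handed in when it is done.

Besides the shell and the picture viewer there is one more tool, called as name(argument=value, ...), one argument or row to a line, values as JSON. servo_tool: Moves the arm, as the interface text tells. Scaled input: -1 to 1 covers 500 mm each way for a shift and pi/2 rad each way for a turn. Its arguments: {"type":"object","properties":{"moves":{"type":"array"},"squeeze":{"type":"number"}},"required":["moves"]}

```bash
ls; mkdir -p pics; python3 - <<'E'
from station import get_obs,camera,pinch_z
import cv2
print(get_obs(),pinch_z)
for n in("top","side"):
    c=camera(n);cv2.imwrite(f"pics/{n}0.png",c["color"][:,:,::-1]);print(n,c["intrinsics"],c["rvec"],c["tvec"])
E
```

```text
pics
{'time_s': 0.0, 'qpos': array([-1.23160383e+00,  3.00507491e-01,  1.52156609e+00,  2.16582073e-06,
        1.32072002e+00, -6.65881882e-02]), 'joint_vel': array([-0.00153195,  0.00187713,  0.00116729,  0.00107642, -0.00309466,
        0.00041181]), 'tau': array([-9.12296559e-05, -5.31805158e+01, -3.52738166e+01,  7.08310073e-02,
        2.43772828e-02, -9.96318317e-05]), 'ee_pos': array([ 0.21702105, -0.50508695,  0.20487272]), 'eef_rot': array([-3.14039451e+00, -8.20030368e-05,  4.05780099e-01]), 'force': array([0.79677237, 0.4971272 , 0.08676675]), 'moment': array([ 0.00586509, -0.02476196, -0.02974543]), 'grip_width': 0.09400997576125361} 0.0188
top [[441.33219112   0.         308.69358957]
 [  0.         441.33219112 196.67672031]
 [  0.           0.           1.        ]] [ 2.18303038 -2.12199454  0.12442285] [-0.12202037  0.51212339  1.34254223]
side [[480.55378553   0.         317.79653188]
 [  0.         480.55378553 201.37020257]
 [  0.           0.           1.        ]] [ 2.13637308  0.64873766 -0.30823704] [-0.36417316 -0.16406243  1.92958926]
```

View pics/top0.png

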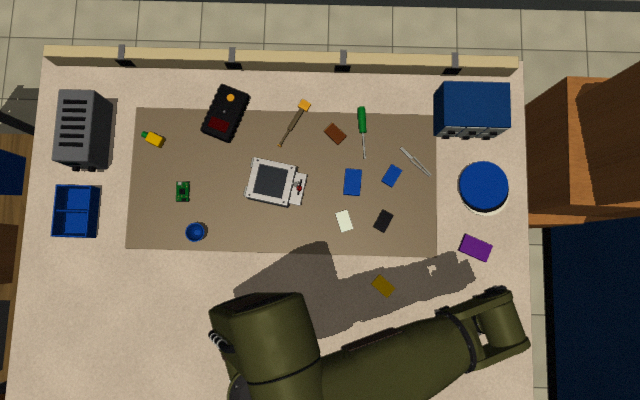

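View pics/side0.png

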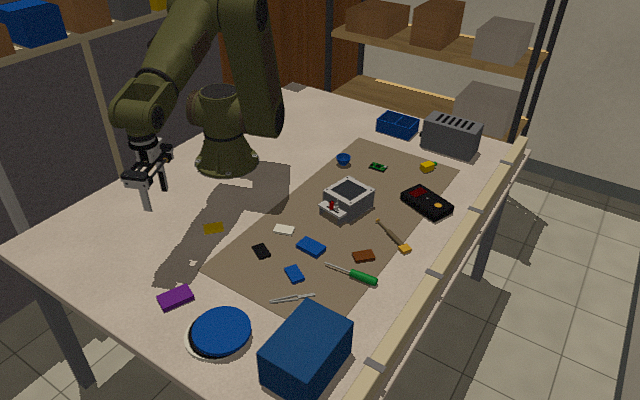

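```bash
cat > h.py <<'E'
import numpy as np,cv2
from station import get_obs,camera,pinch_z
class Cam:
    def __init__(s,n):
        c=camera(n);s.im=c["color"];s.K=np.array(c["intrinsics"]);s.rv=np.array(c["rvec"]);s.t=np.array(c["tvec"]);s.R=cv2.Rodrigues(s.rv)[0];s.C=-s.R.T@s.t
    def proj(s,P): return cv2.projectPoints(np.atleast_2d(np.array(P,float)),s.rv,s.t,s.K,None)[0][:,0]
    def plane(s,uv,z):
        uv=np.atleast_2d(uv); d=(np.c_[uv,np.ones(len(uv))]@np.linalg.inv(s.K).T)@s.R
        return s.C+d*((z-s.C[2])/d[:,2])[:,None]
def crop(im,x,y,w,h,k,name):
    cv2.imwrite(f"pics/{name}.png",cv2.resize(im[y:y+h,x:x+w,::-1],None,fx=k,fy=k,interpolation=cv2.INTER_CUBIC))
E
python3 - <<'E'
from h import *
t=Cam("top");s=Cam("side")
crop(t.im,230,140,100,80,8,"tc");crop(s.im,300,160,100,80,8,"sc")
crop(t.im,320,110,130,135,4,"tp")
print(t.C,s.C)
E
```

```text
[ 0.34473054 -0.12249802  1.39489572] [ 1.19825182 -1.1754127   1.03220678]
```

View pics/tc.png

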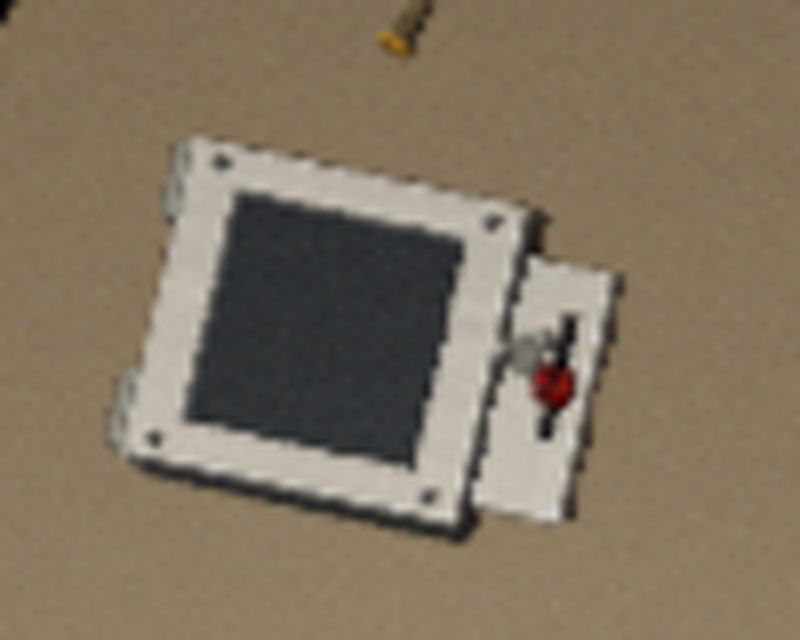

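View pics/sc.png

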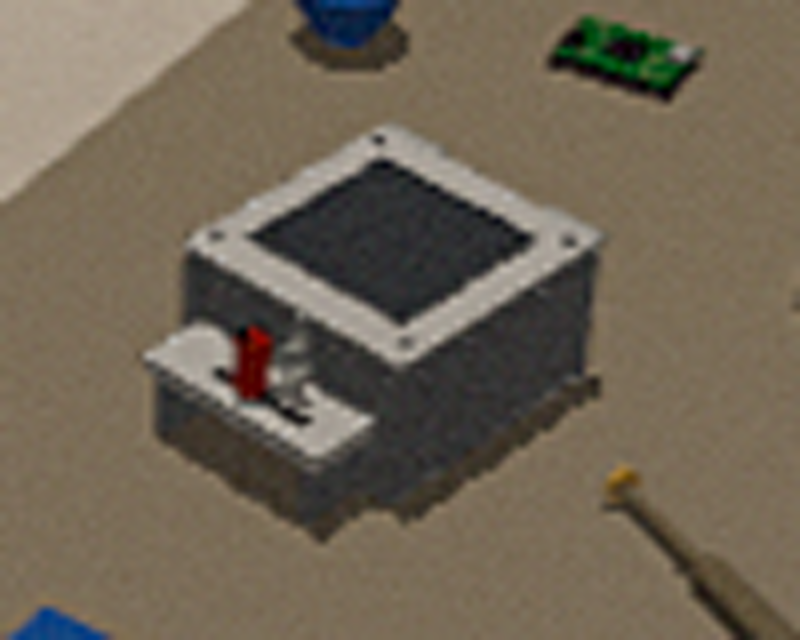

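View pics/tp.png

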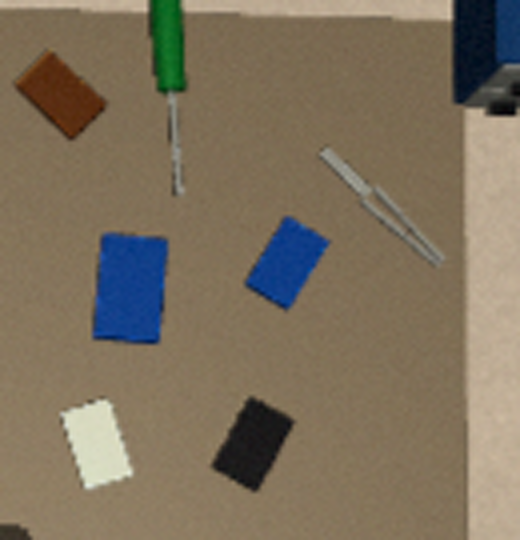

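```bash
cat >> h.py <<'E'
def fit(A,cams):
    pass
def tri(uvs,cams):
    A=[];b=[]
    for uv,c in zip(uvs,cams):
        d=c.R.T@np.linalg.inv(c.K)@np.array([uv[0],uv[1],1.]);d/=np.linalg.norm(d);M=np.eye(3)-np.outer(d,d);A.append(M);b.append(M@c.C)
    return np.linalg.lstsq(np.vstack(A),np.hstack(b),rcond=None)[0]
E
python3 - <<'E'
from h import *
np.set_printoptions(precision=4,suppress=True)
t=Cam("top");s=Cam("side")
td=np.array([(222,162),(492,222),(428,496),(154,438)])/8+np.array([230,140])-0.44
sd=np.array([(568,241),(405,343),(216,236),(380,140)])/8+np.array([300,160])-0.44
print("top@.076",t.plane(td,.076),t.plane(td,.076).mean(0)); print("side",s.plane(sd,.076),s.plane(sd,.076).mean(0))
for a,b in zip(td,sd): print(tri([a,b],[t,s]))
P=t.plane(td,.076); e=(P[0]-P[1]+P[3]-P[2]); print("y axis ang",np.degrees(np.arctan2(e[1],e[0]))-90); e=P[0]-P[3]+P[1]-P[2];print("x ang",np.degrees(np.arctan2(e[1],e[0])))
print(np.linalg.norm(P[0]-P[1]),np.linalg.norm(P[0]-P[3]))
# tab
print("tab", t.plane(np.array([[553,372]])/8+[230,140]-.44,.0725), s.plane(np.array([[258,335]])/8+[300,160]-.44,.0725))
hsv=cv2.cvtColor(t.im,cv2.COLOR_RGB2HSV);hs=cv2.cvtColor(s.im,cv2.COLOR_RGB2HSV)
def blobs(c,hsv,m,z,name,box):
    x0,y0,x1,y1=box; mm=np.zeros_like(m);mm[y0:y1,x0:x1]=m[y0:y1,x0:x1]
    cs,_=cv2.findContours(mm.astype(np.uint8),cv2.RETR_EXTERNAL,cv2.CHAIN_APPROX_NONE)
    for k in cs:
        if cv2.contourArea(k)<60: continue
        mo=cv2.moments(k);u=(mo["m10"]/mo["m00"],mo["m01"]/mo["m00"])
        W=c.plane(k[:,0].astype(float),z)[:,:2]
        r=cv2.minAreaRect((W*1000).astype(np.float32))
        print(name,np.round(u,1),c.plane(u,z)[0,:2],[np.round(q,1) for q in r])
H,S,V=[hsv[...,i].astype(int) for i in range(3)];h2,s2,v2=[hs[...,i].astype(int) for i in range(3)]
bt=(130,110,436,248)
blobs(t,hsv,(abs(H-110)<12)&(S>120)&(V>60),.015,"blue",(320,110,436,248))
blobs(t,hsv,(V>190)&(S<60),.011,"white",(320,200,370,245))
blobs(t,hsv,(V<60),.010,"black",(365,195,410,245))
blobs(t,hsv,((abs(H-60)<20)&(S>80))|(V<60),.010,"board",(160,170,205,215))
bs=(200,140,400,300)
blobs(s,hs,(abs(h2-110)<12)&(s2>120)&(v2>60),.015,"sblue",(270,230,340,290))
blobs(s,hs,(v2>170)&(s2<60),.011,"swhite",(265,215,310,245))
blobs(s,hs,(v2<60),.010,"sblack",(245,235,280,265))
crop(t.im,165,170,40,40,15,"tb");crop(s.im,240,210,100,80,8,"sp")
E
```

```text
top@.076 [[ 0.6186  0.0518  0.076 ]
 [ 0.5982 -0.0518  0.076 ]
 [ 0.4929 -0.0313  0.076 ]
 [ 0.512   0.0729  0.076 ]] [0.5554 0.0104 0.076 ]
side [[ 0.619   0.0506  0.076 ]
 [ 0.5979 -0.0517  0.076 ]
 [ 0.4923 -0.0317  0.076 ]
 [ 0.5129  0.0715  0.076 ]] [0.5555 0.0097 0.076 ]
[0.6186 0.0518 0.0752]
[ 0.5981 -0.0519  0.0762]
[ 0.4926 -0.0315  0.076 ]
[0.5121 0.073  0.0749]
y axis ang -10.766805812169153
x ang -11.103263141825215
0.10558792552850636 0.10868870977273448
tab [[ 0.5418 -0.0767  0.0725]] [[ 0.5424 -0.0774  0.0725]]
blue [352.3 181.8] [ 0.5686 -0.2436] [array([ 569.1, -243.7]), array([51.6, 84.2]), np.float64(85.7)]
blue [391.3 175.3] [ 0.5929 -0.3668] [array([ 593. , -366.8]), array([38.9, 64.9]), np.float64(59.4)]
white [343.7 220.4] [ 0.4459 -0.2191] [array([ 446.1, -219.5]), array([61.6, 37.9]), np.float64(19.6)]
black [382.8 220.7] [ 0.4487 -0.3419] [array([ 448.9, -342. ]), array([38.7, 63.6]), np.float64(61.7)]
board [182.5 191.8] [0.5223 0.2936] [array([524.5, 293.7]), array([64.1, 41.4]), np.float64(3.8)]
sblue [294.3 273.7] [ 0.5999 -0.3727] [array([ 599.4, -372.2]), array([41.6, 71.2]), np.float64(58.7)]
sblue [310.4 246.5] [ 0.5725 -0.2485] [array([ 572.4, -248.6]), array([62.9, 90.1]), np.float64(87.1)]
swhite [283.4 228.4] [ 0.4474 -0.2218] [array([ 447.3, -221.7]), array([61.2, 37.4]), np.float64(19.8)]
sblack [261.1 251.1] [ 0.4549 -0.3475] [array([ 454.7, -346.9]), array([41. , 69.1]), np.float64(61.8)]
```

View pics/sp.png

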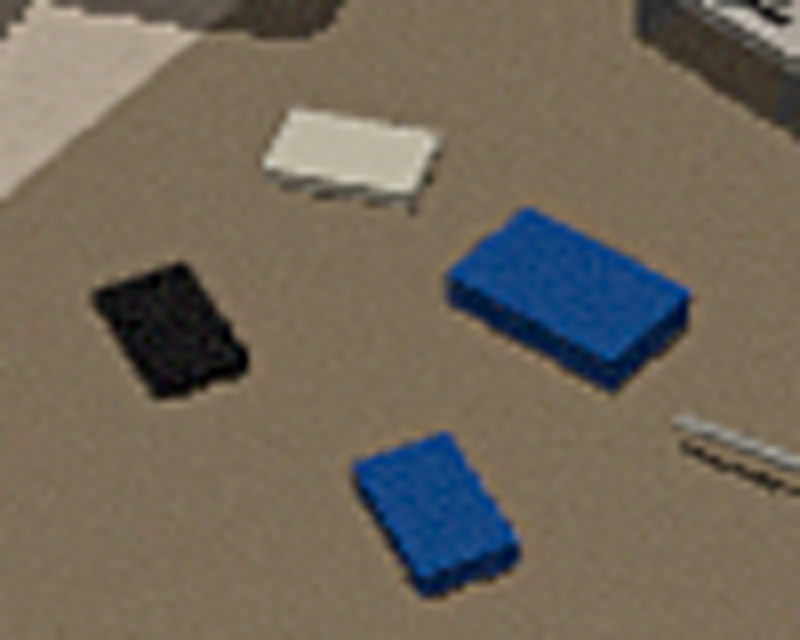

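View pics/tb.png

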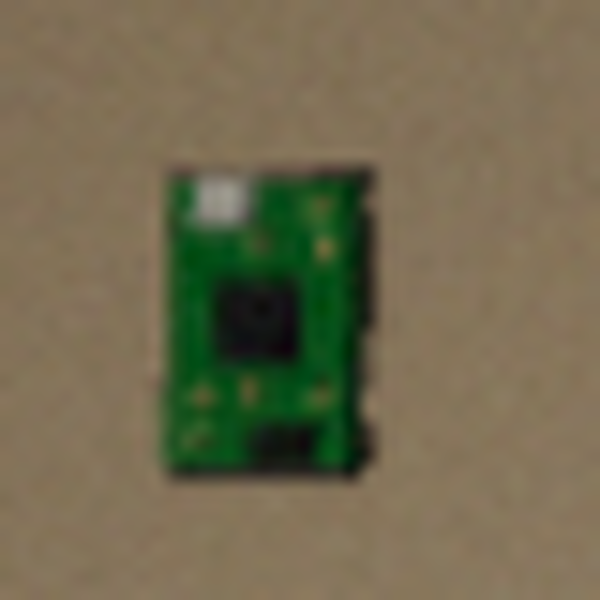

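```bash
cat >> h.py <<'E'
from scipy.spatial.transform import Rotation as Ro
CC=np.array([.5554,.0101]);YAW=np.radians(-10.9)
np.set_printoptions(precision=4,suppress=True)
def ch(x,y,z=0.):  # chamber mm -> world m (z above chamber underside)
    c,s=np.cos(YAW),np.sin(YAW); return np.array([CC[0]+(c*x-s*y)/1e3,CC[1]+(s*x+c*y)/1e3,z/1e3+.002])
def plan(p,yaw,tilt=0.,o=None,frompose=None):
    """tilt: rotation about tool x (after yaw)."""
    if frompose is None:
        o=o or get_obs(); p0=np.array(o["ee_pos"]);R0=Ro.from_euler("xyz",o["eef_rot"])
    else: p0,R0=frompose
    R=Ro.from_euler("z",yaw)*Ro.from_euler("x",np.pi)*Ro.from_euler("x",tilt)
    rv=(R0.inv()*R).as_rotvec()/(np.pi/2); sh=R0.inv().apply(np.array(p)-p0)/.5
    n=max(np.linalg.norm(np.array(p)-p0)/.0417,np.linalg.norm(rv)*90/7.16)
    print("row",np.round(np.r_[rv,sh],4).tolist(),"rows>=%.1f"%n,"world",np.round(p,4)); return np.r_[rv,sh]
E
python3 - <<'E'
from h import *
plan(ch(-32,-93,115),YAW+np.pi/2)
plan(ch(-32,-93,50),YAW+np.pi/2)
s=Cam("side");crop(s.im,90,100,120,120,6,"grip")
E
```

```text
row [-0.0002, -0.0001, -0.6206, 0.8712, -0.5619, 0.1767] rows>=12.6 world [ 0.5064 -0.0752  0.117 ]
row [-0.0002, -0.0001, -0.6206, 0.8712, -0.5619, 0.3067] rows>=13.0 world [ 0.5064 -0.0752  0.052 ]
```

View pics/grip.png

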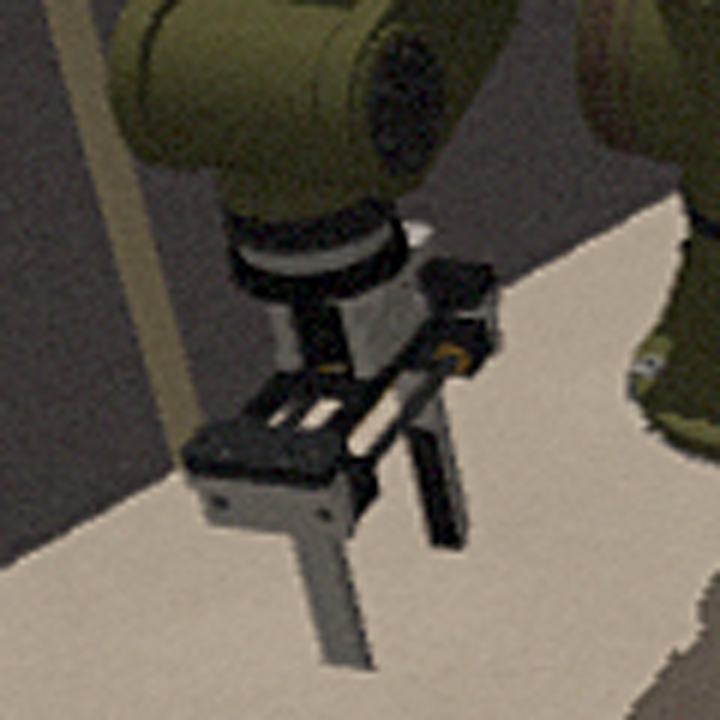

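servo_tool(
  moves=[
    [[0, 0, -0.62, 0.871, -0.562, 0.177, 1], [0, 0, -0.62, 0.871, -0.562, 0.177, 1], [0, 0, -0.62, 0.871, -0.562, 0.177, 1], [0, 0, -0.62, 0.871, -0.562, 0.177, 1], [0, 0, -0.62, 0.871, -0.562, 0.177, 1], [0, 0, -0.62, 0.871, -0.562, 0.177, 1], [0, 0, -0.62, 0.871, -0.562, 0.177, 1], [0, 0, -0.62, 0.871, -0.562, 0.177, 1], [0, 0, -0.62, 0.871, -0.562, 0.177, 1], [0, 0, -0.62, 0.871, -0.562, 0.177, 1], [0, 0, -0.62, 0.871, -0.562, 0.177, 1], [0, 0, -0.62, 0.871, -0.562, 0.177, 1]],
  ],
  squeeze=20,
)

```text
time_s: 1.35
ee_pos: [0.4929, -0.0943, 0.1211]
eef_rot: [3.141, -0.0, 1.38]
force: [-0.2, -0.6, 0.5]
grip_width: 0.0174
```

servo_tool(
  moves=[
    [[0, 0, 0, 0, 0, 0, 1], [0, 0, 0, 0, 0, 0, 1]],
  ],
)

```text
time_s: 1.52
ee_pos: [0.4933, -0.0926, 0.1205]
eef_rot: [-3.141, -0.0, 1.383]
force: [-1.1, -1.2, 0.5]
grip_width: 0.0046
```

```bash
python3 - <<'E'
from h import *
o=get_obs();print(o["ee_pos"],o["eef_rot"],o["force"],o["grip_width"],o["time_s"])
plan(ch(-32,-93,115),YAW+np.pi/2)
plan(ch(-32,-93,50),YAW+np.pi/2)
plan(ch(-5,-93,50),YAW+np.pi/2)
t=Cam("top");s=Cam("side")
crop(t.im,230,120,100,100,6,"t1");crop(s.im,290,130,120,110,6,"s1")
E
```

```text
[ 0.4933 -0.0926  0.1205] [-3.1409 -0.0002  1.3832] [-1.1099 -1.166   0.5002] 0.004606833474871409 1.5167
row [-0.0004, -0.0002, 0.0017, 0.0391, 0.0192, 0.0071] rows>=0.5 world [ 0.5064 -0.0752  0.117 ]
row [-0.0004, -0.0002, 0.0017, 0.0391, 0.0193, 0.1371] rows>=1.7 world [ 0.5064 -0.0752  0.052 ]
row [-0.0004, -0.0002, 0.0017, 0.0389, 0.0733, 0.1371] rows>=1.9 world [ 0.5329 -0.0803  0.052 ]
```

View pics/s1.png

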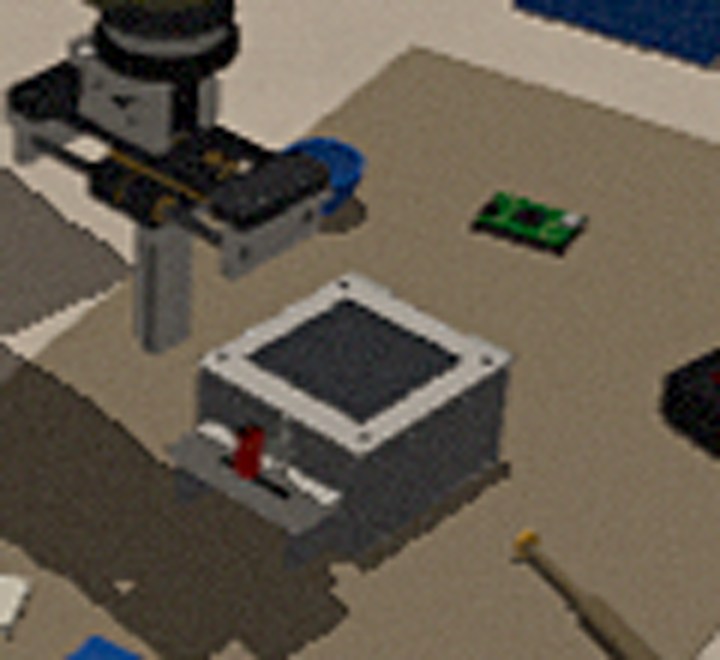

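servo_tool(
  moves=[
    [[0, 0, 0, 0.039, 0.019, 0.02, 1], [0, 0, 0, 0.039, 0.019, 0.02, 1], [0, 0, 0, 0.039, 0.019, 0.08, 1], [0, 0, 0, 0.039, 0.019, 0.137, 1], [0, 0, 0, 0.039, 0.019, 0.137, 1], [0, 0, 0, 0.039, 0.03, 0.137, 1], [0, 0, 0, 0.039, 0.04, 0.137, 1], [0, 0, 0, 0.039, 0.05, 0.137, 1], [0, 0, 0, 0.039, 0.06, 0.137, 1], [0, 0, 0, 0.039, 0.07, 0.137, 1], [0, 0, 0, 0.039, 0.075, 0.137, 1], [0, 0, 0, 0.039, 0.075, 0.137, 1]],
  ],
)

```text
time_s: 2.62
ee_pos: [0.5333, -0.0828, 0.053]
eef_rot: [-3.141, 0.0, 1.38]
force: [-3.6, 0.2, 2.3]
grip_width: 0.0007
```

```bash
python3 - <<'E'
from h import *
o=get_obs();print(o["ee_pos"],o["force"])
t=Cam("top");s=Cam("side")
crop(t.im,230,120,100,100,6,"t2");crop(s.im,290,100,120,130,6,"s2")
E
```

```text
[ 0.5333 -0.0828  0.053 ] [-3.6077  0.2304  2.2666]
```

View pics/s2.png

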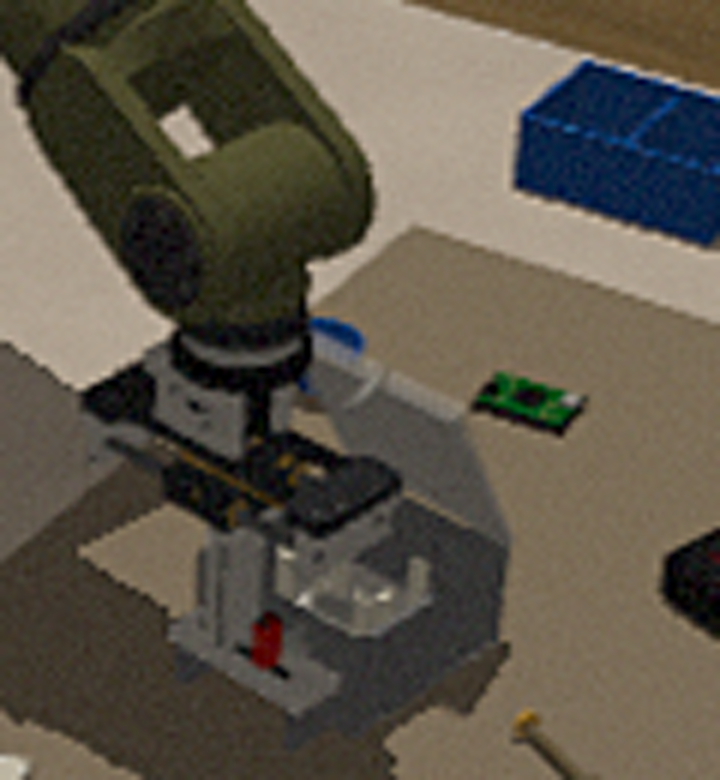

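```bash
python3 - <<'E'
from h import *
o=get_obs()
plan(ch(-25,-93,50),YAW+np.pi/2)
plan(ch(-25,-93,130),YAW+np.pi/2)
plan([.5945,-.3675,.13],np.radians(149.4))
E
```

```text
row [0.0001, 0.0, -0.0004, 0.0046, -0.0417, 0.0017] rows>=0.5 world [ 0.5133 -0.0765  0.052 ]
row [0.0001, 0.0, -0.0004, 0.0046, -0.0417, -0.1583] rows>=2.0 world [ 0.5133 -0.0765  0.132 ]
row [0.0001, 0.0001, -0.7815, -0.536, 0.2282, -0.1542] rows>=9.8 world [ 0.5945 -0.3675  0.13  ]
```

servo_tool(
  moves=[
    [[0, 0, 0, 0, -0.03, 0, 1], [0, 0, 0, 0, -0.042, -0.05, 1], [0, 0, 0, 0, -0.042, -0.12, 1], [0, 0, -0.78, -0.536, 0.228, -0.154, 0], [0, 0, -0.78, -0.536, 0.228, -0.154, 0], [0, 0, -0.78, -0.536, 0.228, -0.154, 0], [0, 0, -0.78, -0.536, 0.228, -0.154, 0], [0, 0, -0.78, -0.536, 0.228, -0.154, 0], [0, 0, -0.78, -0.536, 0.228, -0.154, 0], [0, 0, -0.78, -0.536, 0.228, -0.154, 0], [0, 0, -0.78, -0.536, 0.228, -0.154, 0], [0, 0, -0.78, -0.536, 0.228, -0.154, 0]],
  ],
)

```text
time_s: 3.72
ee_pos: [0.5944, -0.3709, 0.1291]
eef_rot: [-3.142, 0.001, 2.499]
force: [0.3, -0.0, 0.5]
grip_width: 0.057
```

servo_tool(
  moves=[
    [[0, 0, -0.08, 0, 0, 0, 0], [0, 0, -0.08, 0, 0, 0, 0]],
  ],
)

```text
time_s: 3.88
ee_pos: [0.5945, -0.3716, 0.1287]
eef_rot: [-3.141, 0.001, 2.63]
force: [0.8, -0.1, -0.4]
grip_width: 0.0702
```

```bash
cat >> h.py <<'E'
def blob(c,col,box,z,amin=60):
    hs=cv2.cvtColor(c.im,cv2.COLOR_RGB2HSV);H,S,V=[hs[...,i].astype(int) for i in range(3)]
    m={"blue":(abs(H-110)<12)&(S>120)&(V>50),"white":(V>170)&(S<60),"black":V<60,"green":(abs(H-60)<20)&(S>80),"red":((H<8)|(H>172))&(S>150)&(V>70)}[col]
    x0,y0,x1,y1=box; mm=np.zeros(m.shape,np.uint8);mm[y0:y1,x0:x1]=m[y0:y1,x0:x1]
    for k in cv2.findContours(mm,cv2.RETR_EXTERNAL,cv2.CHAIN_APPROX_NONE)[0]:
        if cv2.contourArea(k)<amin: continue
        r=cv2.minAreaRect((c.plane(k[:,0].astype(float),z)[:,:2]*1000).astype(np.float32));(w,h),a=r[1],r[2]
        print(col,"rect c",np.round(r[0],1),"size",np.round([max(w,h),min(w,h)],1),"long axis deg %.1f"%(a if w>h else a+90),"px",k[:,0].mean(0).round(1))
E
python3 - <<'E'
from h import *
o=get_obs();print(o["ee_pos"],o["eef_rot"],o["grip_width"],o["time_s"])
t=Cam("top");s=Cam("side")
blob(t,"blue",(320,110,436,248),.015);blob(s,"blue",(270,230,340,290),.015)
plan([.5945,-.3675,.004],np.radians(149.4))
crop(t.im,225,135,100,90,8,"t3");crop(s.im,290,130,100,90,8,"s3")
cv2.imwrite("pics/t3f.png",t.im[:,:,::-1])
E
```

```text
[ 0.5945 -0.3716  0.1287] [-3.1414  0.0011  2.63  ] 0.07017038470543849 3.8833
blue rect c [ 569.3 -243.3] size [83.8 51.1] long axis deg 176.0 px [351.5 180.5]
blue rect c [ 599.6 -373.4] size [72.5 42.6] long axis deg 150.4 px [293.9 273.8]
blue rect c [ 573.4 -248.7] size [91.2 62.9] long axis deg 177.1 px [310.7 246.9]
row [-0.0001, 0.0007, 0.008, 0.0037, 0.0058, 0.2502] rows>=3.0 world [ 0.5945 -0.3675  0.004 ]
```

View pics/t3f.png

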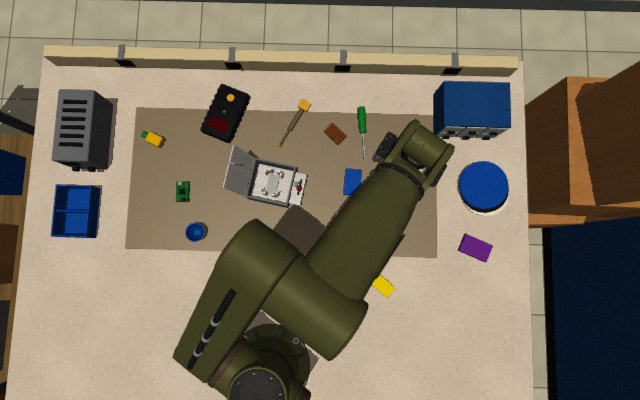

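View pics/t3.png

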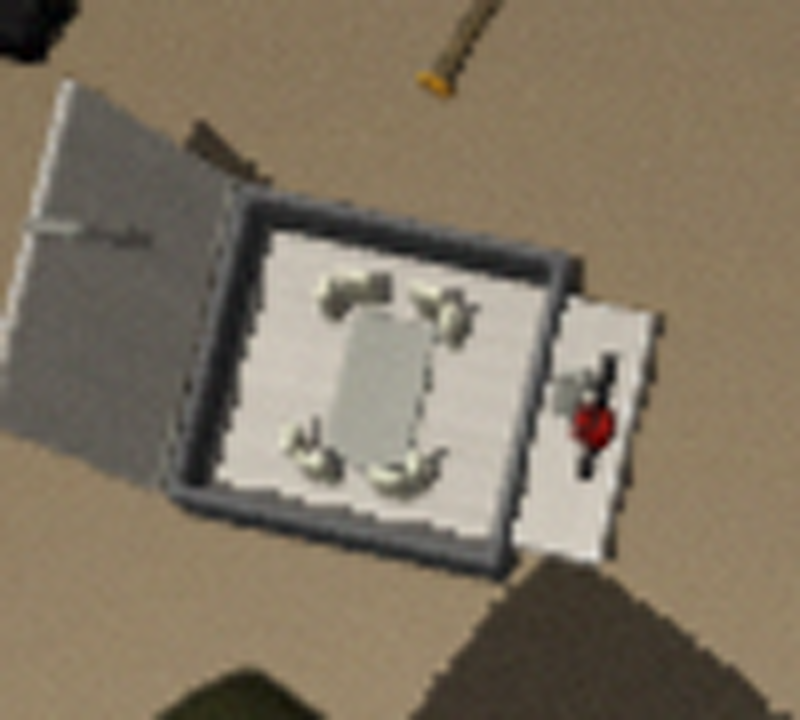

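View pics/s3.png

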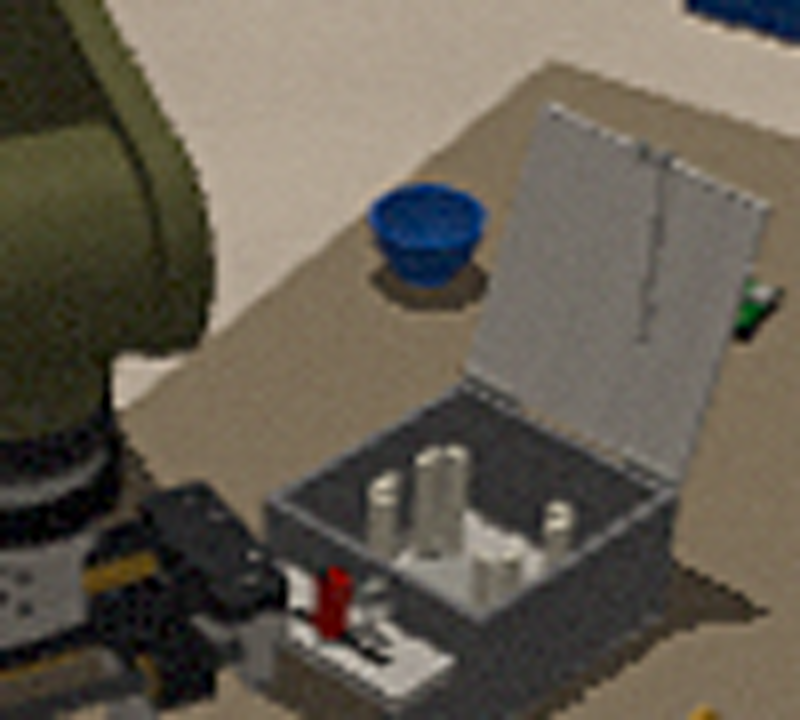

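servo_tool(
  moves=[
    [[0, 0, 0.008, 0.004, 0.006, 0.06, 0], [0, 0, 0.008, 0.004, 0.006, 0.12, 0], [0, 0, 0.008, 0.004, 0.006, 0.18, 0], [0, 0, 0.008, 0.004, 0.006, 0.24, 0], [0, 0, 0.008, 0.004, 0.006, 0.249, 0], [0, 0, 0.008, 0.004, 0.006, 0.249, 1], [0, 0, 0.008, 0.004, 0.006, 0.249, 1], [0, 0, 0.008, 0.004, 0.006, 0.249, 1], [0, 0, 0.008, 0.004, 0.006, 0.249, 1], [0, 0, 0.008, 0.004, 0.006, 0.249, 1], [0, 0, 0.008, 0.004, 0.006, 0.249, 1]],
  ],
)

```text
time_s: 4.9
ee_pos: [0.5945, -0.3673, 0.0049]
eef_rot: [-3.142, 0.001, 2.607]
force: [-0.1, 0.2, -0.8]
grip_width: 0.0578
```

```bash
python3 - <<'E'
from h import *
o=get_obs();print(o["ee_pos"],o["eef_rot"],o["grip_width"],o["force"])
t=Cam("top");s=Cam("side")
b=t.plane(np.array([[364,308],[436,322],[404,472],[330,455]])/8+[225,135]-.44,.015);print(b,b.mean(0))
plan(ch(0,0,130),YAW+np.pi)
crop(s.im,240,220,100,80,8,"s4")
E
```

```text
[ 0.5945 -0.3673  0.0049] [-3.1415  0.0015  2.6071] 0.05775490306962904 [-0.1139  0.1729 -0.7583]
[[ 0.5896  0.0175  0.015 ]
 [ 0.5847 -0.0113  0.015 ]
 [ 0.5244 -0.0009  0.015 ]
 [ 0.5303  0.0286  0.015 ]] [0.5573 0.0085 0.015 ]
row [-0.0002, 0.0008, -0.219, 0.4514, 0.6098, -0.255] rows>=9.6 world [0.5554 0.0101 0.132 ]
```

View pics/s4.png

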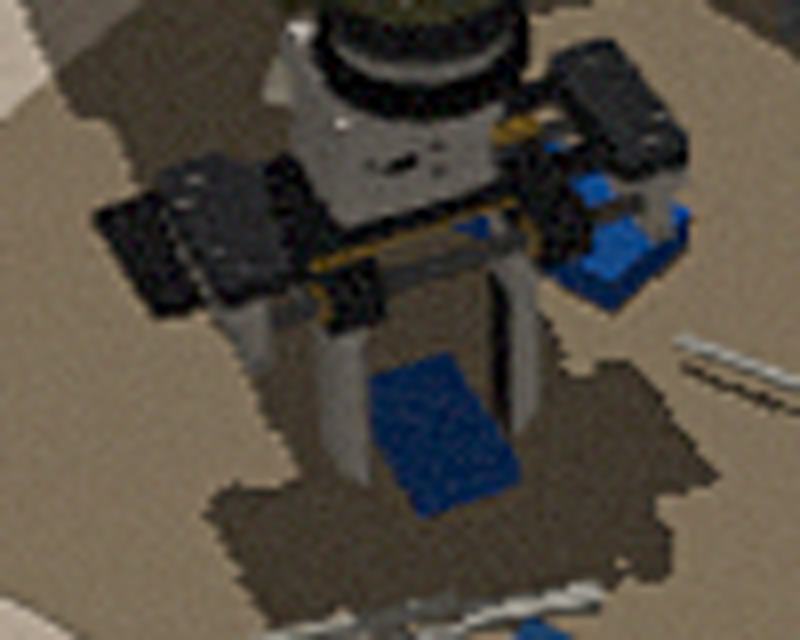

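servo_tool(
  moves=[
    [[0, 0, 0, 0, 0, 0, 1], [0, 0, 0, 0, 0, 0, 1], [0, 0, 0, 0, 0, 0, 1], [0, 0, 0, 0, 0, 0, 1], [0, 0, 0, 0, 0, 0, 1]],
  ],
  squeeze=25,
)

```text
time_s: 5.42
ee_pos: [0.5945, -0.3673, 0.0048]
eef_rot: [-3.142, 0.001, 2.607]
force: [-0.3, 0.8, 0.5]
grip_width: 0.0397
```

```bash
python3 - <<'E'
from h import *
o=get_obs();print(o["ee_pos"],o["eef_rot"],o["grip_width"],o["force"])
t=Cam("top");s=Cam("side")
# edge refine: gray profile lines; wall outer corners fits on top view
g=cv2.cvtColor(t.im,cv2.COLOR_RGB2HSV)
crop(t.im,240,150,70,65,11,"t4")
E
```

```text
[ 0.5945 -0.3673  0.0048] [-3.1415  0.0013  2.6073] 0.039675908733078 [-0.2853  0.7632  0.5479]
```

View pics/t4.png

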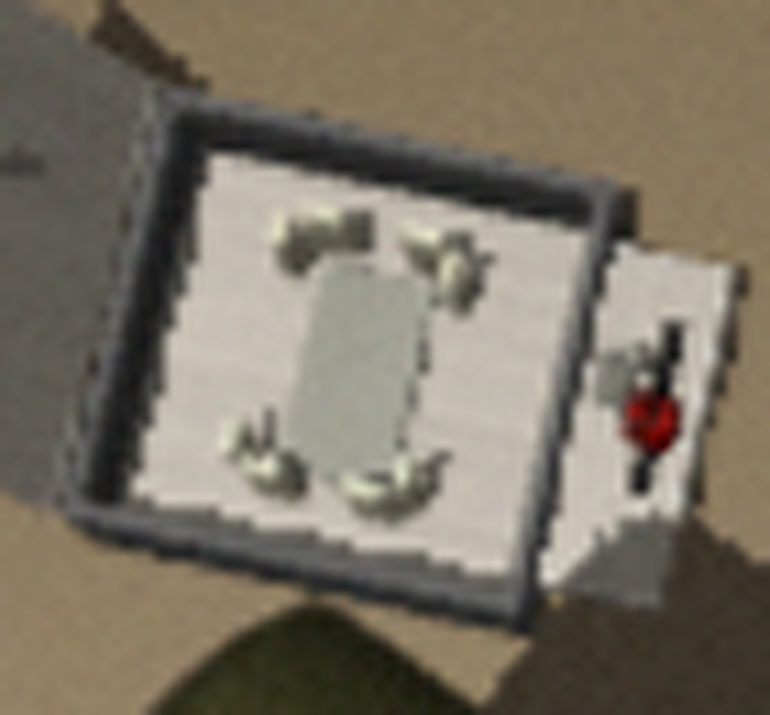

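```bash
python3 - <<'E'
from h import *
t=Cam("top")
# rectify chamber frame at z plane by sampling along chamber axes (linear interpolation)
def prof(z,pts):
    P=np.array([ch(x,y,z) for x,y in pts]);uv=t.proj(P).astype(np.float32)
    return cv2.remap(t.im,uv[:,0].reshape(1,-1),uv[:,1].reshape(1,-1),cv2.INTER_LINEAR)[0].astype(int)
print("bed along y (x avg -8..8), z=13");
for y in range(-26,28,2):
    p=np.mean([prof(13,[(x,y)])[0] for x in(-10,-5,0,5,10)],0);print(y,p.round(0),end=" ")
print("\nbed along x")
for x in range(-44,46,2):
    p=np.mean([prof(13,[(x,y)])[0] for y in(-5,0,5)],0);print(x,p.round(0),end=" ")
print("\nwall top along x z=66")
for x in list(range(-70,-50,2))+list(range(50,72,2)):
    p=np.mean([prof(66,[(x,y)])[0] for y in(-40,-20,0,20)],0);print(x,p.round(0),end=" ")
print("\nwall top along y z=66")
for y in list(range(-76,-50,2))+list(range(50,76,2)):
    p=np.mean([prof(66,[(x,y)])[0] for x in(-45,-35,-25,25,40)],0);print(y,p.round(0),end=" ")
E
```

```text
bed along y (x avg -8..8), z=13
-26 [196. 188. 177.] -24 [195. 188. 177.] -22 [190. 184. 173.] -20 [177. 171. 160.] -18 [148. 145. 134.] -16 [144. 143. 132.] -14 [159. 159. 147.] -12 [164. 163. 151.] -10 [164. 163. 151.] -8 [164. 163. 151.] -6 [164. 162. 151.] -4 [164. 161. 150.] -2 [163. 160. 149.] 0 [161. 160. 148.] 2 [161. 159. 147.] 4 [161. 159. 147.] 6 [160. 158. 146.] 8 [160. 158. 146.] 10 [161. 159. 148.] 12 [162. 160. 149.] 14 [164. 162. 150.] 16 [173. 170. 158.] 18 [187. 182. 170.] 20 [197. 189. 177.] 22 [198. 191. 179.] 24 [197. 191. 179.] 26 [198. 191. 180.] 
bed along x
-44 [197. 191. 179.] -42 [197. 191. 179.] -40 [192. 186. 175.] -38 [185. 179. 167.] -36 [178. 171. 158.] -34 [179. 173. 158.] -32 [177. 175. 159.] -30 [168. 167. 152.] -28 [166. 164. 151.] -26 [163. 162. 150.] -24 [164. 163. 151.] -22 [164. 162. 150.] -20 [163. 161. 150.] -18 [164. 161. 149.] -16 [163. 161. 148.] -14 [161. 160. 147.] -12 [161. 160. 148.] -10 [163. 161. 149.] -8 [163. 161. 150.] -6 [163. 161. 149.] -4 [163. 161. 149.] -2 [163. 161. 149.] 0 [163. 161. 149.] 2 [163. 161. 150.] 4 [163. 161. 14
[... 635 characters left out ...]
] 52 [40. 39. 39.] 54 [46. 46. 46.] 56 [61. 61. 61.] 58 [85. 84. 82.] 60 [105. 102.  96.] 62 [118. 108.  95.] 64 [131. 115.  93.] 66 [135. 118.  92.] 68 [136. 118.  92.] 70 [135. 118.  92.] 
wall top along y z=66
-76 [193. 186. 175.] -74 [196. 189. 177.] -72 [193. 187. 175.] -70 [179. 174. 163.] -68 [132. 128. 121.] -66 [77. 76. 73.] -64 [84. 83. 82.] -62 [116. 115. 112.] -60 [151. 146. 139.] -58 [182. 176. 165.] -56 [193. 186. 174.] -54 [193. 186. 174.] -52 [193. 185. 174.] 50 [56. 54. 52.] 52 [37. 35. 36.] 54 [32. 32. 31.] 56 [34. 35. 34.] 58 [44. 44. 44.] 60 [65. 66. 65.] 62 [85. 85. 83.] 64 [87. 86. 83.] 66 [88. 86. 79.] 68 [96. 94. 86.] 70 [96. 92. 86.] 72 [94. 91. 84.] 74 [94. 90. 84.]
```

servo_tool(
  moves=[
    [[0, 0, 0, 0, 0, -0.03, 1], [0, 0, 0, 0, 0, -0.1, 1], [0, 0, 0, 0, 0, -0.18, 1], [0, 0, 0, 0, 0, -0.255, 1], [0, 0, -0.05, 0.11, 0.15, -0.255, 1], [0, 0, -0.1, 0.165, 0.225, -0.255, 1], [0, 0, -0.13, 0.22, 0.3, -0.255, 1], [0, 0, -0.16, 0.275, 0.375, -0.255, 1], [0, 0, -0.19, 0.33, 0.45, -0.255, 1], [0, 0, -0.219, 0.385, 0.525, -0.255, 1], [0, 0, -0.219, 0.44, 0.595, -0.255, 1], [0, 0, -0.219, 0.452, 0.61, -0.255, 1]],
  ],
)

```text
time_s: 6.57
ee_pos: [0.5599, -0.0338, 0.1333]
eef_rot: [-3.141, 0.002, 2.951]
force: [0.9, -0.1, -0.4]
grip_width: 0.0398
```

servo_tool(
  moves=[
    [[0, 0, 0, 0, 0, 0, 1], [0, 0, 0, 0, 0, 0, 1]],
  ],
)

```text
time_s: 6.73
ee_pos: [0.56, -0.032, 0.1347]
eef_rot: [-3.141, 0.004, 2.955]
force: [0.1, -0.1, 0.1]
grip_width: 0.0398
```

```bash
sed -i 's/CC=np.array(\[.5554,.0101\])/CC=np.array([.5558,.0103])/' h.py; python3 - <<'E'
from h import *
o=get_obs();print(o["ee_pos"],o["eef_rot"],o["grip_width"],o["force"],o["time_s"])
for z in(100,60,20): plan(ch(0,0,z),YAW+np.pi,np.radians(-7))
t=Cam("top");s=Cam("side")
crop(s.im,290,100,120,130,6,"s5");crop(t.im,230,130,100,100,7,"t5")
E
```

```text
[ 0.56   -0.032   0.1347] [-3.1412  0.004   2.9547] 0.03975443568644251 [ 0.1337 -0.1323  0.0748] 6.7333
row [-0.078, 0.0024, 0.0023, 0.0243, 0.0815, 0.0654] rows>=1.3 world [0.5558 0.0103 0.102 ]
row [-0.078, 0.0024, 0.0023, 0.0246, 0.0815, 0.1454] rows>=2.0 world [0.5558 0.0103 0.062 ]
row [-0.078, 0.0024, 0.0023, 0.0249, 0.0815, 0.2254] rows>=2.9 world [0.5558 0.0103 0.022 ]
```

View pics/s5.png

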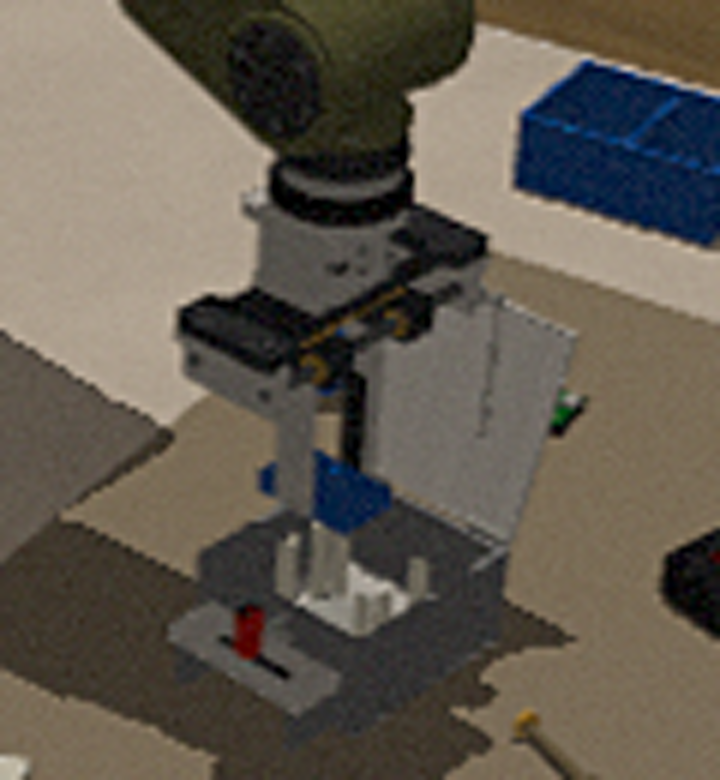

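```bash
python3 - <<'E'
from h import *
s=Cam("side")
x,y,w,h,k=325,150,50,50,14
crop(s.im,x,y,w,h,k,"s6")
o=get_obs();R=Ro.from_euler("xyz",o["eef_rot"]);p=np.array(o["ee_pos"])
im=cv2.imread("pics/s6.png")
for X in(-32,32):
  for Y in(-20,20):
    for Z in(2.8,-10.2):
      q=s.proj(p+R.apply(np.array([X,Y,Z])/1e3))[0];q=(q-[x,y]+.5)*k
      cv2.circle(im,tuple(int(v) for v in q),3,(0,255,0) if Z<0 else (0,255,255),-1)
cv2.imwrite("pics/s6.png",im)
E
```

```text
(no output)
```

View pics/s6.png

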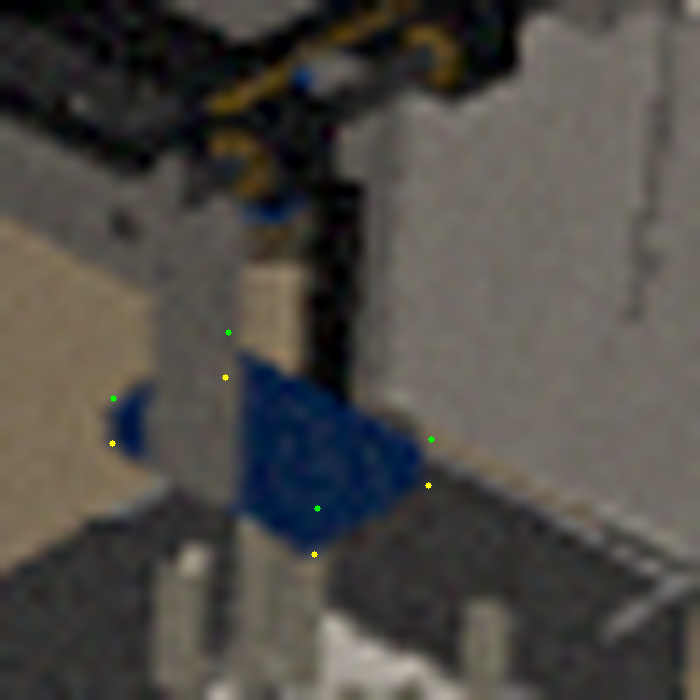

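servo_tool(
  moves=[
    [[-0.078, 0.002, 0.002, 0.024, 0.0815, 0, 1], [-0.078, 0.002, 0.002, 0.024, 0.0815, 0, 1], [-0.078, 0.002, 0.002, 0.024, 0.0815, 0, 1], [-0.078, 0.002, 0.002, 0.024, 0.0815, 0.04, 1], [-0.078, 0.002, 0.002, 0.024, 0.0815, 0.08, 1], [-0.078, 0.002, 0.002, 0.024, 0.0815, 0.11, 1], [-0.078, 0.002, 0.002, 0.024, 0.0815, 0.11, 1], [-0.078, 0.002, 0.002, 0.024, 0.0815, 0.11, 1]],
  ],
)

```text
time_s: 7.55
ee_pos: [0.5563, 0.0062, 0.0786]
eef_rot: [3.021, -0.001, 2.947]
force: [0.8, 0.0, -0.7]
grip_width: 0.0396
```

```bash
python3 - <<'E'
from h import *
o=get_obs();print(o["ee_pos"],o["eef_rot"],o["grip_width"],o["force"],o["time_s"])
for z in(60,20): plan(ch(0,0,z),YAW+np.pi,np.radians(-7))
s=Cam("side")
crop(s.im,310,120,90,90,8,"s7")
E
```

```text
[0.5563 0.0062 0.0786] [ 3.0211 -0.0012  2.9468] 0.039594931015387885 [ 0.8047  0.0312 -0.7047] 7.55
row [-0.001, -0.0004, -0.003, 0.0026, 0.0038, 0.0339] rows>=0.4 world [0.5558 0.0103 0.062 ]
row [-0.001, -0.0004, -0.003, 0.0025, -0.0058, 0.1133] rows>=1.4 world [0.5558 0.0103 0.022 ]
```

View pics/s7.png

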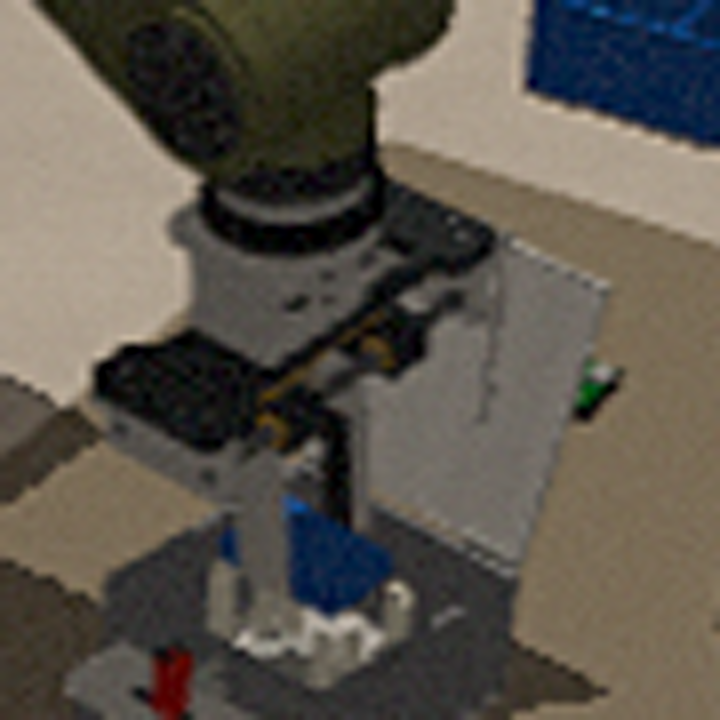

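servo_tool(
  moves=[
    [[-0.001, 0, -0.003, 0.0026, 0.007, 0.01, 1], [-0.001, 0, -0.003, 0.0026, 0.007, 0.01, 1], [-0.001, 0, -0.003, 0.0026, 0.007, 0.01, 1], [-0.001, 0, -0.003, 0.0026, 0.007, 0.01, 1]],
  ],
)

```text
time_s: 7.93
ee_pos: [0.5565, 0.0107, 0.0754]
eef_rot: [3.019, 0.002, 2.952]
force: [0.6, -0.6, -0.6]
grip_width: 0.0397
```

```bash
python3 - <<'E'
from h import *
o=get_obs();print(o["ee_pos"],o["eef_rot"],o["grip_width"],o["force"],o["time_s"])
for z in(60,50,40,30,20): plan(ch(0,0,z),YAW+np.pi,np.radians(-7))
E
```

```text
[0.5565 0.0107 0.0754] [3.0191 0.0016 2.9517] 0.03974604184451335 [ 0.5602 -0.6327 -0.5901] 7.9333
row [0.0002, 0.001, 0.0004, 0.0013, -0.0042, 0.0264] rows>=0.3 world [0.5558 0.0103 0.062 ]
row [0.0002, 0.001, 0.0004, 0.0013, -0.0067, 0.0463] rows>=0.6 world [0.5558 0.0103 0.052 ]
row [0.0002, 0.001, 0.0004, 0.0013, -0.0091, 0.0661] rows>=0.8 world [0.5558 0.0103 0.042 ]
row [0.0002, 0.001, 0.0004, 0.0014, -0.0115, 0.086] rows>=1.0 world [0.5558 0.0103 0.032 ]
row [0.0002, 0.001, 0.0004, 0.0014, -0.014, 0.1058] rows>=1.3 world [0.5558 0.0103 0.022 ]
```

servo_tool(
  moves=[
    [[0, 0.001, 0, 0.0013, -0.004, 0.026, 1], [0, 0.001, 0, 0.0013, -0.0067, 0.046, 1], [0, 0.001, 0, 0.0013, -0.009, 0.066, 1], [0, 0.001, 0, 0.0013, -0.01, 0.075, 1], [0, 0.001, 0, 0.0013, -0.0115, 0.086, 1], [0, 0.001, 0, 0.0013, -0.0115, 0.086, 1], [0, 0.001, 0, 0.0013, -0.013, 0.096, 1], [0, 0.001, 0, 0.0013, -0.013, 0.096, 1]],
  ],
)

```text
time_s: 8.6
ee_pos: [0.5559, 0.0103, 0.0264]
eef_rot: [3.019, 0.0, 2.952]
force: [0.1, 1.9, -2.4]
grip_width: 0.0398
```

```bash
python3 - <<'E'
from h import *
o=get_obs();print(o["ee_pos"],o["eef_rot"],o["grip_width"],o["force"],o["time_s"])
for z in(20,): plan(ch(0,0,z),YAW+np.pi,np.radians(-7))
s=Cam("side")
crop(s.im,310,130,90,90,8,"s8")
E
```

```text
[0.5559 0.0103 0.0264] [3.019  0.0001 2.952 ] 0.03979884984061365 [ 0.1216  1.8949 -2.4144] 8.6
row [0.0003, 0.0, 0.0004, 0.0001, -0.0011, 0.0088] rows>=0.1 world [0.5558 0.0103 0.022 ]
```

View pics/s8.png

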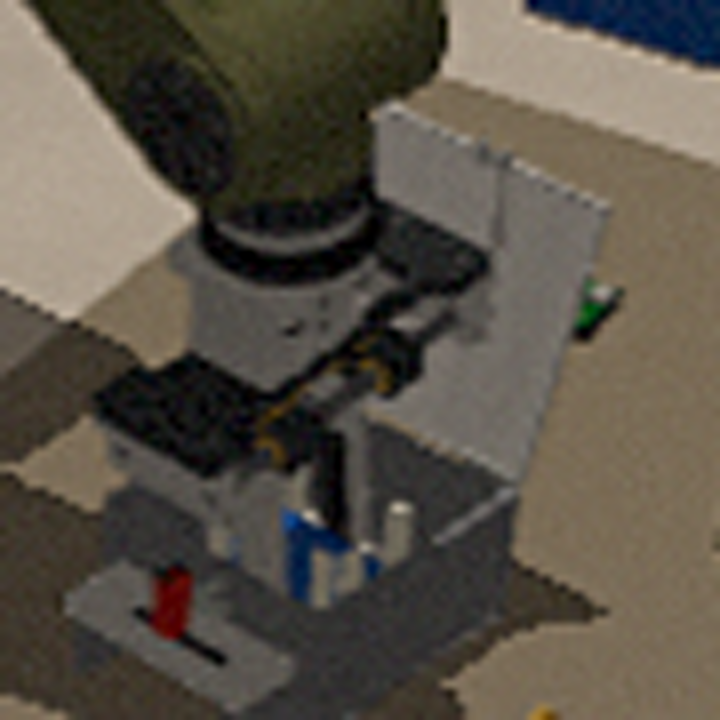

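servo_tool(
  moves=[
    [[0, 0, 0, 0, -0.001, 0.004, 1], [0, 0, 0, 0, -0.001, 0.007, 1], [0, 0, 0, 0, -0.001, 0.007, 1]],
  ],
)

```text
time_s: 8.9
ee_pos: [0.5559, 0.0102, 0.0231]
eef_rot: [3.019, 0.0, 2.952]
force: [2.7, 2.5, -0.7]
grip_width: 0.0397
```

servo_tool(
  moves=[
    [[0, 0, 0, 0, 0, 0, 0.4], [0, 0, 0, 0, 0, 0, 0.4], [0, 0, 0, 0, 0, 0, 0.4], [0, 0, 0, 0, 0, 0, 0.4], [0, 0, 0, 0, 0, 0, 0.4]],
  ],
)

```text
time_s: 9.32
ee_pos: [0.5559, 0.0101, 0.0232]
eef_rot: [3.019, 0.0, 2.952]
force: [-0.7, 0.3, 0.0]
grip_width: 0.0564
```

```bash
python3 - <<'E'
from h import *
o=get_obs();print(o["ee_pos"],o["eef_rot"],o["grip_width"],o["force"],o["time_s"])
for z in(75,): plan(ch(0,0,z),YAW+np.pi,np.radians(-7))
s=Cam("side")
crop(s.im,310,150,90,70,8,"s9")
E
```

```text
[0.5559 0.0101 0.0232] [3.019  0.0003 2.9519] 0.05635202526167967 [-0.6647  0.2589  0.001 ] 9.3167
row [0.0002, 0.0002, 0.0004, 0.0003, 0.0134, -0.1068] rows>=1.3 world [0.5558 0.0103 0.077 ]
```

View pics/s9.png

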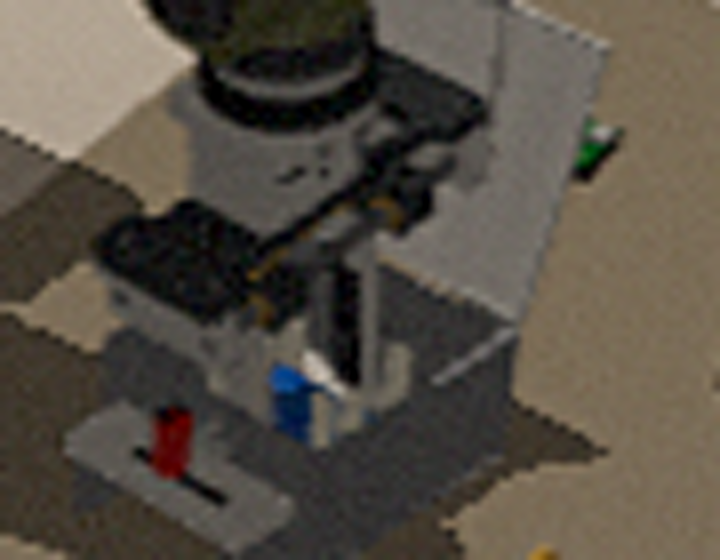

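servo_tool(
  moves=[
    [[0, 0, 0, 0, 0.003, -0.03, 0.4], [0, 0, 0, 0, 0.007, -0.06, 0.4], [0, 0, 0, 0, 0.013, -0.11, 0.4], [0, 0, 0, 0, 0.013, -0.16, 0.4], [0, 0, 0, 0, 0.013, -0.2, 0.4], [0, 0, 0, 0, 0.013, -0.2, 0.4]],
  ],
)

```text
time_s: 9.87
ee_pos: [0.5564, 0.004, 0.1273]
eef_rot: [3.019, 0.006, 2.952]
force: [-0.6, -0.2, 0.8]
grip_width: 0.0563
```

```bash
python3 - <<'E'
from h import *
o=get_obs();print(o["ee_pos"],o["eef_rot"],o["grip_width"],o["force"],o["time_s"])
t=Cam("top");s=Cam("side")
crop(s.im,310,140,80,80,9,"s10");crop(t.im,240,150,70,65,10,"t10")
E
```

```text
[0.5564 0.004  0.1273] [3.0186 0.0063 2.9517] 0.05634277309732968 [-0.6111 -0.1785  0.8197] 9.8667
```

View pics/s10.png

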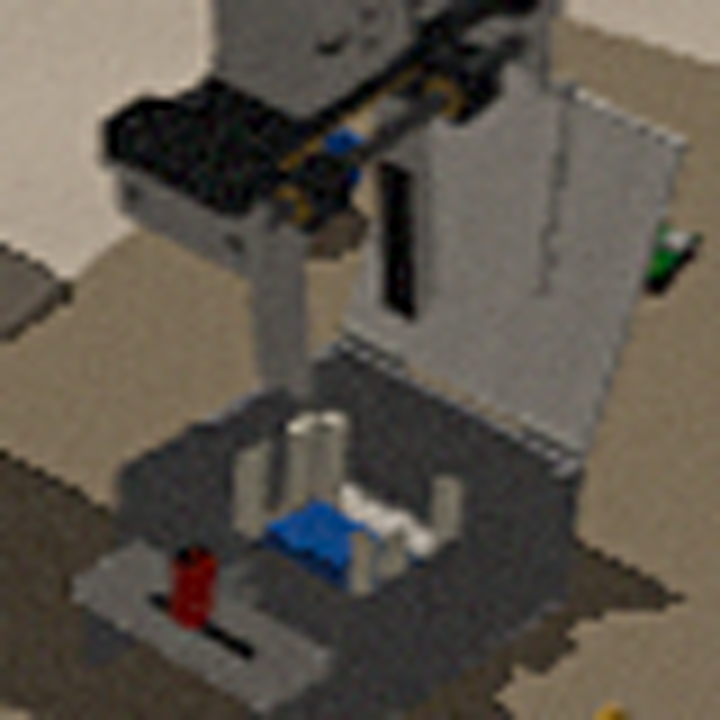

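View pics/t10.png

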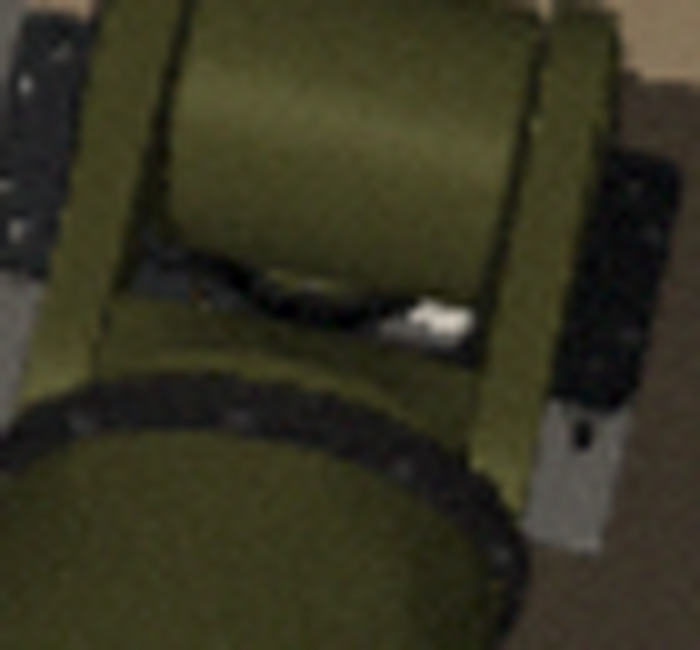

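```bash
python3 - <<'E'
from h import *
for z in(60,32,28,24,22): plan(ch(0,0,z),YAW+np.pi,np.radians(-7))
E
```

```text
row [0.0003, 0.0008, 0.0003, 0.0006, -0.0032, 0.1233] rows>=1.5 world [0.5558 0.0103 0.062 ]
row [0.0003, 0.0008, 0.0003, 0.0007, -0.0101, 0.1789] rows>=2.1 world [0.5558 0.0103 0.034 ]
row [0.0003, 0.0008, 0.0003, 0.0007, -0.0111, 0.1868] rows>=2.2 world [0.5558 0.0103 0.03  ]
row [0.0003, 0.0008, 0.0003, 0.0007, -0.012, 0.1947] rows>=2.3 world [0.5558 0.0103 0.026 ]
row [0.0003, 0.0008, 0.0003, 0.0007, -0.0125, 0.1987] rows>=2.4 world [0.5558 0.0103 0.024 ]
```

servo_tool(
  moves=[
    [[0, 0.001, 0, 0.001, 0, 0.06, 1], [0, 0.001, 0, 0.001, 0, 0.07, 1], [0, 0.001, 0, 0.001, 0, 0.08, 1], [0, 0.001, 0, 0.001, 0, 0.08, 1], [0, 0.001, 0, 0.001, -0.001, 0.1, 1], [0, 0.001, 0, 0.001, -0.003, 0.123, 1], [0, 0.001, 0, 0.001, -0.006, 0.15, 1], [0, 0.001, 0, 0.001, -0.01, 0.176, 1], [0, 0.001, 0, 0.001, -0.01, 0.176, 1], [0, 0.001, 0, 0.001, -0.01, 0.179, 1]],
  ],
)

```text
time_s: 10.8
ee_pos: [0.5554, 0.0103, 0.0335]
eef_rot: [3.019, -0.001, 2.952]
force: [-0.1, 0.3, 0.2]
grip_width: 0.0002
```

```bash
python3 - <<'E'
from h import *
o=get_obs();print(o["ee_pos"],o["grip_width"],o["force"],o["time_s"])
for z in(26,22): plan(ch(0,0,z),YAW+np.pi,np.radians(-7))
E
```

```text
[0.5554 0.0103 0.0335] 0.0001637115382293474 [-0.0849  0.3463  0.2462] 10.8
row [0.0002, -0.0008, 0.0002, -0.0007, -0.0013, 0.0109] rows>=0.1 world [0.5558 0.0103 0.028 ]
row [0.0002, -0.0008, 0.0002, -0.0008, -0.0023, 0.0189] rows>=0.2 world [0.5558 0.0103 0.024 ]
```

servo_tool(
  moves=[
    [[0, 0, 0, 0, -0.001, 0.008, 1], [0, 0, 0, 0, -0.0015, 0.012, 1], [0, 0, 0, 0, -0.002, 0.016, 1], [0, 0, 0, 0, -0.002, 0.018, 1], [0, 0, 0, 0, -0.002, 0.018, 1]],
  ],
)

```text
time_s: 11.22
ee_pos: [0.5558, 0.0104, 0.0249]
eef_rot: [3.019, -0.0, 2.952]
force: [-0.3, -1.5, 5.5]
grip_width: 0.0003
```

servo_tool(
  moves=[
    [[0, 0, 0, 0, 0, 0.003, 1], [0, 0, 0, 0, 0, 0.005, 1], [0, 0, 0, 0, 0, 0.005, 1], [0, 0, 0, 0, 0, 0.005, 1], [0, 0, 0, 0, 0, 0.005, 1], [0, 0, 0, 0, 0, 0.005, 1], [0, 0, 0, 0, 0, 0.005, 1]],
  ],
)

```text
time_s: 11.8
ee_pos: [0.5561, 0.0104, 0.0234]
eef_rot: [3.019, 0.001, 2.952]
force: [-4.1, -2.9, 11.2]
grip_width: 0.0004
```

```bash
python3 - <<'E'
from h import *
o=get_obs();print(o["ee_pos"],o["grip_width"],o["force"],o["time_s"])
s=Cam("side")
crop(s.im,310,150,90,70,8,"s11")
plan(ch(0,0,130),YAW+np.pi,np.radians(-7))
E
```

```text
[0.5561 0.0104 0.0234] 0.0003971533506551612 [-4.1158 -2.8747 11.1849] 11.8
row [0.0001, 0.0003, 0.0004, 0.0003, 0.0263, -0.2157] rows>=2.6 world [0.5558 0.0103 0.132 ]
```

View pics/s11.png

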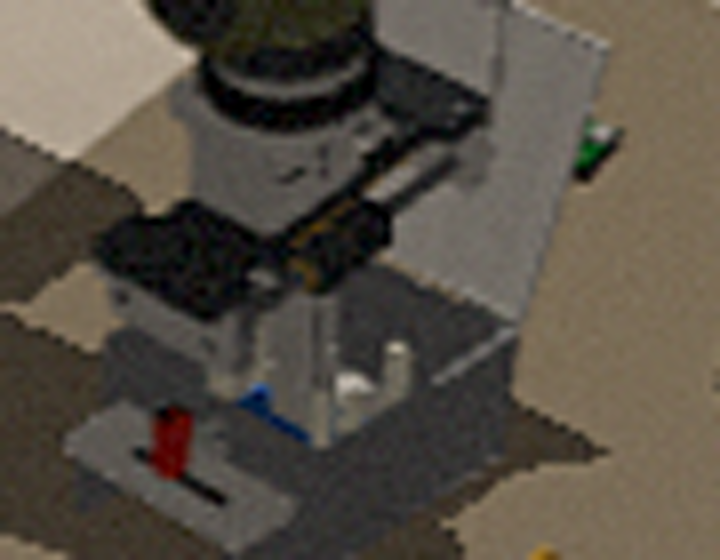

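servo_tool(
  moves=[
    [[0, 0, 0, 0, 0.003, -0.03, 1], [0, 0, 0, 0, 0.008, -0.08, 1], [0, 0, 0, 0, 0.014, -0.12, 1], [0, 0, 0, 0, 0.02, -0.2, 1], [0, 0, 0, 0, 0.026, -0.22, 1], [0, 0, 0, 0, 0.026, -0.22, 0.6]],
  ],
)

```text
time_s: 12.35
ee_pos: [0.5574, 0.0099, 0.1376]
eef_rot: [3.019, 0.006, 2.952]
force: [0.3, 0.7, -0.5]
grip_width: 0.0039
```

```bash
python3 - <<'E'
from h import *
o=get_obs();print(o["ee_pos"],o["grip_width"],o["force"],o["time_s"])
t=Cam("top");s=Cam("side")
blob(t,"white",(320,190,375,248),.011);blob(s,"white",(260,210,310,250),.011)
blob(t,"black",(365,195,410,245),.010);blob(s,"black",(240,230,285,270),.010)
blob(t,"green",(160,165,205,215),.010)
crop(s.im,310,140,80,80,9,"s12")
cv2.imwrite("pics/t12f.png",t.im[:,:,::-1])
plan([.446,-.2195,.12],np.radians(180+19.6))
plan([.446,-.2195,.12],np.radians(19.6))
E
```

```text
[0.5574 0.0099 0.1376] 0.0038742024371818447 [ 0.3018  0.7154 -0.4667] 12.35
white rect c [ 445.7 -219.7] size [62.5 37.9] long axis deg 19.6 px [343.7 220.5]
white rect c [ 447.  -221.8] size [60.5 37.4] long axis deg 19.8 px [283.1 228.3]
black rect c [ 449.4 -342.3] size [64.2 39. ] long axis deg 152.1 px [382.8 220.7]
black rect c [ 454.7 -346.9] size [69.1 41. ] long axis deg 151.8 px [261.1 251.3]
green rect c [525.1 295.4] size [59.1 38.3] long axis deg 3.6 px [182.  191.4]
row [0.0759, 0.021, -0.338, 0.1291, -0.4917, -0.0329] rows>=6.1 world [ 0.446  -0.2195  0.12  ]
row [0.0281, -0.1014, 1.6589, 0.1291, -0.4917, -0.0329] rows>=20.9 world [ 0.446  -0.2195  0.12  ]
```

View pics/s12.png

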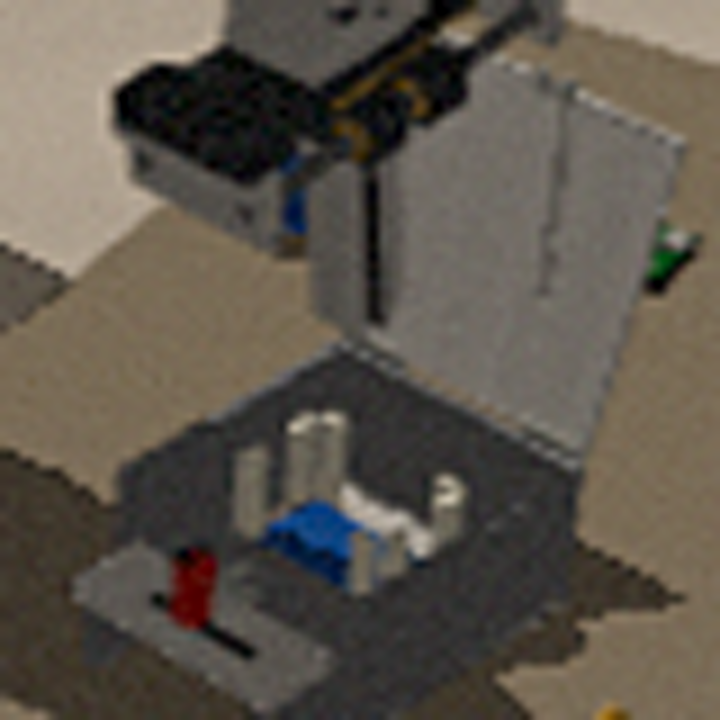

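View pics/t12f.png

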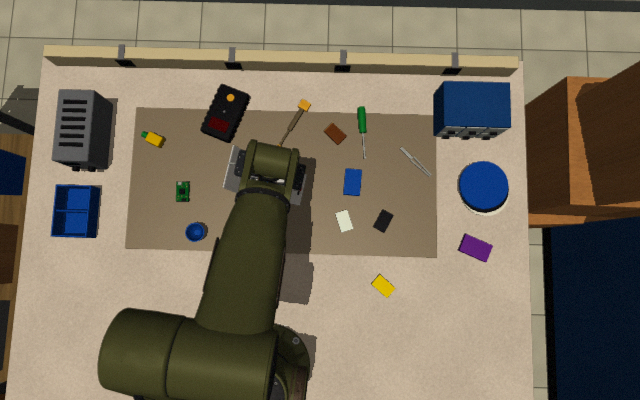

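servo_tool(
  moves=[
    [[0.01, 0, -0.05, 0.02, -0.08, -0.01, 0.3], [0.076, 0.02, -0.338, 0.129, -0.492, -0.03, 0.3], [0.076, 0.02, -0.338, 0.129, -0.492, -0.03, 0.3], [0.076, 0.02, -0.338, 0.129, -0.492, -0.03, 0.3], [0.076, 0.02, -0.338, 0.129, -0.492, -0.03, 0.3], [0.076, 0.02, -0.338, 0.129, -0.492, -0.03, 0.3], [0.076, 0.02, -0.338, 0.129, -0.492, -0.03, 0.3], [0.076, 0.02, -0.338, 0.129, -0.492, -0.03, 0.3], [0.076, 0.02, -0.338, 0.129, -0.492, -0.03, 0.3], [0.076, 0.02, -0.338, 0.129, -0.492, -0.03, 0.3], [0.076, 0.02, -0.338, 0.129, -0.492, -0.03, 0.3]],
  ],
)

```text
time_s: 13.37
ee_pos: [0.4465, -0.2183, 0.1182]
eef_rot: [-3.142, 0.001, -2.798]
force: [0.4, 0.8, 0.2]
grip_width: 0.0661
```

```bash
python3 - <<'E'
from h import *
o=get_obs();print(o["ee_pos"],o["eef_rot"],o["grip_width"],o["force"],o["time_s"])
s=Cam("side")
blob(s,"white",(260,210,310,250),.011)
plan([.446,-.220,.10],np.radians(180+19.6))
plan([.446,-.220,.004],np.radians(180+19.6))
E
```

```text
[ 0.4465 -0.2183  0.1182] [-3.1415  0.0012 -2.798 ] 0.06608839241000769 [0.4406 0.8121 0.2231] 13.3667
row [-0.0002, 0.0009, 0.001, 0.0021, -0.0027, 0.0367] rows>=0.4 world [ 0.446 -0.22   0.1  ]
row [-0.0002, 0.0009, 0.001, 0.0024, -0.0026, 0.2287] rows>=2.7 world [ 0.446 -0.22   0.004]
```

servo_tool(
  moves=[
    [[0, 0.001, 0.001, 0.0023, -0.0027, 0.05, 0.3], [0, 0.001, 0.001, 0.0023, -0.0027, 0.11, 0.3], [0, 0.001, 0.001, 0.0023, -0.0027, 0.17, 0.3], [0, 0.001, 0.001, 0.0023, -0.0027, 0.22, 0.3], [0, 0.001, 0.001, 0.0023, -0.0027, 0.228, 0.3], [0, 0.001, 0.001, 0.0023, -0.0027, 0.228, 0.3], [0, 0.001, 0.001, 0.0023, -0.0027, 0.228, 1], [0, 0.001, 0.001, 0.0023, -0.0027, 0.228, 1], [0, 0.001, 0.001, 0.0023, -0.0027, 0.228, 1], [0, 0.001, 0.001, 0.0023, -0.0027, 0.228, 1], [0, 0.001, 0.001, 0.0023, -0.0027, 0.228, 1], [0, 0.001, 0.001, 0.0023, -0.0027, 0.228, 1]],
  ],
)

```text
time_s: 14.42
ee_pos: [0.4462, -0.22, 0.0047]
eef_rot: [-3.141, 0.0, -2.8]
force: [-0.7, 1.7, 3.8]
grip_width: 0.0396
```

```bash
cat >> h.py <<'E'
def heldview(name,hx,hy,zb,zt,half=25,k=14):
    s=Cam("side");o=get_obs();R=Ro.from_euler("xyz",o["eef_rot"]);p=np.array(o["ee_pos"])
    c=s.proj(p)[0].astype(int);x,y=c[0]-half,c[1]-half
    im=cv2.resize(s.im[y:y+2*half,x:x+2*half,::-1],None,fx=k,fy=k,interpolation=cv2.INTER_CUBIC)
    for X in(-hx,hx):
      for Y in(-hy,hy):
        for Z in(zb,zt):
          q=(s.proj(p+R.apply(np.array([X,Y,Z])/1e3))[0]-[x,y]+.5)*k
          cv2.circle(im,tuple(int(v) for v in q),3,(0,255,0) if Z==zt else (0,255,255),-1)
    cv2.imwrite(f"pics/{name}.png",im)
E
python3 - <<'E'
from h import *
o=get_obs();print(o["ee_pos"],o["eef_rot"],o["grip_width"],o["force"],o["time_s"])
heldview("s13",32,20,2,-7)
plan(ch(0,0,130)-[0,0.0,0],YAW+np.pi)
E
```

```text
[ 0.4462 -0.22    0.0047] [-3.1412  0.0002 -2.7995] 0.03964943406696769 [-0.7426  1.6712  3.8324] 14.4167
row [-0.0002, 0.0002, 0.3389, -0.361, 0.3602, -0.2548] rows>=6.8 world [0.5558 0.0103 0.132 ]
```

View pics/s13.png

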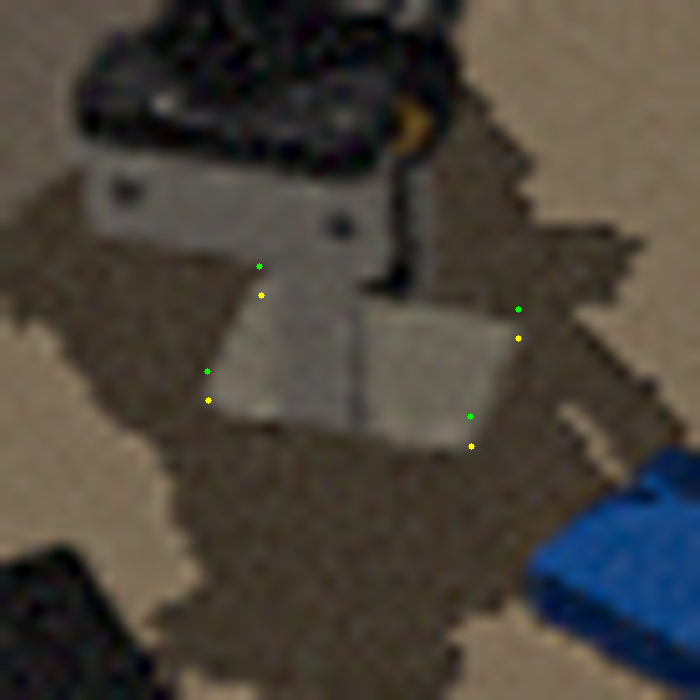

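servo_tool(
  moves=[
    [[0, 0, 0, 0, 0, -0.04, 1], [0, 0, 0, 0, 0, -0.12, 1], [0, 0, 0, 0, 0, -0.2, 1], [0, 0, 0.1, -0.05, 0.05, -0.255, 1], [0, 0, 0.2, -0.11, 0.11, -0.255, 1], [0, 0, 0.28, -0.165, 0.165, -0.255, 1], [0, 0, 0.339, -0.22, 0.22, -0.255, 1], [0, 0, 0.339, -0.275, 0.275, -0.255, 1], [0, 0, 0.339, -0.33, 0.33, -0.255, 1], [-0.03, 0, 0.339, -0.361, 0.36, -0.255, 1], [-0.06, 0, 0.339, -0.361, 0.36, -0.255, 1], [-0.06, 0, 0.339, -0.361, 0.36, -0.255, 1]],
  ],
)

```text
time_s: 15.47
ee_pos: [0.556, 0.0109, 0.1316]
eef_rot: [3.05, -0.025, 2.953]
force: [0.2, -0.5, 0.2]
grip_width: 0.0397
```

```bash
python3 - <<'E'
from h import *
o=get_obs();print(o["ee_pos"],o["eef_rot"],o["grip_width"],o["force"],o["time_s"])
for z in(90,72): plan(ch(0,0,z),YAW+np.pi,np.radians(-7))
heldview("s14",32,20,2,-7)
E
```

```text
[0.556  0.0109 0.1316] [ 3.0502 -0.0253  2.9534] 0.0396509659199847 [ 0.1998 -0.4773  0.2319] 15.4667
row [-0.0196, -0.0162, -0.0004, -0.0018, -0.0085, 0.0787] rows>=0.9 world [0.5558 0.0103 0.092 ]
row [-0.0196, -0.0162, -0.0004, -0.0027, -0.0117, 0.1146] rows>=1.4 world [0.5558 0.0103 0.074 ]
```

View pics/s14.png

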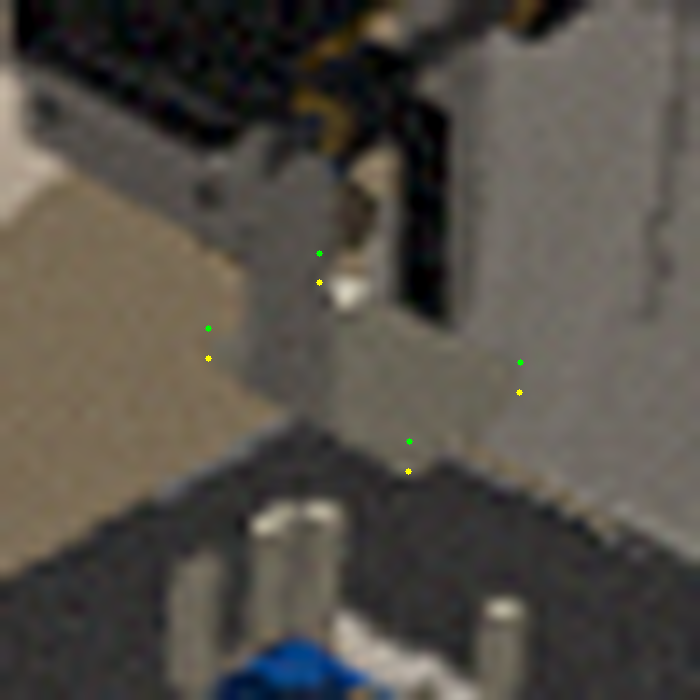

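```bash
python3 - <<'E'
from h import *
for z in(80,60,45,38): plan(ch(0,0,z),YAW+np.pi,np.radians(-4))
E
```

```text
row [0.012, -0.0157, -0.001, -0.0025, -0.0079, 0.099] rows>=1.2 world [0.5558 0.0103 0.082 ]
row [0.012, -0.0157, -0.001, -0.0034, -0.0114, 0.1388] rows>=1.7 world [0.5558 0.0103 0.062 ]
row [0.012, -0.0157, -0.001, -0.0042, -0.0141, 0.1687] rows>=2.0 world [0.5558 0.0103 0.047 ]
row [0.012, -0.0157, -0.001, -0.0045, -0.0153, 0.1827] rows>=2.2 world [0.5558 0.0103 0.04  ]
```

servo_tool(
  moves=[
    [[0.012, -0.016, -0.001, -0.002, -0.006, 0.05, 1], [0.012, -0.016, -0.001, -0.0025, -0.008, 0.09, 1], [0.012, -0.016, -0.001, -0.0025, -0.008, 0.099, 1], [0.012, -0.016, -0.001, -0.0025, -0.008, 0.099, 1], [0.012, -0.016, -0.001, -0.003, -0.0095, 0.118, 1], [0.012, -0.016, -0.001, -0.0034, -0.0114, 0.139, 1], [0.012, -0.016, -0.001, -0.0038, -0.0128, 0.155, 1], [0.012, -0.016, -0.001, -0.0042, -0.014, 0.169, 1], [0.012, -0.016, -0.001, -0.0045, -0.015, 0.183, 1], [0.012, -0.016, -0.001, -0.0045, -0.015, 0.183, 1]],
  ],
)

```text
time_s: 16.35
ee_pos: [0.5551, 0.0105, 0.0383]
eef_rot: [3.072, -0.002, 2.951]
force: [-0.6, -0.6, -0.0]
grip_width: 0.0393
```

```bash
python3 - <<'E'
from h import *
o=get_obs();print(o["ee_pos"],o["eef_rot"],o["grip_width"],o["force"],o["time_s"])
for z in(31,): plan(ch(0,0,z),YAW+np.pi,np.radians(-4))
heldview("s15",32,20,2,-7)
E
```

```text
[0.5551 0.0105 0.0383] [ 3.072  -0.0016  2.9512] 0.039290257523681434 [-0.5759 -0.5634 -0.0286] 16.35
row [-0.0001, -0.001, -0.0002, -0.0014, -0.0009, 0.0106] rows>=0.1 world [0.5558 0.0103 0.033 ]
```

View pics/s15.png

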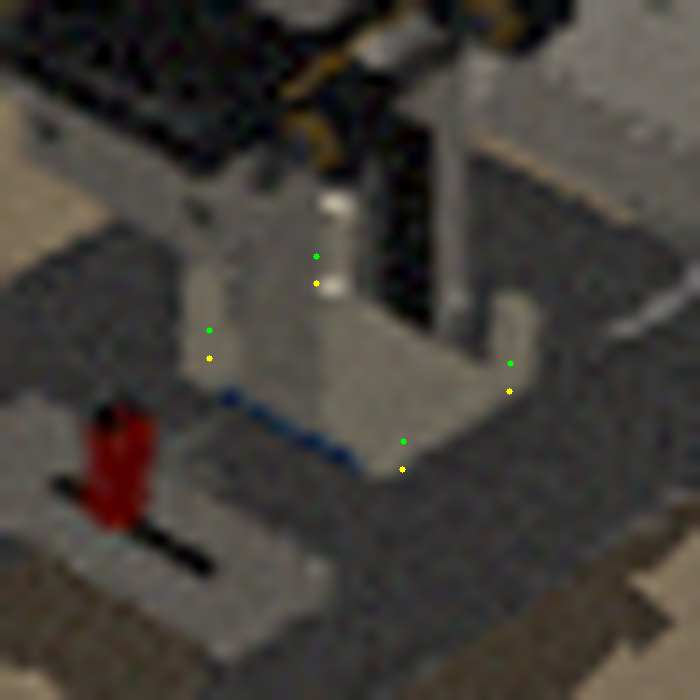

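Going in without contact. Lower a bit and release.

servo_tool(
  moves=[
    [[0, -0.001, 0, -0.0014, -0.001, 0.005, 1], [0, -0.001, 0, -0.0014, -0.001, 0.0105, 1], [0, -0.001, 0, -0.0014, -0.001, 0.0105, 1], [0, -0.001, 0, -0.0014, -0.001, 0.0105, 0.4], [0, -0.001, 0, -0.0014, -0.001, 0.0105, 0.4], [0, -0.001, 0, -0.0014, -0.001, 0.0105, 0.4], [0, -0.001, 0, -0.0014, -0.001, 0.0105, 0.4], [0, -0.001, 0, -0.0014, 0.001, -0.03, 0.4], [0, -0.001, 0, -0.0014, 0.003, -0.06, 0.4], [0, -0.001, 0, -0.0014, 0.006, -0.09, 0.4], [0, -0.001, 0, -0.0014, 0.006, -0.1, 1], [0, -0.001, 0, -0.0014, 0.006, -0.1, 1]],
  ],
)

```text
time_s: 17.4
ee_pos: [0.5567, 0.0098, 0.0904]
eef_rot: [3.072, 0.003, 2.951]
force: [0.5, 0.0, 0.4]
grip_width: 0.0457
```

servo_tool(
  moves=[
    [[0, 0, 0, 0, 0, 0, 1], [0, 0, 0, 0, 0, 0, 1], [0, 0, 0, 0, 0, 0, 1], [0, 0, 0, 0, 0, 0, 1]],
  ],
)

```text
time_s: 17.73
ee_pos: [0.5564, 0.0098, 0.0896]
eef_rot: [3.072, 0.002, 2.951]
force: [-0.5, 0.2, -0.6]
grip_width: 0.0196
```

```bash
python3 - <<'E'
from h import *
o=get_obs();print(o["ee_pos"],o["eef_rot"],o["grip_width"],o["force"],o["time_s"])
for z in(42,36,32): plan(ch(0,0,z),YAW+np.pi,np.radians(-5))
s=Cam("side");crop(s.im,310,150,80,70,9,"s16")
E
```

```text
[0.5564 0.0098 0.0896] [3.0718 0.002  2.9511] 0.019587025771474784 [-0.488   0.1835 -0.5785] 17.7333
row [-0.0112, 0.0013, -0.0, 0.0016, -0.0056, 0.0911] rows>=1.1 world [0.5558 0.0103 0.044 ]
row [-0.0112, 0.0013, -0.0, 0.0016, -0.0064, 0.1031] rows>=1.2 world [0.5558 0.0103 0.038 ]
row [-0.0112, 0.0013, -0.0, 0.0017, -0.007, 0.1111] rows>=1.3 world [0.5558 0.0103 0.034 ]
```

View pics/s16.png

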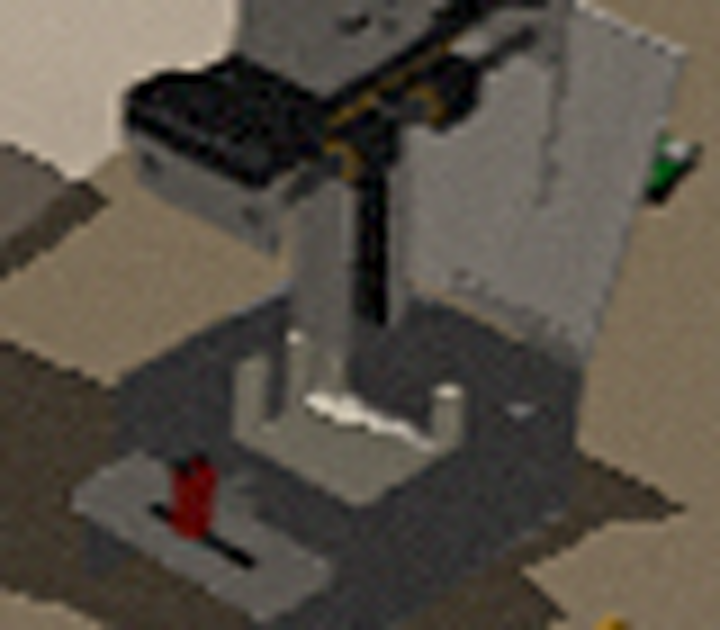

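```bash
python3 - <<'E'
from h import *
s=Cam("side");x,y,k=330,180,16
im=cv2.resize(s.im[y:y+40,x:x+45,::-1],None,fx=k,fy=k,interpolation=cv2.INTER_CUBIC)
im=cv2.convertScaleAbs(im,alpha=1.6)
def d(P,c):
    q=(s.proj(P)[0]-[x,y]+.5)*k;cv2.circle(im,tuple(int(v) for v in q),3,c,-1)
for X in(-32,32):
  for Y in(-20,20):
    d(ch(X,Y,35),(0,255,0));d(ch(X,Y,26),(0,255,255))
for X in(-34.5,34.5):
  for Y in(-22.5,22.5): d(ch(X,Y,62),(0,0,255))
cv2.imwrite("pics/s17.png",im)
E
```

```text
(no output)
```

View pics/s17.png

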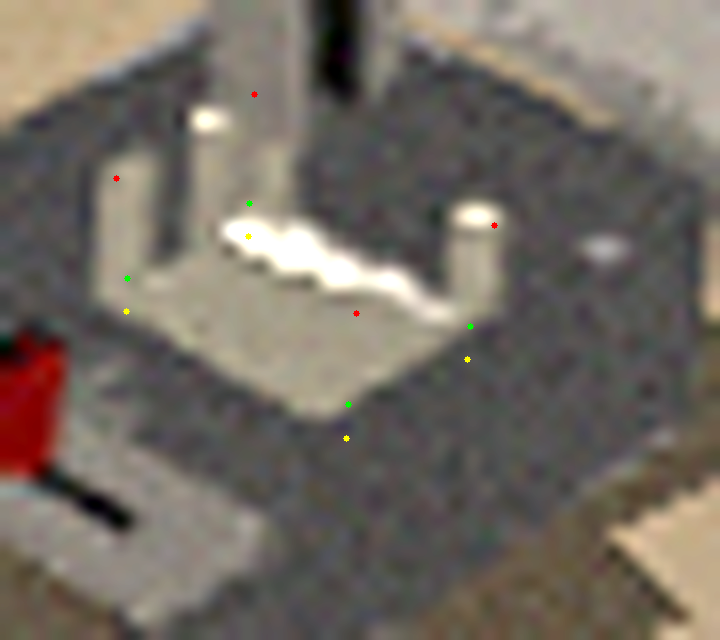

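servo_tool(
  moves=[
    [[-0.011, 0.001, 0, 0.0016, -0.003, 0.05, 1], [-0.011, 0.001, 0, 0.0016, -0.0055, 0.085, 1], [-0.011, 0.001, 0, 0.0016, -0.0055, 0.091, 1], [-0.011, 0.001, 0, 0.0016, -0.006, 0.097, 1], [-0.011, 0.001, 0, 0.0016, -0.0064, 0.103, 1], [-0.011, 0.001, 0, 0.0016, -0.0068, 0.107, 1], [-0.011, 0.001, 0, 0.0016, -0.007, 0.109, 1], [-0.011, 0.001, 0, 0.0016, -0.007, 0.109, 1]],
  ],
)

```text
time_s: 18.5
ee_pos: [0.5564, 0.0103, 0.036]
eef_rot: [3.054, 0.002, 2.951]
force: [0.5, 0.9, 1.8]
grip_width: 0.0005
```

servo_tool(
  moves=[
    [[0, 0, 0, 0, 0, 0.003, 1], [0, 0, 0, 0, 0, 0.006, 1], [0, 0, 0, 0, 0, 0.007, 1], [0, 0, 0, 0, 0, 0.007, 1], [0, 0, 0, 0, 0, 0.007, 1]],
  ],
)

```text
time_s: 18.92
ee_pos: [0.5567, 0.0104, 0.0329]
eef_rot: [3.054, 0.003, 2.951]
force: [-1.5, -1.2, 7.4]
grip_width: 0.0004
```

servo_tool(
  moves=[
    [[0, 0, 0, 0, 0, 0.002, 1], [0, 0, 0, 0, 0, 0.002, 1], [0, 0, 0, 0, 0, 0.002, 1], [0, 0, 0, 0, 0, 0.002, 1], [0, 0, 0, 0, 0, 0.002, 1]],
  ],
)

```text
time_s: 19.33
ee_pos: [0.5568, 0.0104, 0.0324]
eef_rot: [3.055, 0.003, 2.951]
force: [-3.3, 0.0, 8.8]
grip_width: 0.0003
```

servo_tool(
  moves=[
    [[0, 0, 0, 0, 0.003, -0.03, 1], [0, 0, 0, 0, 0.007, -0.09, 1], [0, 0, 0, 0, 0.012, -0.15, 1], [0, 0, 0, 0, 0.017, -0.2, 0.8], [0, 0, 0, 0, 0.017, -0.2, 0.3]],
  ],
)

```text
time_s: 19.75
ee_pos: [0.5584, 0.0101, 0.1377]
eef_rot: [3.054, 0.011, 2.951]
force: [-0.0, -0.1, 0.7]
grip_width: 0.0103
```

```bash
python3 - <<'E'
from h import *
o=get_obs();print(o["ee_pos"],o["grip_width"],o["force"],o["time_s"])
t=Cam("top");s=Cam("side")
blob(t,"black",(365,195,410,245),.010);blob(s,"black",(240,230,285,270),.010)
blob(t,"green",(160,165,205,215),.010)
crop(s.im,310,150,80,70,9,"s18")
plan([.4495,-.343,.12],np.radians(152))
plan([.4495,-.343,.004],np.radians(152))
E
```

```text
[0.5584 0.0101 0.1377] 0.010302194000320685 [-0.0133 -0.1003  0.6722] 19.75
black rect c [ 449.2 -341.5] size [63.6 39.9] long axis deg 151.7 px [382.7 220.7]
black rect c [ 454.7 -346.9] size [69.1 41. ] long axis deg 151.8 px [261.3 251.1]
green rect c [525.1 295.4] size [59.1 38.3] long axis deg 3.6 px [182.  191.4]
row [0.0555, -0.0055, 0.19, 0.077, -0.7336, -0.0383] rows>=8.9 world [ 0.4495 -0.343   0.12  ]
row [0.0555, -0.0055, 0.19, 0.078, -0.7538, 0.1929] rows>=9.4 world [ 0.4495 -0.343   0.004 ]
```

View pics/s18.png

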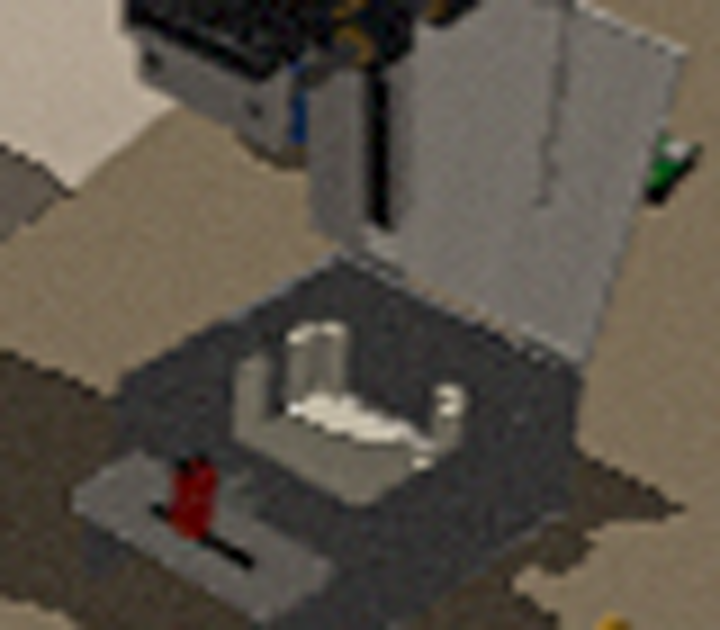

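servo_tool(
  moves=[
    [[0.01, 0, 0.02, 0.01, -0.08, -0.02, 0.3], [0.055, -0.005, 0.18, 0.077, -0.733, -0.038, 0.3], [0.055, -0.005, 0.18, 0.077, -0.733, -0.038, 0.3], [0.055, -0.005, 0.18, 0.077, -0.733, -0.038, 0.3], [0.055, -0.005, 0.19, 0.077, -0.733, -0.038, 0.3], [0.055, -0.005, 0.19, 0.077, -0.733, -0.038, 0.3], [0.055, -0.005, 0.19, 0.077, -0.733, -0.038, 0.3], [0.055, -0.005, 0.19, 0.077, -0.733, -0.038, 0.3], [0.055, -0.005, 0.19, 0.077, -0.733, -0.038, 0.3], [0.055, -0.005, 0.19, 0.077, -0.733, -0.038, 0.3], [0.055, -0.005, 0.19, 0.077, -0.733, -0.038, 0.3], [0.055, -0.005, 0.19, 0.077, -0.733, -0.038, 0.3]],
  ],
)

```text
time_s: 20.85
ee_pos: [0.4492, -0.342, 0.1186]
eef_rot: [3.14, -0.003, 2.653]
force: [0.0, 0.1, -0.5]
grip_width: 0.0659
```

```bash
python3 - <<'E'
from h import *
o=get_obs();print(o["ee_pos"],o["eef_rot"],o["grip_width"],o["force"],o["time_s"])
plan([.4503,-.343,.10],np.radians(151.8))
plan([.4503,-.343,.004],np.radians(151.8))
s=Cam("side");blob(s,"black",(245,240,285,270),.010)
E
```

```text
[ 0.4492 -0.342   0.1186] [ 3.1403 -0.0029  2.6528] 0.06588600456655593 [ 0.0492  0.0508 -0.4778] 20.85
row [0.0008, -0.0018, 0.0021, -0.0029, -0.0009, 0.0372] rows>=0.4 world [ 0.4503 -0.343   0.1   ]
row [0.0008, -0.0018, 0.0021, -0.0035, -0.0011, 0.2292] rows>=2.7 world [ 0.4503 -0.343   0.004 ]
black rect c [ 447.3 -349. ] size [83.3 65.5] long axis deg 142.4 px [260.1 250.2]
```

servo_tool(
  moves=[
    [[0.001, -0.002, 0.002, -0.003, -0.001, 0.05, 0.3], [0.001, -0.002, 0.002, -0.003, -0.001, 0.11, 0.3], [0.001, -0.002, 0.002, -0.003, -0.001, 0.17, 0.3], [0.001, -0.002, 0.002, -0.003, -0.001, 0.22, 0.3], [0.001, -0.002, 0.002, -0.003, -0.001, 0.228, 0.3], [0.001, -0.002, 0.002, -0.003, -0.001, 0.229, 0.3], [0.001, -0.002, 0.002, -0.003, -0.001, 0.229, 1], [0.001, -0.002, 0.002, -0.003, -0.001, 0.229, 1], [0.001, -0.002, 0.002, -0.003, -0.001, 0.229, 1], [0.001, -0.002, 0.002, -0.003, -0.001, 0.229, 1], [0.001, -0.002, 0.002, -0.003, -0.001, 0.229, 1], [0.001, -0.002, 0.002, -0.003, -0.001, 0.229, 1]],
  ],
)

```text
time_s: 21.9
ee_pos: [0.4508, -0.3424, 0.0049]
eef_rot: [-3.141, 0.001, 2.651]
force: [-0.7, 2.7, 3.8]
grip_width: 0.0393
```

```bash
python3 - <<'E'
from h import *
o=get_obs();print(o["ee_pos"],o["eef_rot"],o["grip_width"],o["force"],o["time_s"])
heldview("s19",32,20,2,-6)
plan(ch(0,0,130)-[0,0.0,0],YAW+np.pi,np.radians(-3))
E
```

```text
[ 0.4508 -0.3424  0.0049] [-3.1413  0.0014  2.6506] 0.03926671251825168 [-0.7267  2.7107  3.788 ] 21.9
row [-0.0334, 0.0058, -0.1914, 0.147, 0.7211, -0.2546] rows>=9.3 world [0.5558 0.0103 0.132 ]
```

View pics/s19.png

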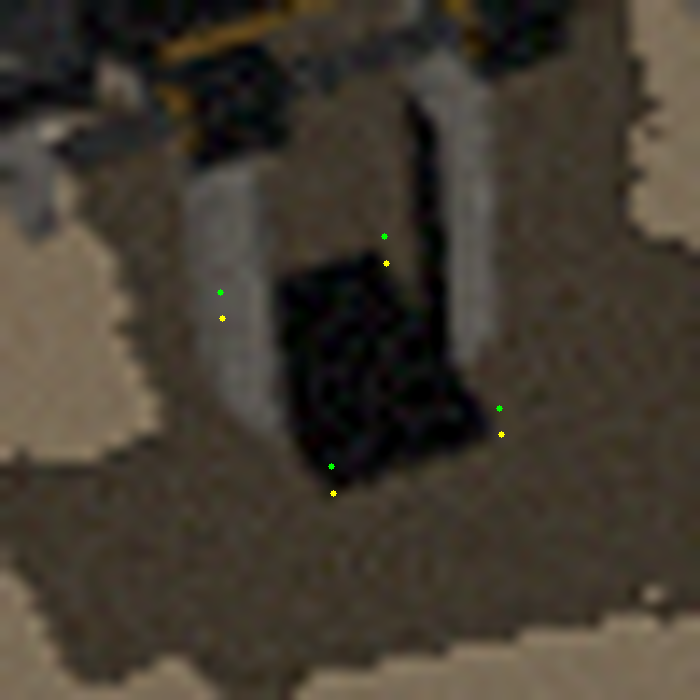

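servo_tool(
  moves=[
    [[0, 0, 0, 0, 0, -0.04, 1], [0, 0, 0, 0, 0, -0.12, 1], [0, 0, 0, 0, 0, -0.2, 1], [0, 0, -0.05, 0.02, 0.08, -0.255, 1], [0, 0, -0.1, 0.034, 0.165, -0.255, 1], [0, 0, -0.15, 0.05, 0.25, -0.255, 1], [0, 0, -0.191, 0.068, 0.333, -0.255, 1], [0, 0, -0.191, 0.085, 0.416, -0.255, 1], [0, 0, -0.191, 0.102, 0.5, -0.255, 1], [0, 0, -0.191, 0.119, 0.583, -0.255, 1], [-0.03, 0.005, -0.191, 0.136, 0.66, -0.255, 1], [-0.033, 0.006, -0.191, 0.147, 0.715, -0.255, 1]],
  ],
)

```text
time_s: 22.95
ee_pos: [0.5545, 0.0097, 0.1323]
eef_rot: [3.087, -0.001, 2.951]
force: [0.0, -0.6, 0.5]
grip_width: 0.0399
```

servo_tool(
  moves=[
    [[0, 0, 0, 0, 0, 0, 1], [0, 0, 0, 0, 0, 0, 1]],
  ],
)

```text
time_s: 23.12
ee_pos: [0.5545, 0.0112, 0.132]
eef_rot: [3.087, -0.001, 2.954]
force: [-0.0, -1.3, 0.5]
grip_width: 0.0395
```

```bash
python3 - <<'E'
from h import *
o=get_obs();print(o["ee_pos"],o["eef_rot"],o["grip_width"],o["force"],o["time_s"])
for z in(80,70,60,50,46): plan(ch(0,0,z),YAW+np.pi,np.radians(-3))
heldview("s20",32,20,2,-6)
E
```

```text
[0.5545 0.0112 0.132 ] [ 3.0875 -0.0009  2.9537] 0.039538811922962575 [-0.0179 -1.2526  0.4686] 23.1167
row [0.0011, -0.0007, 0.0014, -0.0029, -0.0066, 0.0999] rows>=1.2 world [0.5558 0.0103 0.082 ]
row [0.0011, -0.0007, 0.0014, -0.0029, -0.0077, 0.1198] rows>=1.4 world [0.5558 0.0103 0.072 ]
row [0.0011, -0.0007, 0.0014, -0.0029, -0.0088, 0.1398] rows>=1.7 world [0.5558 0.0103 0.062 ]
row [0.0011, -0.0007, 0.0014, -0.0029, -0.0099, 0.1598] rows>=1.9 world [0.5558 0.0103 0.052 ]
row [0.0011, -0.0007, 0.0014, -0.0029, -0.0103, 0.1678] rows>=2.0 world [0.5558 0.0103 0.048 ]
```

View pics/s20.png

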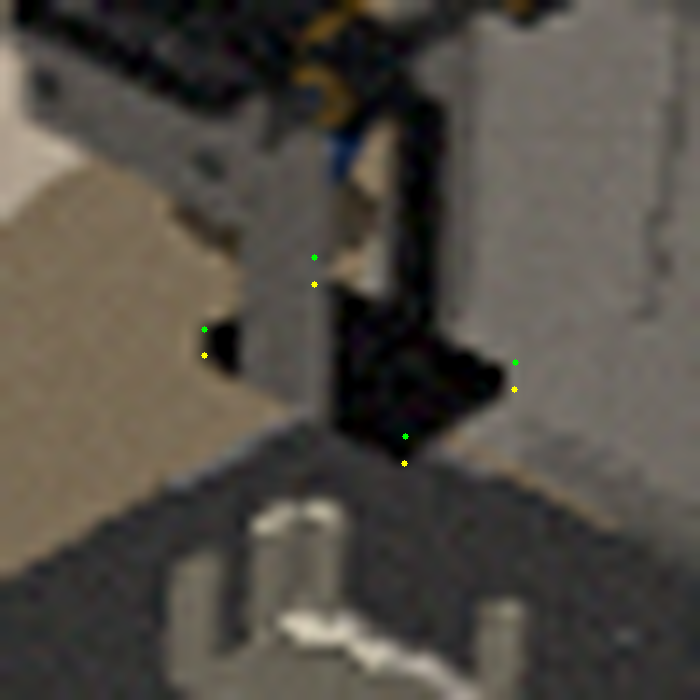

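servo_tool(
  moves=[
    [[0.001, -0.001, 0.001, -0.003, -0.004, 0.04, 1], [0.001, -0.001, 0.001, -0.003, -0.006, 0.08, 1], [0.001, -0.001, 0.001, -0.003, -0.0066, 0.1, 1], [0.001, -0.001, 0.001, -0.003, -0.0066, 0.1, 1], [0.001, -0.001, 0.001, -0.003, -0.0077, 0.12, 1], [0.001, -0.001, 0.001, -0.003, -0.0088, 0.14, 1], [0.001, -0.001, 0.001, -0.003, -0.0095, 0.15, 1], [0.001, -0.001, 0.001, -0.003, -0.01, 0.16, 1], [0.001, -0.001, 0.001, -0.003, -0.0103, 0.168, 1], [0.001, -0.001, 0.001, -0.003, -0.0103, 0.168, 1]],
  ],
)

```text
time_s: 24.0
ee_pos: [0.5562, 0.0088, 0.0481]
eef_rot: [3.089, 0.002, 2.95]
force: [1.3, 0.8, 1.5]
grip_width: 0.0367
```

```bash
python3 - <<'E'
from h import *
o=get_obs();print(o["ee_pos"],o["eef_rot"],o["grip_width"],o["force"],o["time_s"])
for z in(40,): plan(ch(0,0,z),YAW+np.pi,np.radians(-3))
heldview("s21",32,20,2,-6)
E
```

```text
[0.5562 0.0088 0.0481] [3.0891 0.0021 2.9503] 0.03670838853301866 [1.2634 0.7825 1.4672] 24.0
row [0.0001, 0.0014, -0.0006, 0.0013, 0.0021, 0.0122] rows>=0.1 world [0.5558 0.0103 0.042 ]
```

View pics/s21.png

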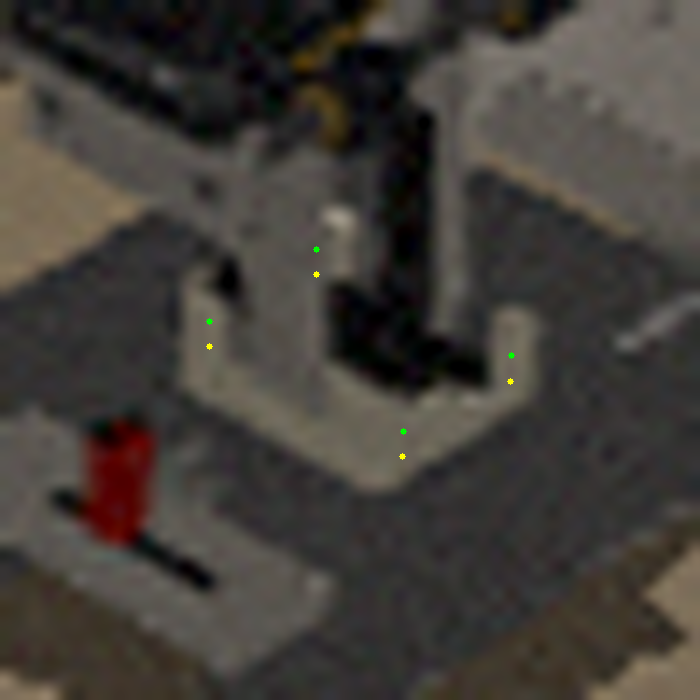

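servo_tool(
  moves=[
    [[0, 0, 0, 0, 0, -0.02, 1], [0, 0, 0, 0, 0.002, -0.05, 1], [0, 0, 0, 0, 0.004, -0.09, 1], [0, 0, 0, 0, 0.006, -0.13, 1], [0, 0, 0, 0, 0.006, -0.17, 1], [0, 0, 0, 0, 0.006, -0.17, 1]],
  ],
)

```text
time_s: 24.55
ee_pos: [0.5571, 0.007, 0.1378]
eef_rot: [3.089, 0.008, 2.95]
force: [-0.2, -0.2, -0.0]
grip_width: 0.0366
```

```bash
python3 - <<'E'
from h import *
o=get_obs();print(o["ee_pos"],o["eef_rot"],o["grip_width"],o["force"],o["time_s"])
heldview("s22",32,20,2,-6)
E
```

```text
[0.5571 0.007  0.1378] [3.0886 0.0077 2.9502] 0.0366458886649901 [-0.228  -0.2246 -0.0104] 24.55
```

View pics/s22.png

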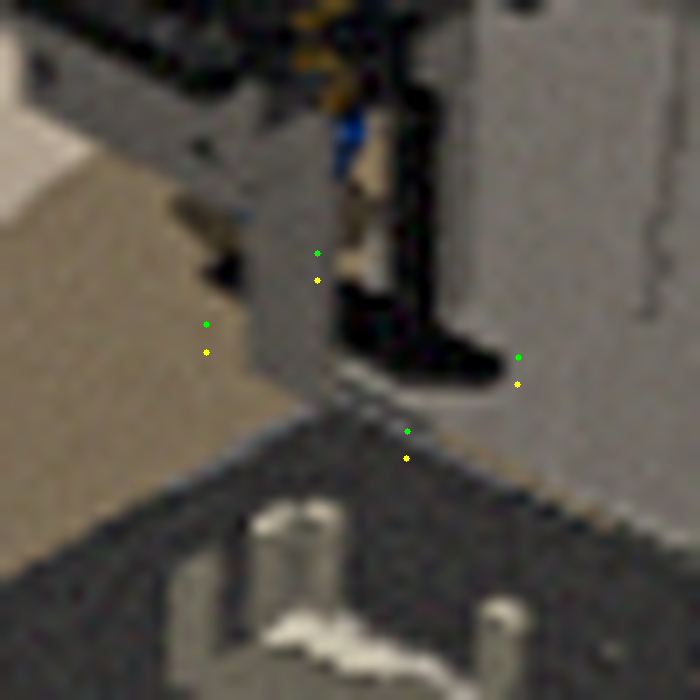

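```bash
python3 - <<'E'
from h import *
plan([.44,-.20,.13],YAW+np.pi)
plan([.44,-.20,.022],YAW+np.pi)
E
```

```text
row [0.0336, 0.0035, -0.0006, 0.1499, -0.451, -0.0136] rows>=5.7 world [ 0.44 -0.2   0.13]
row [0.0336, 0.0035, -0.0006, 0.151, -0.4624, 0.2021] rows>=6.3 world [ 0.44  -0.2    0.022]
```

servo_tool(
  moves=[
    [[0.01, 0, 0, 0.02, -0.06, -0.014, 1], [0.0336, 0.003, 0, 0.045, -0.14, -0.014, 1], [0.0336, 0.003, 0, 0.07, -0.21, -0.014, 1], [0.0336, 0.003, 0, 0.095, -0.29, -0.014, 1], [0.0336, 0.003, 0, 0.12, -0.37, -0.014, 1], [0.0336, 0.003, 0, 0.15, -0.451, 0, 1], [0.0336, 0.003, 0, 0.15, -0.453, 0.05, 1], [0.0336, 0.003, 0, 0.15, -0.456, 0.1, 1], [0.0336, 0.003, 0, 0.15, -0.46, 0.15, 1], [0.0336, 0.003, 0, 0.15, -0.461, 0.18, 1], [0.0336, 0.003, 0, 0.15, -0.462, 0.2, 1], [0.0336, 0.003, 0, 0.15, -0.462, 0.2, 1]],
  ],
)

```text
time_s: 25.6
ee_pos: [0.4393, -0.1994, 0.021]
eef_rot: [3.14, -0.003, 2.95]
force: [-0.1, -0.3, -0.2]
grip_width: 0.037
```

```bash
python3 - <<'E'
from h import *
o=get_obs();print(o["ee_pos"],o["eef_rot"],o["grip_width"],o["force"],o["time_s"])
heldview("s23",32,20,2,-6)
E
```

```text
[ 0.4393 -0.1994  0.021 ] [ 3.1404 -0.0029  2.9502] 0.036962093889796335 [-0.0794 -0.2505 -0.1915] 25.6
```

View pics/s23.png

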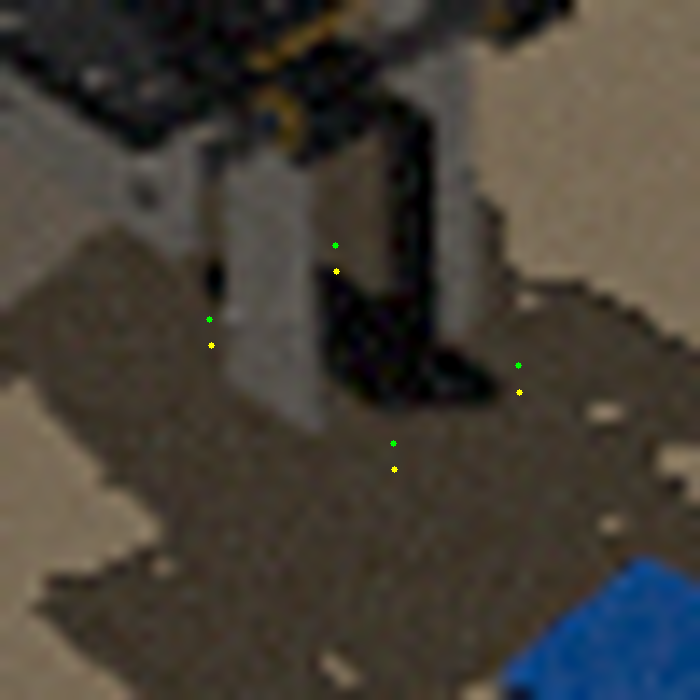

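servo_tool(
  moves=[
    [[0, 0, 0, 0, 0, 0.01, 1], [0, 0, 0, 0, 0, 0.018, 1], [0, 0, 0, 0, 0, 0.025, 1], [0, 0, 0, 0, 0, 0.03, 1], [0, 0, 0, 0, 0, 0.03, 1]],
  ],
)

```text
time_s: 26.07
ee_pos: [0.4399, -0.1996, 0.0071]
eef_rot: [3.141, -0.002, 2.95]
force: [0.2, 0.3, 0.2]
grip_width: 0.0368
```

servo_tool(
  moves=[
    [[0, 0, 0, 0, 0, 0, 0.4], [0, 0, 0, 0, 0, 0, 0.35], [0, 0, 0, 0, 0, 0, 0.3], [0, 0, 0, 0, 0, 0, 0.3], [0, 0, 0, 0, 0, 0, 0.3], [0, 0, 0, 0, 0, -0.08, 0.3], [0, 0, 0, 0, 0, -0.16, 0.3], [0, 0, 0, 0, 0, -0.24, 0.3]],
  ],
)

```text
time_s: 26.73
ee_pos: [0.4395, -0.1994, 0.1285]
eef_rot: [3.14, -0.003, 2.95]
force: [0.8, -0.4, 0.2]
grip_width: 0.0659
```

```bash
python3 - <<'E'
from h import *
o=get_obs();print(o["ee_pos"],o["eef_rot"],o["grip_width"],o["force"],o["time_s"])
t=Cam("top");s=Cam("side")
crop(s.im,260,190,70,60,11,"s24");crop(t.im,240,150,70,65,11,"t24")
blob(s,"black",(260,200,330,240),.010)
plan([.44,-.30,.25],YAW+np.pi)
E
```

```text
[ 0.4395 -0.1994  0.1285] [ 3.1405 -0.0028  2.9503] 0.06587214316103125 [ 0.8387 -0.4368  0.2281] 26.7333
black rect c [ 442.  -200.2] size [76.4 67.4] long axis deg 168.0 px [284.8 224.4]
row [-0.0014, 0.0049, -0.0006, -0.0348, -0.196, -0.2333] rows>=3.7 world [ 0.44 -0.3   0.25]
```

View pics/s24.png

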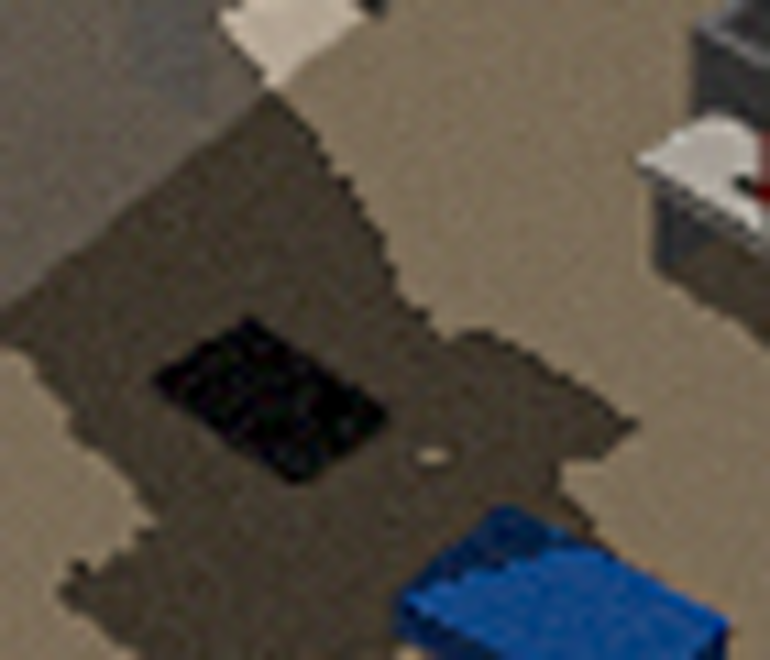

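View pics/t24.png

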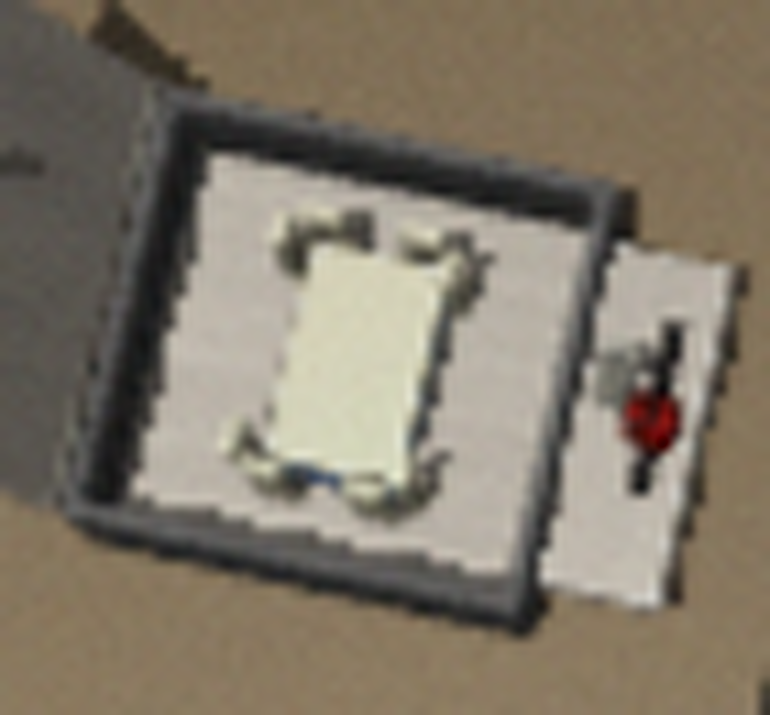

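```bash
python3 - <<'E'
from h import *
t=Cam("top")
a=(np.array([[310,243],[445,265],[405,480],[270,455]])/11+[240,150]-.45)
W=t.plane(a,.037);c,s_=np.cos(YAW),np.sin(YAW)
def toch(P): d=(np.atleast_2d(P)[:,:2]-CC)*1e3; return np.c_[c*d[:,0]+s_*d[:,1],-s_*d[:,0]+c*d[:,1]]
print("white corners ch",toch(W),toch(W).mean(0))
# rectified view at z=.064 (post tops), 6 px/mm/.. for visual reading
xs=np.arange(-70,70.1,.2);
G=np.array([[ch(y,x,62) for x in -xs[::1]] for y in xs[::-1]])
uv=t.proj(G.reshape(-1,3)).reshape(len(xs),len(xs),2).astype(np.float32)
im=cv2.remap(t.im,uv[...,0],uv[...,1],cv2.INTER_CUBIC)[:,:,::-1].copy()
for v in range(-60,61,10):
    i=int(round((70-v)/.2)); cv2.line(im,(0,i),(len(xs),i),(0,0,255) if v==0 else (160,160,0),1);cv2.line(im,(i,0),(i,len(xs)),(0,0,255) if v==0 else (160,160,0),1)
cv2.imwrite("pics/rect.png",im[60:640,60:640])
E
```

```text
white corners ch [[ 31.1833  18.669 ]
 [ 33.2947 -20.2303]
 [-29.1497 -23.0668]
 [-30.4651  15.8126]] [ 1.2158 -2.2038]
```

View pics/rect.png

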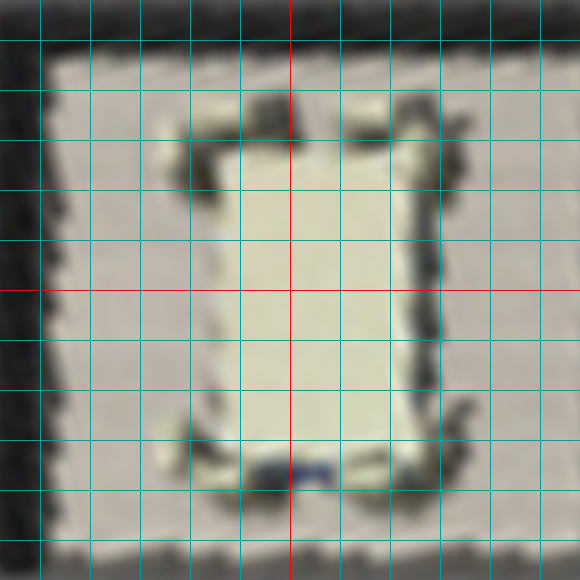

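```bash
python3 - <<'E'
from h import *
t=Cam("top")
im0=cv2.imread("pics/top0.png")[:,:,::-1].copy()
c,s_=np.cos(YAW),np.sin(YAW)
def samp(im,P):
    uv=t.proj(P).astype(np.float32);g=cv2.cvtColor(im,cv2.COLOR_RGB2GRAY).astype(np.float32)
    return cv2.remap(g,uv[:,0].reshape(1,-1),uv[:,1].reshape(1,-1),cv2.INTER_LINEAR)[0]
def edge(im,z,axis,lo,hi,ks,sign):
    """find position along axis ('x' or 'y') in [lo,hi] of strongest gradient with sign, for cross coords ks; fit line"""
    r=[]
    v=np.arange(lo,hi,.25)
    for k in ks:
        P=np.array([ch(a,k,z) if axis=='x' else ch(k,a,z) for a in v])
        f=cv2.GaussianBlur(samp(im,P).reshape(1,-1),(0,0),4)[0];g=np.gradient(f)*sign
        i=int(np.argmax(g)); w=np.clip(g[max(0,i-8):i+9],0,None); r.append((w*v[max(0,i-8):i+9]).sum()/w.sum())
    r=np.array(r);ks=np.array(ks,float);p=np.polyfit(ks,r,1);res=r-np.polyval(p,ks);ok=abs(res)<1;p=np.polyfit(ks[ok],r[ok],1)
    print(axis,lo,hi,"pos@0 %.2f slope deg %.2f  n%d sd %.2f"%(p[1],np.degrees(np.arctan(p[0])),ok.sum(),res[ok].std())); return p
print("cover closed (z=74)")
k=list(range(-36,37,4))
edge(im0,74,'x',30,52,k,1);edge(im0,74,'x',-52,-30,k,-1);edge(im0,74,'y',30,52,k,1);edge(im0,74,'y',-52,-30,k,-1)
print("cover outer");edge(im0,74,'x',54,70,k,-1);edge(im0,74,'y',58,74,list(range(-20,21,4)),-1);edge(im0,74,'x',-70,-54,k,1)
print("walls inner floor / bed (now)")
edge(t.im,66,'y',50,66,list(range(-40,41,4)),1);edge(t.im,66,'x',50,62,list(range(-40,41,4)),1);edge(t.im,66,'x',56,68,list(range(-40,41,4)),1)
print("white plate top z=35");
edge(t.im,35,'y',-26,-14,list(range(-24,25,3)),1);edge(t.im,35,'y',12,26,list(range(-22,23,3)),-1)
E
```

```text
cover closed (z=74)
x 30 52 pos@0 45.15 slope deg -0.09  n18 sd 0.51
x -52 -30 pos@0 -45.44 slope deg -0.26  n19 sd 0.51
y 30 52 pos@0 45.08 slope deg -0.16  n18 sd 0.53
y -52 -30 pos@0 -44.92 slope deg -0.12  n16 sd 0.59
cover outer
x 54 70 pos@0 60.82 slope deg -0.10  n18 sd 0.60
y 58 74 pos@0 64.51 slope deg 0.40  n11 sd 0.55
x -70 -54 pos@0 -62.36 slope deg -0.27  n19 sd 0.46
walls inner floor / bed (now)
y 50 66 pos@0 59.53 slope deg 0.24  n21 sd 0.40
x 50 62 pos@0 56.78 slope deg -0.26  n21 sd 0.56
x 56 68 pos@0 58.08 slope deg -0.13  n19 sd 0.26
white plate top z=35
y -26 -14 pos@0 -21.21 slope deg 0.24  n17 sd 0.49
y 12 26 pos@0 17.21 slope deg 0.79  n11 sd 0.52
```

```bash
sed -i 's/CC=np.array(\[.5558,.0103\])/CC=np.array([.5568,.0116])/' h.py; python3 - <<'E'
from h import *
o=get_obs()
heldview("s25",32,20,126.5,118.5,half=45,k=8)
plan([.4399,-.1996,.004],YAW+np.pi)
E
```

```text
row [0.0005, -0.0012, -0.0006, -0.0007, -0.0003, 0.2452] rows>=2.9 world [ 0.4399 -0.1996  0.004 ]
```

View pics/s25.png

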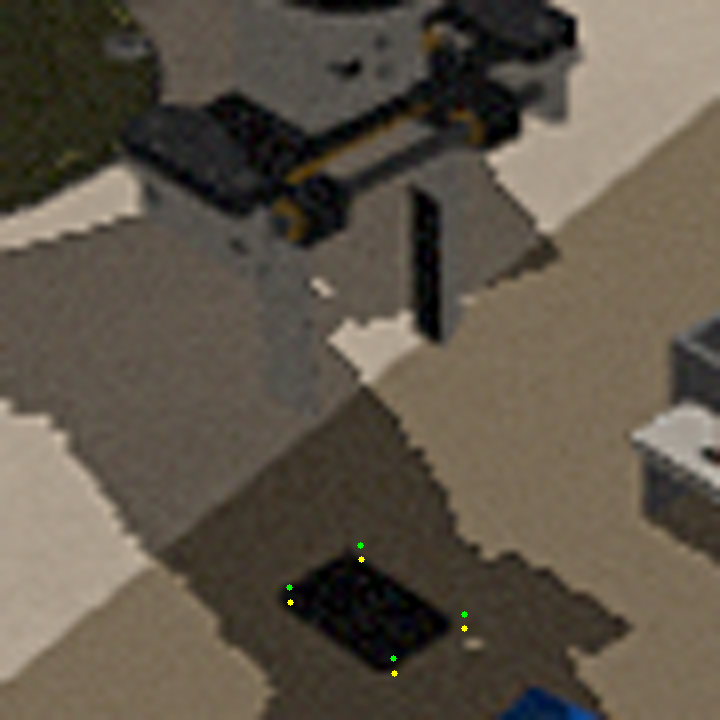

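servo_tool(
  moves=[
    [[0, -0.001, 0, -0.001, 0, 0.06, 0.3], [0, -0.001, 0, -0.001, 0, 0.12, 0.3], [0, -0.001, 0, -0.001, 0, 0.18, 0.3], [0, -0.001, 0, -0.001, 0, 0.235, 0.3], [0, -0.001, 0, -0.001, 0, 0.245, 0.3], [0, -0.001, 0, -0.001, 0, 0.245, 0.3], [0, -0.001, 0, -0.001, 0, 0.245, 1], [0, -0.001, 0, -0.001, 0, 0.245, 1], [0, -0.001, 0, -0.001, 0, 0.245, 1], [0, -0.001, 0, -0.001, 0, 0.245, 1], [0, -0.001, 0, -0.001, 0, 0.245, 1], [0, -0.001, 0, -0.001, 0, 0.245, 1]],
  ],
)

```text
time_s: 27.98
ee_pos: [0.44, -0.1994, 0.004]
eef_rot: [3.141, -0.001, 2.95]
force: [0.2, 0.8, -0.7]
grip_width: 0.039
```

```bash
python3 - <<'E'
from h import *
o=get_obs();print(o["ee_pos"],o["eef_rot"],o["grip_width"],o["force"],o["time_s"])
heldview("s26",32,20,2,-6)
plan(ch(0,0,110),YAW+np.pi,np.radians(-3))
E
```

```text
[ 0.44   -0.1994  0.004 ] [ 3.1407 -0.0005  2.9503] 0.03902102993241944 [ 0.2151  0.8491 -0.718 ] 27.9833
row [-0.0328, -0.0003, -0.0006, -0.149, 0.459, -0.2155] rows>=6.3 world [0.5568 0.0116 0.112 ]
```

View pics/s26.png

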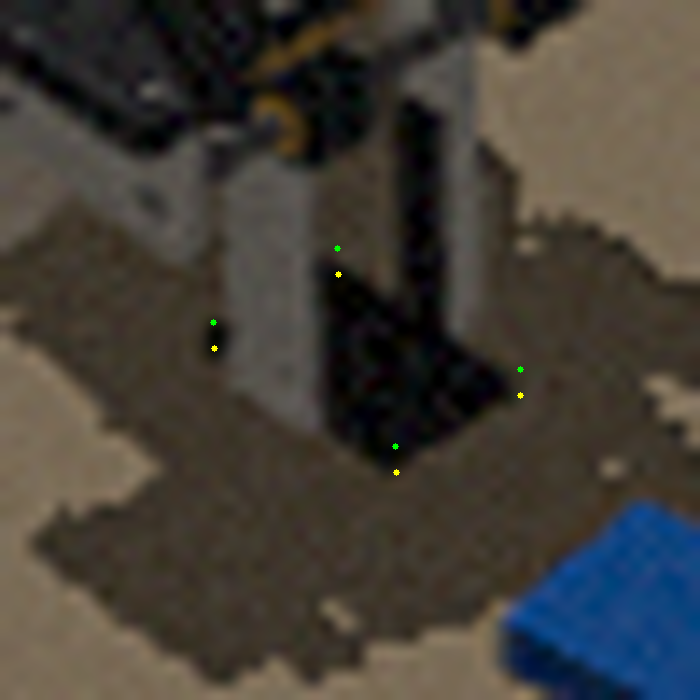

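servo_tool(
  moves=[
    [[0, 0, 0, 0, 0, -0.06, 1], [0, 0, 0, 0, 0, -0.14, 1], [0, 0, 0, 0, 0, -0.22, 1], [0, 0, 0, -0.02, 0.06, -0.255, 1], [0, 0, 0, -0.045, 0.14, -0.255, 1], [0, 0, 0, -0.07, 0.215, -0.255, 1], [0, 0, 0, -0.095, 0.29, -0.255, 1], [0, 0, 0, -0.12, 0.365, -0.255, 1], [-0.02, 0, 0, -0.145, 0.44, -0.255, 1], [-0.033, 0, 0, -0.149, 0.457, -0.25, 1], [-0.033, 0, 0, -0.149, 0.457, -0.24, 1], [-0.033, 0, 0, -0.149, 0.457, -0.23, 1]],
  ],
)

```text
time_s: 29.03
ee_pos: [0.5562, 0.0102, 0.1186]
eef_rot: [3.09, -0.001, 2.951]
force: [-0.3, -0.5, -0.5]
grip_width: 0.0396
```

servo_tool(
  moves=[
    [[0, 0, 0, 0, 0, 0, 1], [0, 0, 0, 0, 0, 0, 1]],
  ],
)

```text
time_s: 29.2
ee_pos: [0.5555, 0.0089, 0.1181]
eef_rot: [3.091, -0.002, 2.949]
force: [0.6, -0.8, -0.1]
grip_width: 0.0394
```

```bash
python3 - <<'E'
from h import *
o=get_obs();print(o["ee_pos"],o["eef_rot"],o["grip_width"],o["force"],o["time_s"])
for z in(75,65,55,45): plan(ch(0,0,z),YAW+np.pi,np.radians(-3))
heldview("s27",32,20,2,-6)
E
```

```text
[0.5555 0.0089 0.1181] [ 3.0905 -0.0019  2.9493] 0.0393732326982527 [ 0.5661 -0.8037 -0.13  ] 29.2
row [-0.0008, -0.0011, -0.0014, -0.0017, 0.0016, 0.0824] rows>=1.0 world [0.5568 0.0116 0.077 ]
row [-0.0008, -0.0011, -0.0014, -0.0018, 0.0006, 0.1024] rows>=1.2 world [0.5568 0.0116 0.067 ]
row [-0.0008, -0.0011, -0.0014, -0.0018, -0.0005, 0.1224] rows>=1.5 world [0.5568 0.0116 0.057 ]
row [-0.0008, -0.0011, -0.0014, -0.0018, -0.0015, 0.1423] rows>=1.7 world [0.5568 0.0116 0.047 ]
```

View pics/s27.png

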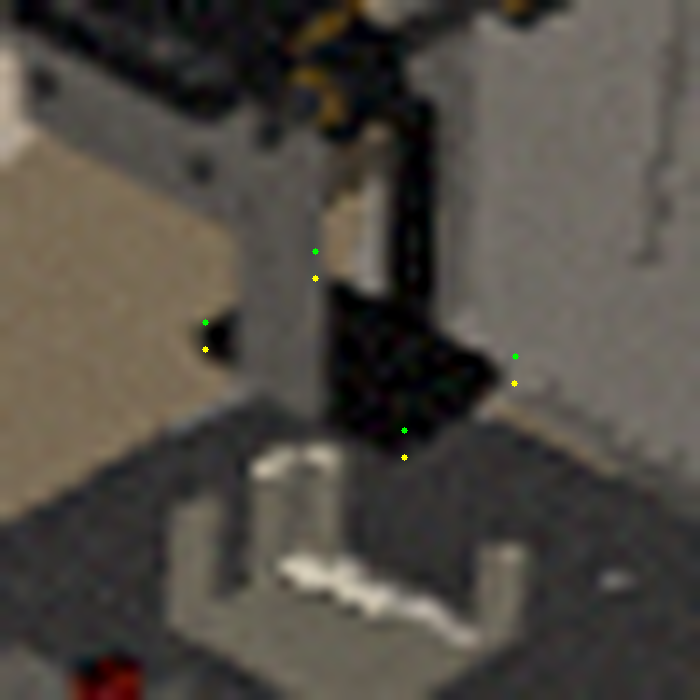

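servo_tool(
  moves=[
    [[-0.001, -0.001, -0.001, -0.002, 0.002, 0.04, 1], [-0.001, -0.001, -0.001, -0.002, 0.002, 0.075, 1], [-0.001, -0.001, -0.001, -0.002, 0.002, 0.082, 1], [-0.001, -0.001, -0.001, -0.002, 0.002, 0.082, 1], [-0.001, -0.001, -0.001, -0.002, 0.002, 0.082, 1], [-0.001, -0.001, -0.001, -0.002, 0.002, 0.082, 1]],
  ],
)

```text
time_s: 29.75
ee_pos: [0.5578, 0.0116, 0.0788]
eef_rot: [3.089, 0.002, 2.951]
force: [0.1, -0.6, 0.6]
grip_width: 0.0396
```

```bash
python3 - <<'E'
from h import *
o=get_obs();print(o["ee_pos"],o["eef_rot"],o["grip_width"],o["force"],o["time_s"])
for z in(75,65,55,46): plan(ch(0,0,z),YAW+np.pi,np.radians(-3))
E
```

```text
[0.5578 0.0116 0.0788] [3.0886 0.002  2.9505] 0.03958485430246984 [ 0.1063 -0.6177  0.5719] 29.75
row [0.0004, 0.0013, -0.0005, 0.0019, -0.0006, 0.0036] rows>=0.0 world [0.5568 0.0116 0.077 ]
row [0.0004, 0.0013, -0.0005, 0.002, -0.0016, 0.0236] rows>=0.3 world [0.5568 0.0116 0.067 ]
row [0.0004, 0.0013, -0.0005, 0.002, -0.0027, 0.0436] rows>=0.5 world [0.5568 0.0116 0.057 ]
row [0.0004, 0.0013, -0.0005, 0.002, -0.0036, 0.0615] rows>=0.7 world [0.5568 0.0116 0.048 ]
```

servo_tool(
  moves=[
    [[0, 0.001, 0, 0.002, -0.001, 0.01, 1], [0, 0.001, 0, 0.002, -0.0015, 0.02, 1], [0, 0.001, 0, 0.002, -0.002, 0.03, 1], [0, 0.001, 0, 0.002, -0.0024, 0.038, 1], [0, 0.001, 0, 0.002, -0.0027, 0.044, 1], [0, 0.001, 0, 0.002, -0.0027, 0.044, 1]],
  ],
)

```text
time_s: 30.25
ee_pos: [0.5565, 0.0117, 0.0559]
eef_rot: [3.089, -0.001, 2.951]
force: [-0.1, -0.2, -0.9]
grip_width: 0.0391
```

```bash
python3 - <<'E'
from h import *
o=get_obs();print(o["ee_pos"],o["eef_rot"],o["grip_width"],o["force"],o["time_s"])
for z in(48,40): plan(ch(0,0,z),YAW+np.pi,np.radians(-3))
heldview("s28",32,20,2,-6)
E
```

```text
[0.5565 0.0117 0.0559] [ 3.0887 -0.0007  2.9506] 0.03911234337640053 [-0.0795 -0.1655 -0.8703] 30.25
row [0.0003, -0.0004, -0.0005, -0.0007, -0.0006, 0.0119] rows>=0.1 world [0.5568 0.0116 0.05  ]
row [0.0003, -0.0004, -0.0005, -0.0007, -0.0015, 0.0278] rows>=0.3 world [0.5568 0.0116 0.042 ]
```

View pics/s28.png

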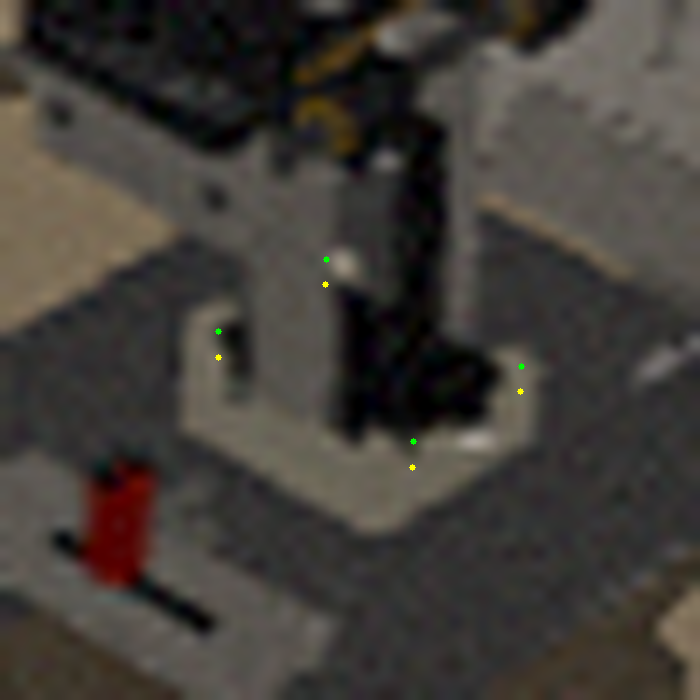

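servo_tool(
  moves=[
    [[0, 0, 0, -0.001, -0.0005, 0.01, 1], [0, 0, 0, -0.001, -0.001, 0.02, 1], [0, 0, 0, -0.001, -0.0015, 0.027, 1], [0, 0, 0, -0.001, -0.0015, 0.027, 1], [0, 0, 0, -0.001, -0.0015, 0.027, 0.4], [0, 0, 0, -0.001, -0.0015, 0.027, 0.4], [0, 0, 0, -0.001, -0.0015, 0.027, 0.4], [0, 0, 0, -0.001, -0.0015, 0.027, 0.4]],
  ],
)

```text
time_s: 30.97
ee_pos: [0.5573, 0.0115, 0.0431]
eef_rot: [3.089, 0.0, 2.951]
force: [-0.4, -1.1, -0.2]
grip_width: 0.0565
```

servo_tool(
  moves=[
    [[0, 0, 0, 0, 0.001, -0.03, 0.4], [0, 0, 0, 0, 0.002, -0.06, 0.4], [0, 0, 0, 0, 0.003, -0.09, 0.4], [0, 0, 0, 0, 0.003, -0.1, 1], [0, 0, 0, 0, 0.003, -0.1, 1], [0, 0, 0, 0, 0.003, -0.1, 1], [0, 0, 0, 0, 0.003, -0.1, 1], [0, 0, 0, 0, 0.003, -0.1, 1]],
  ],
)

```text
time_s: 31.63
ee_pos: [0.5566, 0.0104, 0.0922]
eef_rot: [3.089, -0.001, 2.951]
force: [-0.6, -0.0, -0.0]
grip_width: 0.0265
```

```bash
python3 - <<'E'
from h import *
o=get_obs();print(o["ee_pos"],o["eef_rot"],o["grip_width"],o["force"],o["time_s"])
for z in(48,43,40): plan(ch(0,-1,z),YAW+np.pi,np.radians(-3))
heldview("s29",32,20,48,40,half=30,k=12)
E
```

```text
[0.5566 0.0104 0.0922] [ 3.0888 -0.0012  2.9506] 0.02646596060361346 [-0.5503 -0.0219 -0.0315] 31.6333
row [0.0003, -0.0008, -0.0005, 0.0, -0.004, 0.0842] rows>=1.0 world [0.5566 0.0106 0.05  ]
row [0.0003, -0.0008, -0.0005, -0.0, -0.0046, 0.0942] rows>=1.1 world [0.5566 0.0106 0.045 ]
row [0.0003, -0.0008, -0.0005, -0.0, -0.0049, 0.1002] rows>=1.2 world [0.5566 0.0106 0.042 ]
```

View pics/s29.png

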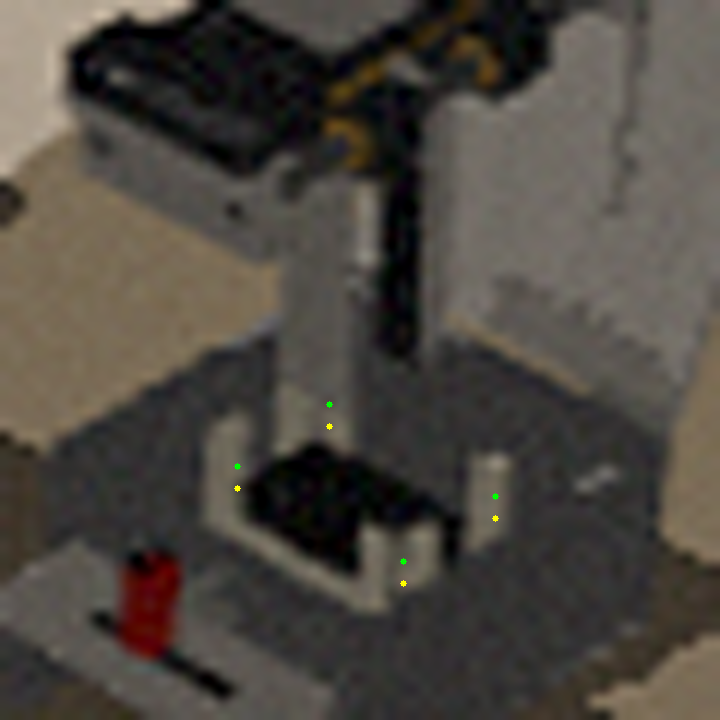

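servo_tool(
  moves=[
    [[0, -0.001, 0, 0, -0.001, 0.02, 1], [0, -0.001, 0, 0, -0.002, 0.04, 1], [0, -0.001, 0, 0, -0.003, 0.06, 1], [0, -0.001, 0, 0, -0.004, 0.08, 1], [0, -0.001, 0, 0, -0.0045, 0.09, 1], [0, -0.001, 0, 0, -0.0047, 0.096, 1], [0, -0.001, 0, 0, -0.005, 0.102, 1], [0, -0.001, 0, 0, -0.005, 0.104, 1], [0, -0.001, 0, 0, -0.005, 0.104, 1], [0, -0.001, 0, 0, -0.005, 0.104, 1]],
  ],
)

```text
time_s: 32.52
ee_pos: [0.5568, 0.0106, 0.0407]
eef_rot: [3.089, 0.001, 2.951]
force: [-3.4, -0.2, 6.4]
grip_width: 0.0002
```

servo_tool(
  moves=[
    [[0, 0, 0, 0, 0, 0.002, 1], [0, 0, 0, 0, 0, 0.002, 1], [0, 0, 0, 0, 0, 0.002, 1], [0, 0, 0, 0, 0, 0.002, 1], [0, 0, 0, 0, 0, 0.002, 1]],
  ],
)

```text
time_s: 32.93
ee_pos: [0.5569, 0.0107, 0.0404]
eef_rot: [3.089, 0.001, 2.951]
force: [-4.3, -0.4, 5.5]
grip_width: 0.0004
```

servo_tool(
  moves=[
    [[0, 0, 0, 0, 0.003, -0.03, 1], [0, 0, 0, 0, 0.006, -0.09, 1], [0, 0, 0, 0, 0.009, -0.15, 1], [0, 0, 0, 0, 0.011, -0.2, 0.8], [0, 0, 0, 0, 0.011, -0.21, 0.3]],
  ],
)

```text
time_s: 33.35
ee_pos: [0.5586, 0.0106, 0.1502]
eef_rot: [3.088, 0.008, 2.951]
force: [0.2, -0.0, 1.0]
grip_width: 0.0106
```

```bash
python3 - <<'E'
from h import *
o=get_obs();print(o["ee_pos"],o["grip_width"],o["force"],o["time_s"])
t=Cam("top");s=Cam("side")
blob(t,"green",(160,165,205,215),.010)
crop(t.im,165,170,40,40,15,"t30");crop(s.im,360,150,45,35,15,"s30");crop(s.im,310,150,80,70,9,"s30b")
P=t.plane(np.array([[182,191.4]]),.01);print(P)
E
```

```text
[0.5586 0.0106 0.1502] 0.010586279080639001 [ 0.2487 -0.0112  0.9638] 33.35
green rect c [525.1 295.4] size [59.1 38.3] long axis deg 3.6 px [181.8 190.7]
[[0.5237 0.2953 0.01  ]]
```

View pics/t30.png

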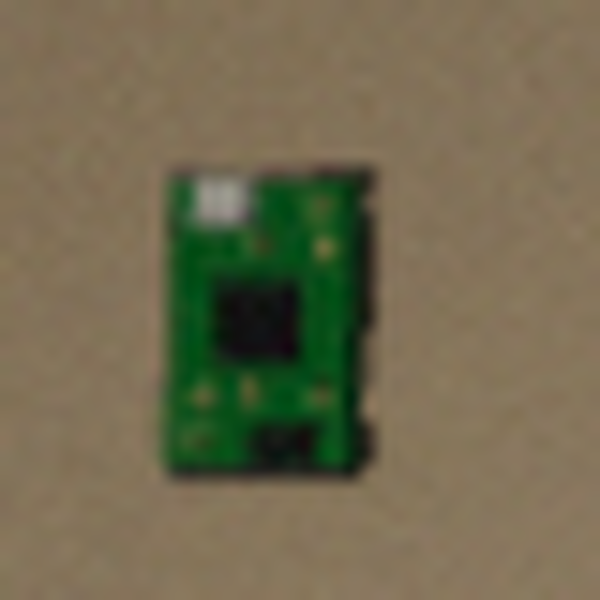

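View pics/s30.png

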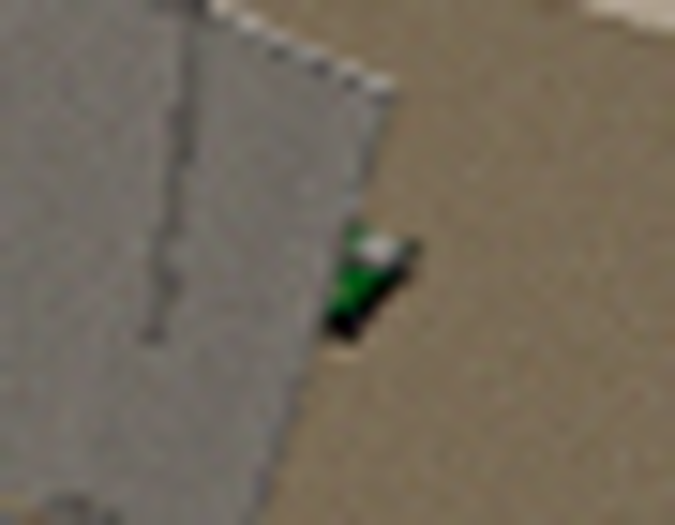

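View pics/s30b.png

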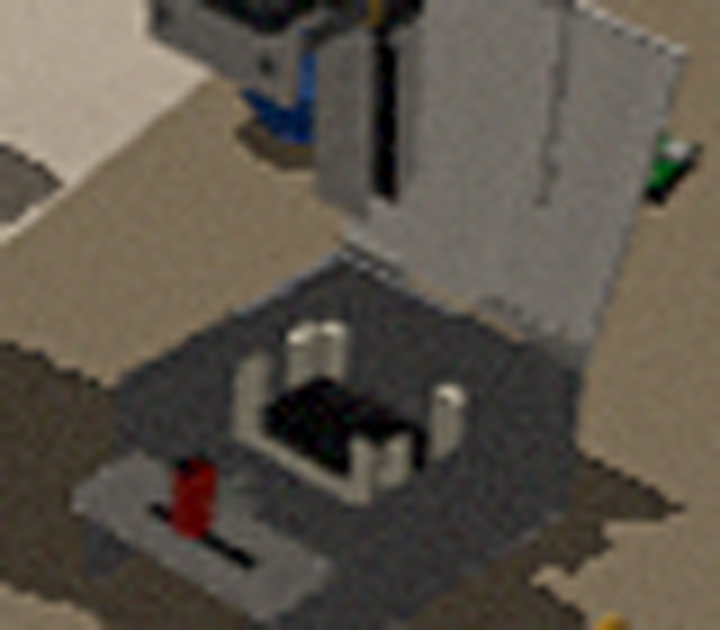

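```bash
python3 - <<'E'
from h import *
for z in(60,46,40,38): plan(ch(0,-1,z),YAW+np.pi,np.radians(-3))
E
```

```text
row [0.0006, 0.0027, -0.0003, 0.0023, -0.0092, 0.1689] rows>=2.0 world [0.5566 0.0106 0.062 ]
row [0.0006, 0.0027, -0.0003, 0.0024, -0.0107, 0.1969] rows>=2.4 world [0.5566 0.0106 0.048 ]
row [0.0006, 0.0027, -0.0003, 0.0024, -0.0114, 0.2088] rows>=2.5 world [0.5566 0.0106 0.042 ]
row [0.0006, 0.0027, -0.0003, 0.0025, -0.0116, 0.2128] rows>=2.6 world [0.5566 0.0106 0.04  ]
```

servo_tool(
  moves=[
    [[0, 0.003, 0, 0.0023, -0.004, 0.06, 1], [0, 0.003, 0, 0.0023, -0.007, 0.12, 1], [0, 0.003, 0, 0.0023, -0.009, 0.165, 1], [0, 0.003, 0, 0.0024, -0.01, 0.185, 1], [0, 0.003, 0, 0.0024, -0.0107, 0.195, 1], [0, 0.003, 0, 0.0024, -0.011, 0.203, 1], [0, 0.003, 0, 0.0024, -0.0115, 0.209, 1], [0, 0.003, 0, 0.0024, -0.0116, 0.213, 1], [0, 0.003, 0, 0.0024, -0.0116, 0.214, 1], [0, 0.003, 0, 0.0024, -0.0116, 0.214, 1], [0, 0.003, 0, 0.0024, -0.0116, 0.214, 1], [0, 0.003, 0, 0.0024, -0.0116, 0.214, 1]],
  ],
)

```text
time_s: 34.45
ee_pos: [0.557, 0.0106, 0.0406]
eef_rot: [3.088, 0.001, 2.951]
force: [-4.5, -0.4, 5.8]
grip_width: 0.0004
```

servo_tool(
  moves=[
    [[0, 0, 0, 0, 0, 0.002, 1], [0, 0, 0, 0, 0, 0.002, 1], [0, 0, 0, 0, 0, 0.002, 1], [0, 0, 0, 0, 0, 0.002, 1]],
  ],
)

```text
time_s: 34.78
ee_pos: [0.5575, 0.0106, 0.0409]
eef_rot: [3.088, 0.002, 2.951]
force: [-3.5, -0.2, 6.4]
grip_width: 0.0005
```

servo_tool(
  moves=[
    [[0, 0, 0, 0.002, 0, 0.005, 1], [0, 0, 0, 0.002, 0, 0.008, 1], [0, 0, 0, 0.002, 0, 0.008, 1], [0, 0, 0, 0.002, 0, 0.008, 1]],
  ],
)

```text
time_s: 35.12
ee_pos: [0.5577, 0.0107, 0.04]
eef_rot: [3.088, 0.006, 2.951]
force: [-11.3, -2.1, 25.5]
grip_width: 0.0003
```

servo_tool(
  moves=[
    [[0, 0, 0, 0, 0.003, -0.03, 1], [0, 0, 0, 0, 0.006, -0.11, 1], [0, 0, 0, 0, 0.009, -0.19, 1], [0, 0, 0, 0, 0.011, -0.27, 1], [0, 0, 0, 0, 0.011, -0.35, 1], [0, 0, 0, 0, 0.011, -0.43, 0.8], [0, 0, 0, 0, 0.011, -0.46, 0.3], [0, 0, 0, 0, 0.011, -0.46, 0.3]],
  ],
)

```text
time_s: 35.78
ee_pos: [0.5563, 0.004, 0.2753]
eef_rot: [3.087, 0.015, 2.951]
force: [-0.3, -0.2, 1.2]
grip_width: 0.0169
```

```bash
python3 - <<'E'
from h import *
o=get_obs();print(o["ee_pos"],o["eef_rot"],o["grip_width"],o["force"],o["time_s"])
t=Cam("top");s=Cam("side")
print("chip",t.plane(np.array([[181.66,190.86]]),.012))
a=np.array([[168,170],[357,172],[357,473],[168,470]])/15+[165,170]-.47
print("top corners",t.plane(a,.010),t.plane(a,.010).mean(0))
blob(t,"green",(150,150,215,235),.010)
crop(t.im,240,150,70,65,10,"t31");crop(s.im,310,150,80,70,9,"s31")
plan([.524,.295,.26],np.radians(183.6))
plan([.524,.295,.12],np.radians(183.6))
E
```

```text
[0.5563 0.004  0.2753] [3.087  0.0147 2.951 ] 0.01693014804359832 [-0.2994 -0.1992  1.2337] 35.7833
chip [[0.5252 0.2959 0.012 ]]
top corners [[0.557  0.3175 0.01  ]
 [0.5577 0.2773 0.01  ]
 [0.4935 0.2732 0.01  ]
 [0.493  0.3132 0.01  ]] [0.5253 0.2953 0.01  ]
green rect c [525.1 295.4] size [59.1 38.3] long axis deg 3.6 px [182.  191.4]
row [0.0335, 0.0088, -0.1611, 0.1713, 0.5574, 0.0491] rows>=7.0 world [0.524 0.295 0.26 ]
row [0.0335, 0.0088, -0.1611, 0.1733, 0.5424, 0.3287] rows>=7.9 world [0.524 0.295 0.12 ]
```

View pics/s31.png

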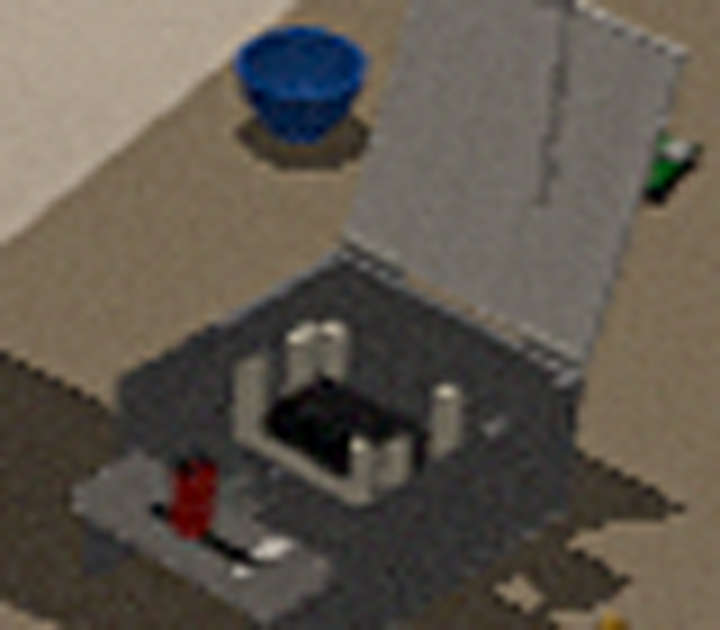

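servo_tool(
  moves=[
    [[0.01, 0, -0.02, 0.02, 0.07, 0.03, 0.3], [0.0335, 0.009, -0.161, 0.17, 0.557, 0.049, 0.3], [0.0335, 0.009, -0.161, 0.17, 0.557, 0.049, 0.3], [0.0335, 0.009, -0.161, 0.17, 0.557, 0.049, 0.3], [0.0335, 0.009, -0.161, 0.17, 0.557, 0.049, 0.3], [0.0335, 0.009, -0.161, 0.17, 0.557, 0.049, 0.3], [0.0335, 0.009, -0.161, 0.17, 0.557, 0.049, 0.3], [0.0335, 0.009, -0.161, 0.172, 0.555, 0.15, 0.3], [0.0335, 0.009, -0.161, 0.172, 0.55, 0.25, 0.3], [0.0335, 0.009, -0.161, 0.172, 0.545, 0.329, 0.3], [0.0335, 0.009, -0.161, 0.172, 0.545, 0.329, 0.3], [0.0335, 0.009, -0.161, 0.172, 0.545, 0.329, 0.3]],
  ],
)

```text
time_s: 36.88
ee_pos: [0.5223, 0.2951, 0.1139]
eef_rot: [-3.138, -0.009, -3.079]
force: [-0.2, -0.1, -0.2]
grip_width: 0.066
```

```bash
python3 - <<'E'
from h import *
o=get_obs();print(o["ee_pos"],o["eef_rot"],o["grip_width"],o["force"],o["time_s"])
s=Cam("side");crop(s.im,330,90,90,90,8,"s32")
plan([.5258,.296,.06],np.radians(183.6))
plan([.5258,.296,.004],np.radians(183.6))
E
```

```text
[0.5223 0.2951 0.1139] [-3.138  -0.009  -3.0786] 0.06597211014880959 [-0.2268 -0.1357 -0.1511] 36.8833
row [-0.0012, -0.0031, 0.0, -0.0049, 0.0006, 0.1145] rows>=1.4 world [0.5258 0.296  0.06  ]
row [-0.0012, -0.0031, 0.0, -0.0055, 0.0008, 0.2265] rows>=2.7 world [0.5258 0.296  0.004 ]
```

View pics/s32.png

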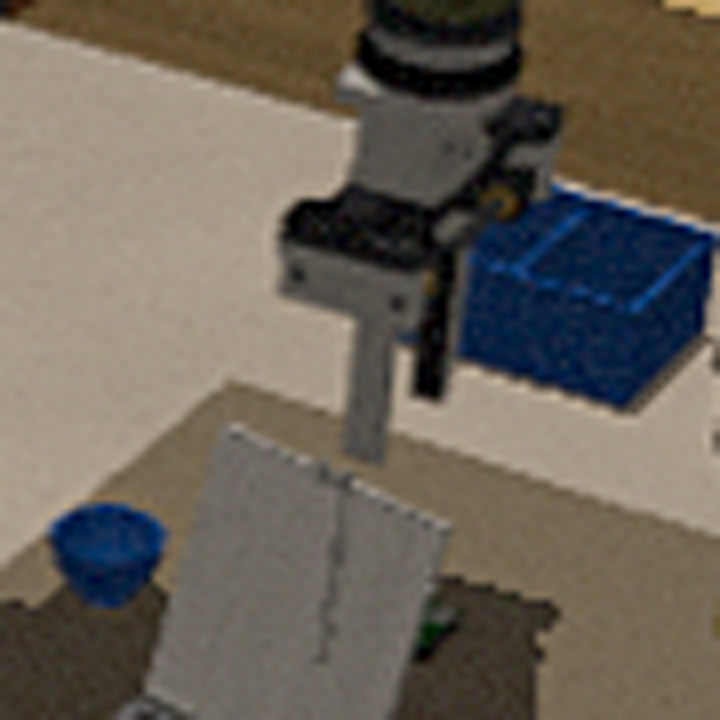

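servo_tool(
  moves=[
    [[-0.001, -0.003, 0, -0.005, 0.0006, 0.06, 0.3], [-0.001, -0.003, 0, -0.005, 0.0006, 0.115, 0.3], [-0.001, -0.003, 0, -0.0055, 0.0006, 0.17, 0.3], [-0.001, -0.003, 0, -0.0055, 0.0006, 0.218, 0.3], [-0.001, -0.003, 0, -0.0055, 0.0006, 0.226, 0.3], [-0.001, -0.003, 0, -0.0055, 0.0006, 0.226, 0.3], [-0.001, -0.003, 0, -0.0055, 0.0006, 0.226, 1], [-0.001, -0.003, 0, -0.0055, 0.0006, 0.226, 1], [-0.001, -0.003, 0, -0.0055, 0.0006, 0.226, 1], [-0.001, -0.003, 0, -0.0055, 0.0006, 0.226, 1], [-0.001, -0.003, 0, -0.0055, 0.0006, 0.226, 1], [-0.001, -0.003, 0, -0.0055, 0.0006, 0.226, 1]],
  ],
)

```text
time_s: 37.93
ee_pos: [0.5262, 0.2961, 0.0052]
eef_rot: [3.141, 0.001, -3.079]
force: [-0.6, 0.6, 5.8]
grip_width: 0.0395
```

```bash
python3 - <<'E'
from h import *
o=get_obs();print(o["ee_pos"],o["eef_rot"],o["grip_width"],o["force"],o["time_s"])
t=Cam("top")
crop(t.im,150,150,70,70,10,"t33")
plan(np.array([.5258,.296,.27]),YAW+np.pi,0)
plan(ch(0,0,270),YAW+np.pi,0)
E
```

```text
[0.5262 0.2961 0.0052] [ 3.1414  0.001  -3.0787] 0.03949856340384537 [-0.577   0.584   5.8056] 37.9333
row [0.0002, 0.0007, 0.1611, 0.0004, -0.0001, -0.5295] rows>=6.3 world [0.5258 0.296  0.27  ]
row [0.0002, 0.0007, 0.1611, -0.0257, -0.5717, -0.5335] rows>=9.4 world [0.5568 0.0116 0.272 ]
```

View pics/t33.png

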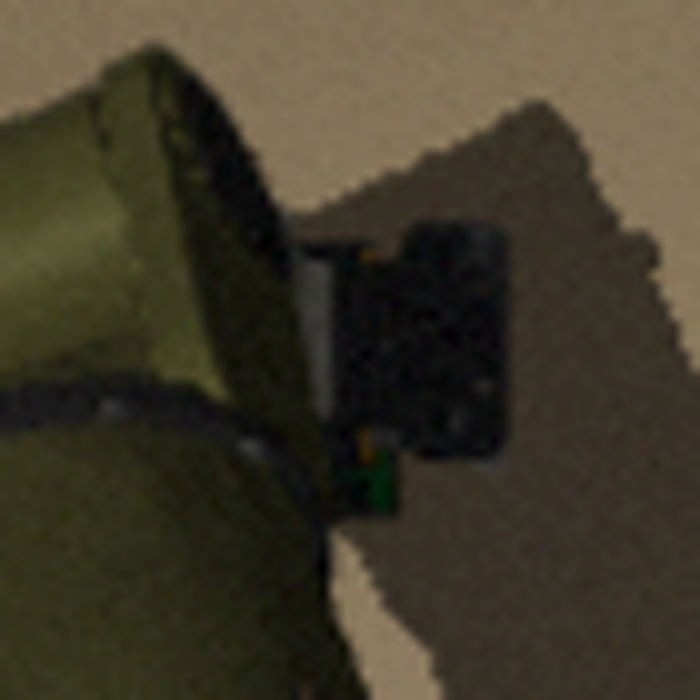

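servo_tool(
  moves=[
    [[0, 0, 0, 0, 0, -0.04, 1], [0, 0, 0, 0, 0, -0.12, 1], [0, 0, 0, 0, 0, -0.2, 1], [0, 0, 0.02, 0, 0, -0.28, 1], [0, 0, 0.05, 0, 0, -0.36, 1], [0, 0, 0.1, 0, 0, -0.44, 1], [0, 0, 0.161, 0, 0, -0.52, 1], [0, 0, 0.161, 0, 0, -0.535, 1]],
  ],
)

```text
time_s: 38.65
ee_pos: [0.5271, 0.2966, 0.2803]
eef_rot: [3.135, 0.009, 2.946]
force: [1.2, -0.2, 0.8]
grip_width: 0.0394
```

```bash
python3 - <<'E'
from h import *
o=get_obs();print(o["ee_pos"],o["eef_rot"],o["grip_width"],o["force"],o["time_s"])
heldview("s34",32,20,3,-5)
plan(ch(0,0,270),YAW+np.pi,0)
E
```

```text
[0.5271 0.2966 0.2803] [3.1353 0.0087 2.9458] 0.03936634240177562 [ 1.1903 -0.1933  0.7892] 38.65
row [0.0034, 0.0048, -0.0004, -0.1667, -0.5483, 0.0111] rows>=6.9 world [0.5568 0.0116 0.272 ]
```

View pics/s34.png

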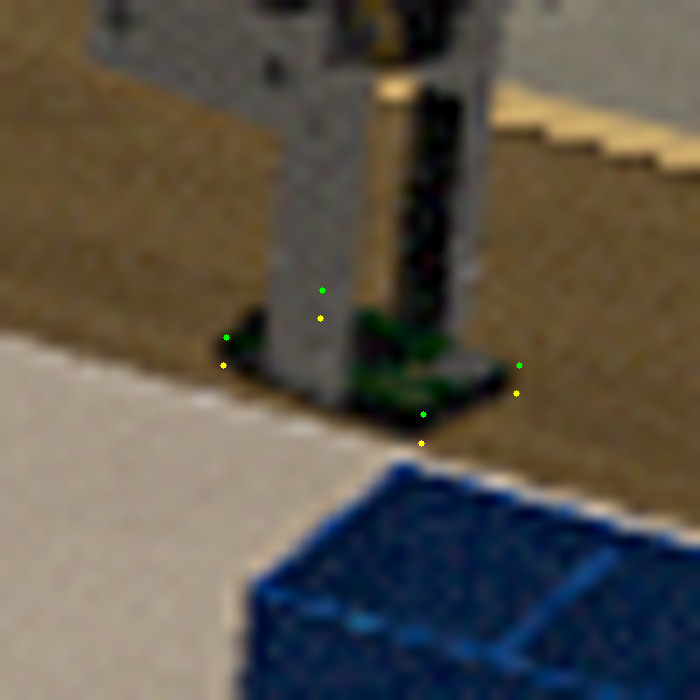

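servo_tool(
  moves=[
    [[0.003, 0.005, 0, -0.02, -0.06, 0.01, 1], [0.003, 0.005, 0, -0.045, -0.14, 0.01, 1], [0.003, 0.005, 0, -0.07, -0.22, 0.01, 1], [0.003, 0.005, 0, -0.095, -0.3, 0.01, 1], [0.003, 0.005, 0, -0.12, -0.38, 0.01, 1], [0.003, 0.005, 0, -0.145, -0.46, 0.01, 1], [0.003, 0.005, 0, -0.167, -0.535, 0.01, 1], [0.003, 0.005, 0, -0.167, -0.548, 0.06, 1], [0.003, 0.005, 0, -0.167, -0.548, 0.13, 1], [0.003, 0.005, 0, -0.167, -0.548, 0.2, 1], [0.003, 0.005, 0, -0.167, -0.548, 0.25, 1], [0.003, 0.005, 0, -0.167, -0.548, 0.25, 1]],
  ],
)

```text
time_s: 39.7
ee_pos: [0.555, 0.0121, 0.1461]
eef_rot: [-3.141, -0.01, 2.952]
force: [-1.5, 0.8, -1.7]
grip_width: 0.0395
```

```bash
python3 - <<'E'
from h import *
o=get_obs();print(o["ee_pos"],o["eef_rot"],o["grip_width"],o["force"],o["time_s"])
heldview("s35",32,20,3,-5)
for z in(80,): plan(ch(0,0,z),YAW+np.pi,np.radians(-2))
E
```

```text
[0.555  0.0121 0.1461] [-3.1407 -0.0104  2.9516] 0.039526127363503465 [-1.5321  0.8354 -1.6784] 39.7
row [-0.0224, -0.0041, 0.0001, -0.002, -0.0009, 0.1352] rows>=1.6 world [0.5568 0.0116 0.082 ]
```

View pics/s35.png

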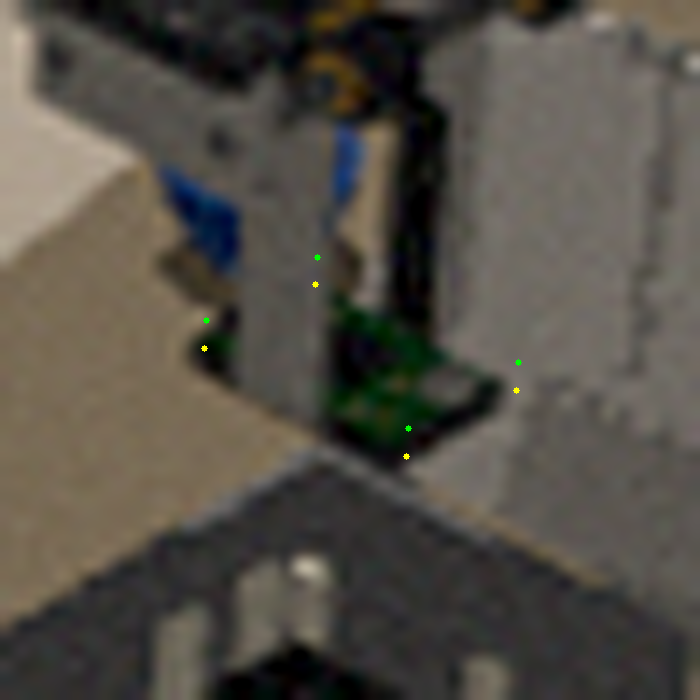

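servo_tool(
  moves=[
    [[-0.022, -0.004, 0, -0.002, -0.001, 0.06, 1], [-0.022, -0.004, 0, -0.002, -0.001, 0.11, 1], [-0.022, -0.004, 0, -0.002, -0.001, 0.132, 1], [-0.022, -0.004, 0, -0.002, -0.001, 0.132, 1], [-0.022, -0.004, 0, -0.002, -0.001, 0.132, 1], [-0.022, -0.004, 0, -0.002, -0.001, 0.132, 1]],
  ],
)

```text
time_s: 40.25
ee_pos: [0.5579, 0.0117, 0.0857]
eef_rot: [3.107, 0.003, 2.952]
force: [0.3, 0.2, -0.8]
grip_width: 0.0395
```

```bash
python3 - <<'E'
from h import *
o=get_obs();print(o["ee_pos"],o["eef_rot"],o["grip_width"],o["force"],o["time_s"])
for z in(65,57,47.5): plan(ch(0,0,z),YAW+np.pi,np.radians(-2))
E
```

```text
[0.5579 0.0117 0.0857] [3.1071 0.0027 2.9519] 0.039496551300064055 [ 0.2821  0.1789 -0.8002] 40.25
row [-0.0003, 0.0017, 0.0004, 0.0023, -0.0018, 0.0373] rows>=0.4 world [0.5568 0.0116 0.067 ]
row [-0.0003, 0.0017, 0.0004, 0.0023, -0.0024, 0.0533] rows>=0.6 world [0.5568 0.0116 0.059 ]
row [-0.0003, 0.0017, 0.0004, 0.0024, -0.003, 0.0723] rows>=0.9 world [0.5568 0.0116 0.0495]
```

servo_tool(
  moves=[
    [[0, 0.002, 0, 0.0023, -0.001, 0.015, 1], [0, 0.002, 0, 0.0023, -0.0014, 0.027, 1], [0, 0.002, 0, 0.0023, -0.0018, 0.037, 1], [0, 0.002, 0, 0.0023, -0.002, 0.045, 1], [0, 0.002, 0, 0.0023, -0.0024, 0.053, 1], [0, 0.002, 0, 0.0023, -0.0024, 0.055, 1], [0, 0.002, 0, 0.0023, -0.0024, 0.055, 1]],
  ],
)

```text
time_s: 40.83
ee_pos: [0.5566, 0.0116, 0.0578]
eef_rot: [3.107, -0.001, 2.952]
force: [0.7, 0.1, -1.1]
grip_width: 0.0394
```

```bash
python3 - <<'E'
from h import *
o=get_obs();print(o["ee_pos"],o["eef_rot"],o["grip_width"],o["force"],o["time_s"])
for z in(47.5,): plan(ch(0,0,z),YAW+np.pi,np.radians(-2))
heldview("s36",32,20,3,-5)
E
```

```text
[0.5566 0.0116 0.0578] [ 3.1072 -0.0012  2.952 ] 0.03937875297685426 [ 0.7048  0.0704 -1.0893] 40.8333
row [-0.0003, -0.0008, 0.0004, -0.0003, -0.0005, 0.0165] rows>=0.2 world [0.5568 0.0116 0.0495]
```

View pics/s36.png

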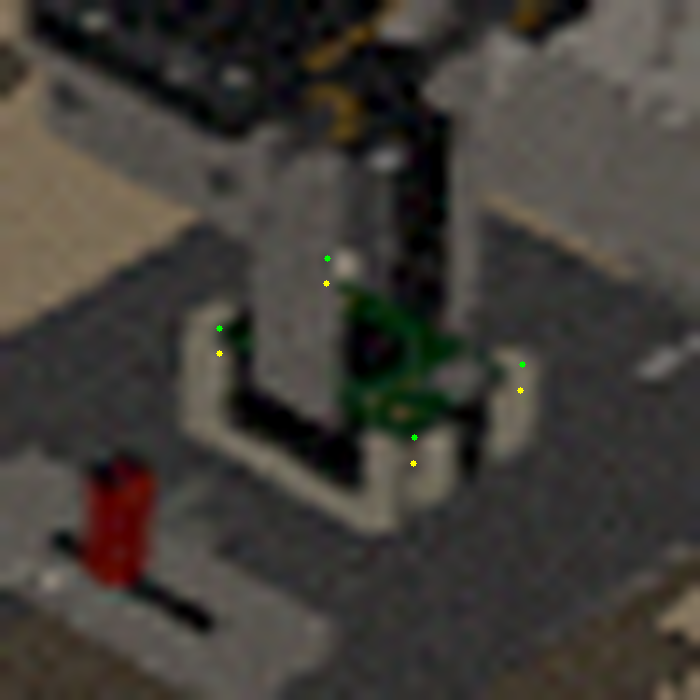

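Board is between the guides. Lower and release, then close above.

servo_tool(
  moves=[
    [[0, -0.001, 0, 0, -0.0003, 0.008, 1], [0, -0.001, 0, 0, -0.0005, 0.016, 1], [0, -0.001, 0, 0, -0.0005, 0.0165, 1], [0, -0.001, 0, 0, -0.0005, 0.0165, 0.4], [0, -0.001, 0, 0, -0.0005, 0.0165, 0.4], [0, -0.001, 0, 0, -0.0005, 0.0165, 0.4], [0, -0.001, 0, 0, -0.0005, 0.0165, 0.4], [0, -0.001, 0, 0, 0, -0.02, 0.4], [0, -0.001, 0, 0, 0.001, -0.05, 0.4], [0, -0.001, 0, 0, 0.002, -0.08, 0.4], [0, -0.001, 0, 0, 0.002, -0.1, 1], [0, -0.001, 0, 0, 0.002, -0.1, 1]],
  ],
)

```text
time_s: 41.88
ee_pos: [0.5576, 0.0108, 0.1102]
eef_rot: [3.107, 0.004, 2.952]
force: [-0.7, -0.3, 0.6]
grip_width: 0.0467
```

servo_tool(
  moves=[
    [[0, 0, 0, 0, 0, 0, 1], [0, 0, 0, 0, 0, 0, 1], [0, 0, 0, 0, 0, 0, 1]],
  ],
)

```text
time_s: 42.13
ee_pos: [0.5573, 0.0108, 0.1094]
eef_rot: [3.107, 0.003, 2.952]
force: [0.3, -0.4, -0.1]
grip_width: 0.0263
```

```bash
python3 - <<'E'
from h import *
o=get_obs();print(o["ee_pos"],o["eef_rot"],o["grip_width"],o["force"],o["time_s"])
for z in(60,54,49): plan(ch(0,-1,z),YAW+np.pi,np.radians(-2))
s=Cam("side");crop(s.im,310,150,80,70,9,"s37")
E
```

```text
[0.5573 0.0108 0.1094] [3.1069 0.0031 2.9519] 0.026324297773909502 [ 0.3348 -0.4228 -0.0541] 42.1333
row [-0.0001, 0.002, 0.0004, 0.0016, -0.0039, 0.0947] rows>=1.1 world [0.5566 0.0106 0.062 ]
row [-0.0001, 0.002, 0.0004, 0.0017, -0.0043, 0.1067] rows>=1.3 world [0.5566 0.0106 0.056 ]
row [-0.0001, 0.002, 0.0004, 0.0017, -0.0047, 0.1167] rows>=1.4 world [0.5566 0.0106 0.051 ]
```

View pics/s37.png

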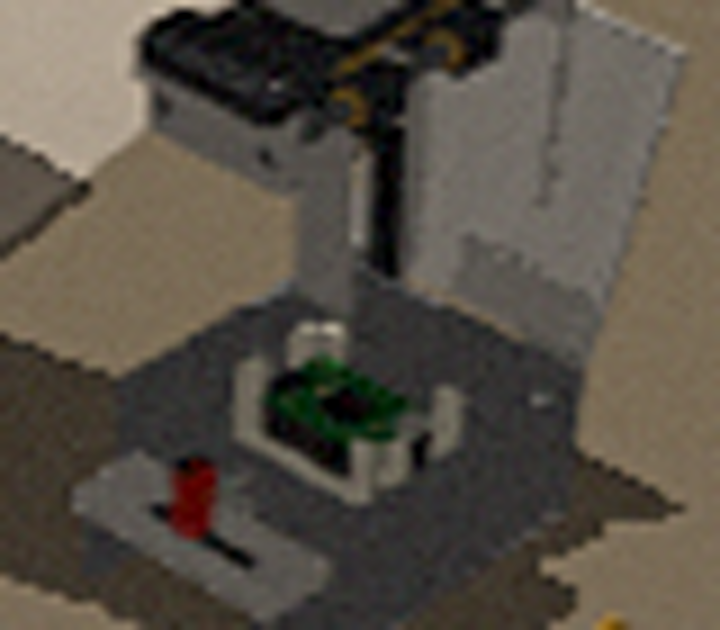

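servo_tool(
  moves=[
    [[0, 0.002, 0, 0.0016, -0.001, 0.03, 1], [0, 0.002, 0, 0.0016, -0.002, 0.06, 1], [0, 0.002, 0, 0.0016, -0.003, 0.08, 1], [0, 0.002, 0, 0.0016, -0.004, 0.095, 1], [0, 0.002, 0, 0.0017, -0.0043, 0.105, 1], [0, 0.002, 0, 0.0017, -0.0045, 0.112, 1], [0, 0.002, 0, 0.0017, -0.0047, 0.117, 1], [0, 0.002, 0, 0.0017, -0.0047, 0.12, 1], [0, 0.002, 0, 0.0017, -0.0047, 0.122, 1], [0, 0.002, 0, 0.0017, -0.0047, 0.122, 1], [0, 0.002, 0, 0.0017, -0.0047, 0.122, 1], [0, 0.002, 0, 0.0017, -0.0047, 0.122, 1]],
  ],
)

```text
time_s: 43.18
ee_pos: [0.5569, 0.0106, 0.0501]
eef_rot: [3.107, 0.001, 2.952]
force: [-8.8, -0.1, 16.5]
grip_width: 0.0005
```

servo_tool(
  moves=[
    [[0, 0, 0, 0, 0, 0, 1], [0, 0, 0, 0, 0, 0, 1], [0, 0, 0, 0, 0.002, -0.03, 1], [0, 0, 0, 0, 0.004, -0.1, 1], [0, 0, 0, 0, 0.006, -0.18, 1], [0, 0, 0, 0, 0.008, -0.26, 1], [0, 0, 0, 0, 0.008, -0.34, 1], [0, 0, 0, 0, 0.008, -0.42, 1], [0, 0, 0, 0, 0.008, -0.48, 1], [0, 0, 0, 0, 0.008, -0.5, 1]],
  ],
)

```text
time_s: 44.02
ee_pos: [0.5567, 0.0059, 0.3058]
eef_rot: [3.106, 0.009, 2.952]
force: [-0.5, 0.7, 0.4]
grip_width: 0.0001
```

```bash
python3 - <<'E'
from h import *
o=get_obs();print(o["ee_pos"],o["eef_rot"],o["grip_width"],o["force"],o["time_s"])
s=Cam("side");t=Cam("top");crop(s.im,310,130,80,90,9,"s38");cv2.imwrite("pics/t38.png",t.im[:,:,::-1])
plan(ch(0,160,285),YAW+np.pi/2)
plan(ch(0,160,160),YAW+np.pi/2)
E
```

```text
[0.5567 0.0059 0.3058] [3.1059 0.0088 2.9521] 0.00013034318521672845 [-0.5433  0.6815  0.3687] 44.0167
row [0.0201, -0.0152, 1.0004, 0.0011, 0.3299, 0.0416] rows>=12.6 world [0.5871 0.1687 0.287 ]
row [0.0201, -0.0152, 1.0004, 0.0023, 0.3211, 0.2915] rows>=12.6 world [0.5871 0.1687 0.162 ]
```

View pics/s38.png

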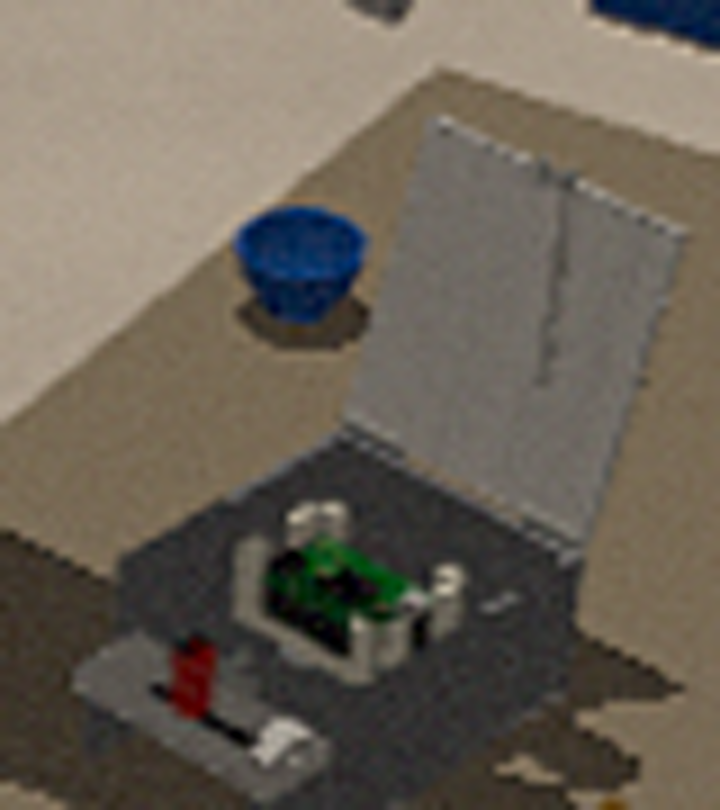

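View pics/t38.png

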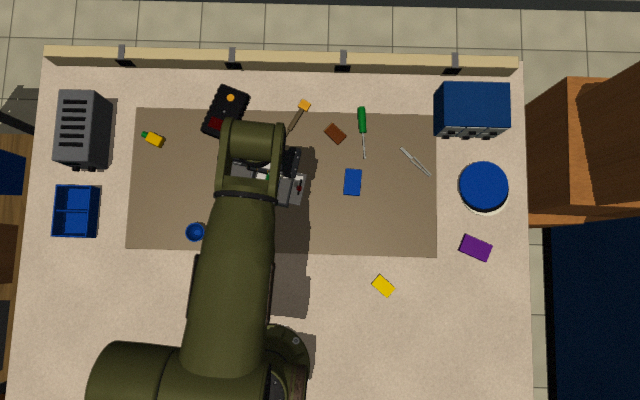

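servo_tool(
  moves=[
    [[0.01, -0.008, 0.08, 0.001, 0.05, 0.03, 1], [0.02, -0.015, 0.16, 0.001, 0.12, 0.04, 1], [0.02, -0.015, 0.24, 0.001, 0.2, 0.04, 1], [0.02, -0.015, 0.32, 0.001, 0.27, 0.04, 1], [0.02, -0.015, 0.4, 0.001, 0.33, 0.04, 1], [0.02, -0.015, 0.48, 0.001, 0.33, 0.04, 1], [0.02, -0.015, 0.56, 0.001, 0.33, 0.04, 1], [0.02, -0.015, 0.64, 0.001, 0.33, 0.04, 1], [0.02, -0.015, 0.72, 0.001, 0.33, 0.04, 1], [0.02, -0.015, 0.8, 0.001, 0.33, 0.04, 1], [0.02, -0.015, 0.88, 0.001, 0.33, 0.04, 1], [0.02, -0.015, 0.96, 0.001, 0.33, 0.04, 1]],
  ],
)

```text
time_s: 45.12
ee_pos: [0.5867, 0.1687, 0.2853]
eef_rot: [-3.14, 0.001, 1.468]
force: [-0.4, -0.3, 0.6]
grip_width: 0.0005
```

```bash
python3 - <<'E'
from h import *
o=get_obs();print(o["ee_pos"],o["eef_rot"],o["force"],o["time_s"])
s=Cam("side");crop(s.im,310,60,100,120,6,"s39")
plan(ch(0,160,285),YAW+np.pi/2)
for y,z in((155,165),(120,165),(95,165),(78,165),(50,165),(25,162)): plan(ch(0,y,z),YAW+np.pi/2)
E
```

```text
[0.5867 0.1687 0.2853] [-3.14    0.0015  1.4684] [-0.3832 -0.2539  0.6342] 45.1167
row [-0.001, 0.0009, 0.0496, 0.0001, 0.0006, -0.0032] rows>=0.6 world [0.5871 0.1687 0.287 ]
row [-0.001, 0.0009, 0.0496, -0.0095, 0.0002, 0.2368] rows>=2.8 world [0.5861 0.1638 0.167 ]
row [-0.001, 0.0009, 0.0496, -0.0793, -0.0052, 0.2369] rows>=3.0 world [0.5795 0.1294 0.167 ]
row [-0.001, 0.0009, 0.0496, -0.1292, -0.0091, 0.237] rows>=3.2 world [0.5748 0.1049 0.167 ]
row [-0.001, 0.0009, 0.0496, -0.1631, -0.0118, 0.237] rows>=3.5 world [0.5715 0.0882 0.167 ]
row [-0.001, 0.0009, 0.0496, -0.2189, -0.0161, 0.2371] rows>=3.9 world [0.5663 0.0607 0.167 ]
row [-0.001, 0.0009, 0.0496, -0.2687, -0.02, 0.2432] rows>=4.4 world [0.5615 0.0361 0.164 ]
```

View pics/s39.png

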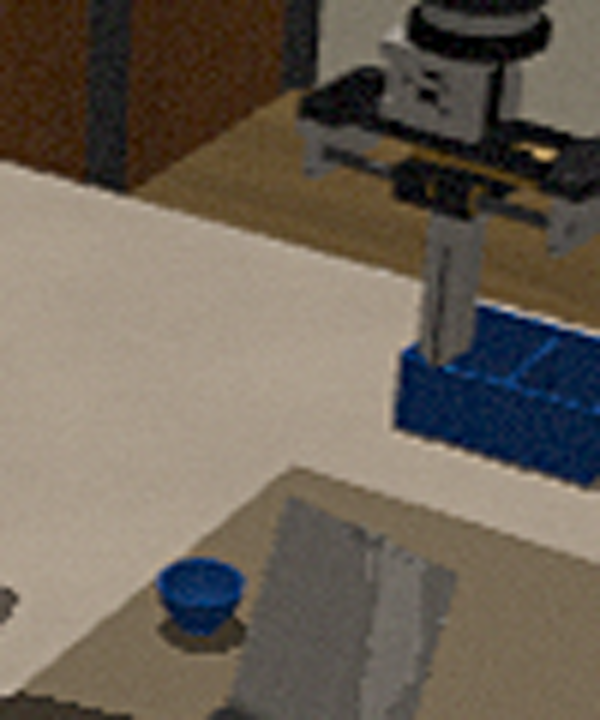

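servo_tool(
  moves=[
    [[-0.001, 0.001, 0.05, -0.005, 0, 0.07, 1], [-0.001, 0.001, 0.05, -0.0095, 0, 0.14, 1], [-0.001, 0.001, 0.05, -0.0095, 0, 0.21, 1], [-0.001, 0.001, 0.05, -0.0095, 0, 0.237, 1], [-0.001, 0.001, 0.05, -0.04, -0.002, 0.237, 1], [-0.001, 0.001, 0.05, -0.079, -0.005, 0.237, 1], [-0.001, 0.001, 0.05, -0.105, -0.007, 0.237, 1], [-0.001, 0.001, 0.05, -0.129, -0.009, 0.237, 1], [-0.001, 0.001, 0.05, -0.15, -0.011, 0.237, 1], [-0.001, 0.001, 0.05, -0.175, -0.0125, 0.237, 1], [-0.001, 0.001, 0.05, -0.2, -0.0145, 0.237, 1], [-0.001, 0.001, 0.05, -0.219, -0.016, 0.237, 1]],
  ],
)

```text
time_s: 46.17
ee_pos: [0.566, 0.0594, 0.167]
eef_rot: [-3.141, -0.0, 1.38]
force: [0.7, 2.7, -1.1]
grip_width: 0.001
```

```bash
python3 - <<'E'
from h import *
o=get_obs();print(o["ee_pos"],o["eef_rot"],o["force"],o["time_s"])
s=Cam("side");crop(s.im,300,90,100,130,6,"s40")
for y,z in((50,165),(25,162),(12,157),(-1,150),(-12,140),(-22,129),(-30,115),(-35,103),(-38,93),(-40,84),(-42,76),(-42,72)): plan(ch(0,y,z),YAW+np.pi/2)
E
```

```text
[0.566  0.0594 0.167 ] [-3.1414 -0.0002  1.38  ] [ 0.7205  2.708  -1.076 ] 46.1667
row [-0.0002, 0.0002, -0.0009, 0.0049, -0.0001, -0.0001] rows>=0.1 world [0.5663 0.0607 0.167 ]
row [-0.0002, 0.0002, -0.0009, -0.0451, -0.0, 0.006] rows>=0.5 world [0.5615 0.0361 0.164 ]
row [-0.0002, 0.0002, -0.0009, -0.0711, 0.0, 0.016] rows>=0.9 world [0.5591 0.0234 0.159 ]
row [-0.0002, 0.0002, -0.0009, -0.0971, 0.0, 0.03] rows>=1.2 world [0.5566 0.0106 0.152 ]
row [-0.0002, 0.0002, -0.0009, -0.1191, 0.0001, 0.05] rows>=1.5 world [ 0.5545 -0.0002  0.142 ]
row [-0.0002, 0.0002, -0.0009, -0.1391, 0.0001, 0.072] rows>=1.9 world [ 0.5526 -0.01    0.131 ]
row [-0.0002, 0.0002, -0.0009, -0.155, 0.0002, 0.1] rows>=2.2 world [ 0.5511 -0.0179  0.117 ]
row [-0.0002, 0.0002, -0.0009, -0.165, 0.0002, 0.124] rows>=2.5 world [ 0.5502 -0.0228  0.105 ]
row [-0.0002, 0.0002, -0.0009, -0.171, 0.0002, 0.144] rows>=2.7 world [ 0.5496 -0.0257  0.095 ]
row [-0.0002, 0.0002, -0.0009, -0.175, 0.0002, 0.162] rows>=2.9 world [ 0.5492 -0.0277  0.086 ]
row [-0.0002, 0.0002, -0.0009, -0.179, 0.0002, 0.178] rows>=3.0 world [ 0.5489 -0.0296  0.078 ]
row [-0.0002, 0.0002, -0.0009, -0.179, 0.0002, 0.186] rows>=3.1 world [ 0.5489 -0.0296  0.074 ]
```

View pics/s40.png

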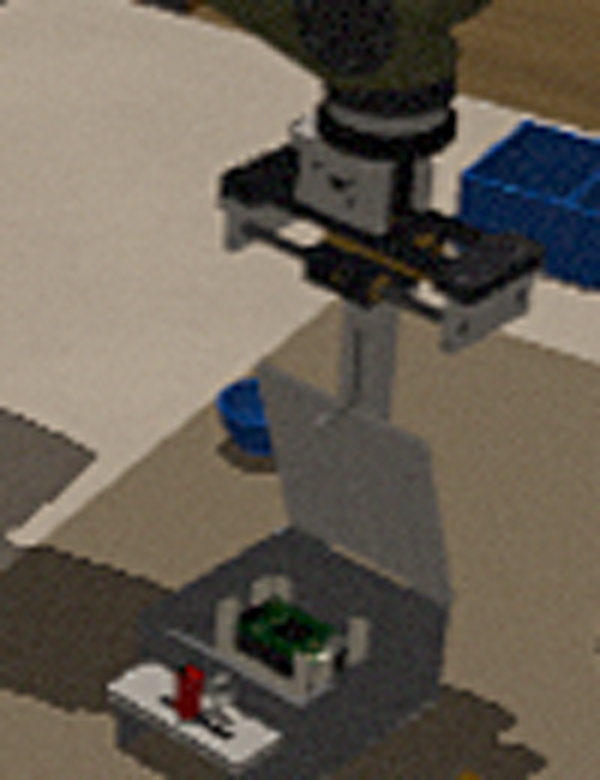

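Works as planned; follow the arc down.

servo_tool(
  moves=[
    [[0, 0, 0, -0.02, 0, 0.002, 1], [0, 0, 0, -0.045, 0, 0.006, 1], [0, 0, 0, -0.071, 0, 0.016, 1], [0, 0, 0, -0.097, 0, 0.03, 1], [0, 0, 0, -0.119, 0, 0.05, 1], [0, 0, 0, -0.139, 0, 0.072, 1], [0, 0, 0, -0.155, 0, 0.1, 1], [0, 0, 0, -0.165, 0, 0.124, 1], [0, 0, 0, -0.165, 0, 0.124, 1]],
  ],
)

```text
time_s: 46.97
ee_pos: [0.5487, -0.0242, 0.102]
eef_rot: [-3.137, 0.001, 1.378]
force: [-0.7, -0.4, 1.0]
grip_width: 0.0006
```

```bash
python3 - <<'E'
from h import *
o=get_obs();print(o["ee_pos"],o["eef_rot"],o["force"],o["time_s"])
s=Cam("side");crop(s.im,300,110,100,110,7,"s41")
for y,z in((-38,93),(-40,84),(-42,78),(-42,74),(-42,72),(-42,70)): plan(ch(0,y,z),YAW+np.pi/2)
E
```

```text
[ 0.5487 -0.0242  0.102 ] [-3.1374  0.0013  1.378 ] [-0.691  -0.3827  1.0381] 46.9667
row [-0.0019, 0.0007, -0.0015, -0.0038, 0.0016, 0.017] rows>=0.2 world [ 0.5496 -0.0257  0.095 ]
row [-0.0019, 0.0007, -0.0015, -0.0078, 0.0016, 0.035] rows>=0.4 world [ 0.5492 -0.0277  0.086 ]
row [-0.0019, 0.0007, -0.0015, -0.0118, 0.0017, 0.047] rows>=0.6 world [ 0.5489 -0.0296  0.08  ]
row [-0.0019, 0.0007, -0.0015, -0.0118, 0.0017, 0.055] rows>=0.7 world [ 0.5489 -0.0296  0.076 ]
row [-0.0019, 0.0007, -0.0015, -0.0118, 0.0017, 0.059] rows>=0.7 world [ 0.5489 -0.0296  0.074 ]
row [-0.0019, 0.0007, -0.0015, -0.0118, 0.0017, 0.063] rows>=0.8 world [ 0.5489 -0.0296  0.072 ]
```

View pics/s41.png

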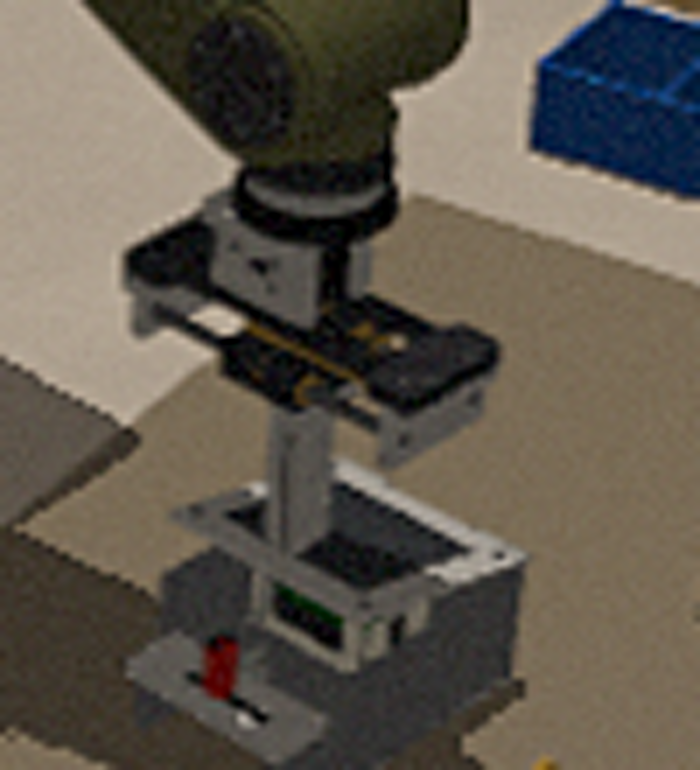

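servo_tool(
  moves=[
    [[-0.002, 0.001, -0.001, -0.004, 0.0016, 0.017, 1], [-0.002, 0.001, -0.001, -0.008, 0.0016, 0.03, 1], [-0.002, 0.001, -0.001, -0.012, 0.0016, 0.04, 1], [-0.002, 0.001, -0.001, -0.014, 0.0016, 0.047, 1], [-0.002, 0.001, -0.001, -0.016, 0.0016, 0.052, 1], [-0.002, 0.001, -0.001, -0.016, 0.0016, 0.055, 1], [-0.002, 0.001, -0.001, -0.016, 0.0016, 0.057, 1], [-0.002, 0.001, -0.001, -0.016, 0.0016, 0.057, 1]],
  ],
)

```text
time_s: 47.68
ee_pos: [0.5484, -0.0318, 0.0747]
eef_rot: [3.141, -0.0, 1.38]
force: [1.7, -1.0, 2.4]
grip_width: 0.0002
```

servo_tool(
  moves=[
    [[0, 0, 0, 0, 0, 0.002, 1], [0, 0, 0, 0, 0, 0.003, 1], [0, 0, 0, 0, 0, 0.003, 1]],
  ],
)

```text
time_s: 47.93
ee_pos: [0.5485, -0.0318, 0.0735]
eef_rot: [3.141, -0.0, 1.38]
force: [-1.9, -0.1, 7.6]
grip_width: 0.0005
```

```bash
python3 - <<'E'
from h import *
o=get_obs();print(o["ee_pos"],o["force"],o["time_s"])
s=Cam("side");crop(s.im,310,160,80,60,10,"s42")
E
```

```text
[ 0.5485 -0.0318  0.0735] [-1.8519 -0.0844  7.5856] 47.9333
```

View pics/s42.png

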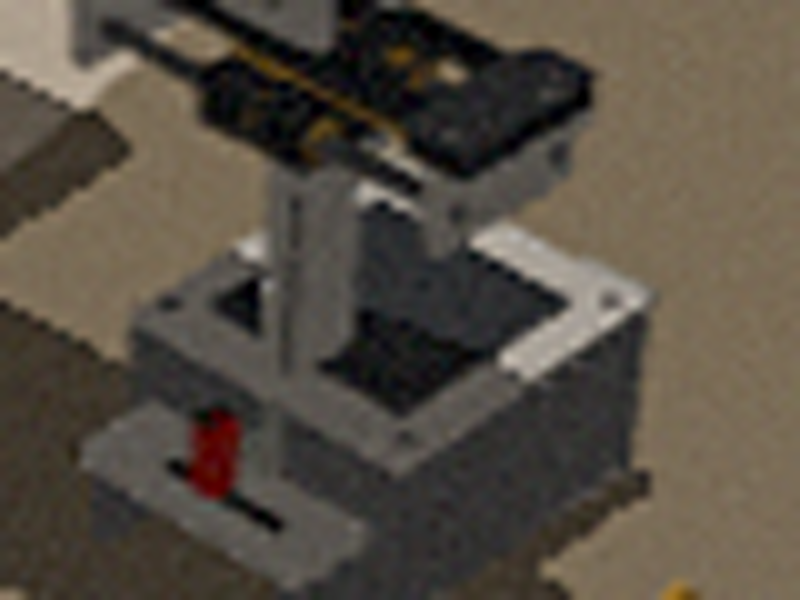

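servo_tool(
  moves=[
    [[0, 0, 0, 0, 0, -0.004, 1], [0, 0, 0, 0, 0, -0.01, 1], [0, 0, 0, 0, 0, -0.03, 1], [0, 0, 0, 0, 0, -0.06, 1], [0, 0, 0, 0, 0, -0.1, 1], [0, 0, 0, 0, 0, -0.15, 1], [0, 0, 0, 0, 0, -0.2, 1], [0, 0, 0, 0, 0, -0.25, 1]],
  ],
)

```text
time_s: 48.65
ee_pos: [0.548, -0.0318, 0.2002]
eef_rot: [-3.142, -0.0, 1.38]
force: [0.5, 0.2, -0.3]
grip_width: 0.0004
```

```bash
python3 - <<'E'
from h import *
o=get_obs();print(o["ee_pos"],o["force"],o["time_s"])
s=Cam("side");crop(s.im,310,150,80,70,10,"s43")
plan([.45,-.2,.25],YAW+np.pi/2)
E
```

```text
[ 0.548  -0.0318  0.2002] [ 0.5209  0.2187 -0.3011] 48.65
row [0.0044, -0.0004, -0.0003, -0.3678, -0.1314, -0.0903] rows>=4.8 world [ 0.45 -0.2   0.25]
```

View pics/s43.png

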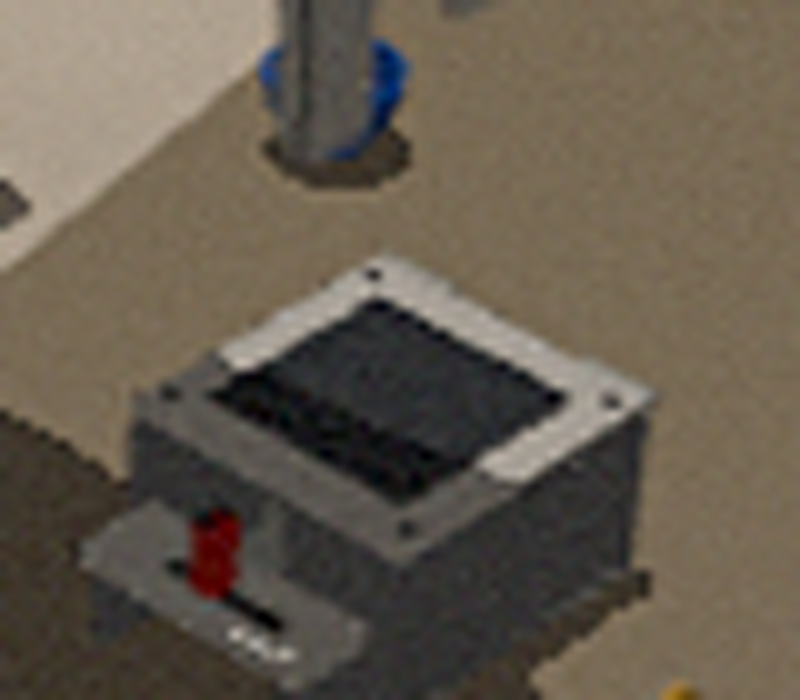

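servo_tool(
  moves=[
    [[0, 0, 0, -0.08, -0.03, -0.02, 1], [0, 0, 0, -0.16, -0.06, -0.04, 1], [0, 0, 0, -0.24, -0.09, -0.06, 1], [0, 0, 0, -0.32, -0.12, -0.08, 1], [0, 0, 0, -0.45, -0.13, -0.09, 1], [0, 0, 0, -0.5, -0.13, -0.09, 1], [0, 0, 0, -0.5, -0.13, -0.09, 1], [0, 0, 0, -0.5, -0.13, -0.09, 1]],
  ],
)

```text
time_s: 49.37
ee_pos: [0.4368, -0.2679, 0.2502]
eef_rot: [3.135, -0.0, 1.376]
force: [0.2, 0.3, -0.1]
grip_width: 0.0004
```

```bash
python3 - <<'E'
from h import *
o=get_obs();print(o["ee_pos"],o["force"],o["time_s"])
t=Cam("top");s=Cam("side")
blob(t,"red",(270,165,330,210),.0725,8);blob(s,"red",(310,190,350,225),.0725,8)
im0=cv2.imread("pics/top0.png")[:,:,::-1];t0=t.im.copy();t.im=im0.copy();blob(t,"red",(270,165,330,210),.0725,8);t.im=t0
im0=cv2.imread("pics/side0.png")[:,:,::-1];s0=s.im.copy();s.im=im0.copy();blob(s,"red",(310,170,350,225),.0725,8);s.im=s0
cv2.imwrite("pics/t44.png",t.im[:,:,::-1]);crop(t.im,230,140,100,80,8,"t44c")
E
```

```text
[ 0.4368 -0.2679  0.2502] [ 0.1865  0.2891 -0.1406] 49.3667
red rect c [535.9 -77.8] size [12.3 12.1] long axis deg 1.8 px [298.8 187.6]
red rect c [550.5 -95.2] size [43.7 13.3] long axis deg 122.4 px [331.  204.8]
red rect c [535.9 -77.8] size [12.2 12.1] long axis deg 1.6 px [298.9 187.8]
red rect c [550.9 -95. ] size [44.2 10.5] long axis deg 113.5 px [331.2 205. ]
```

View pics/t44.png

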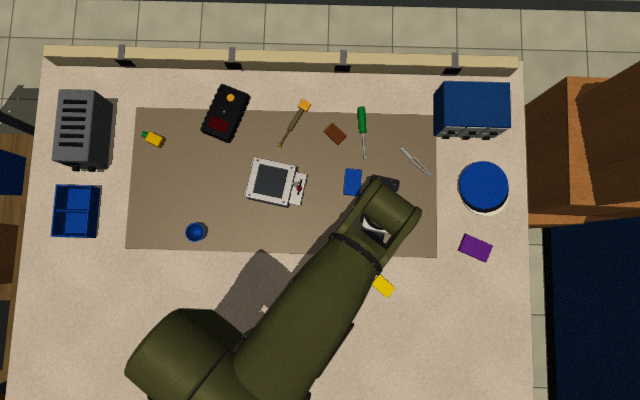

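View pics/t44c.png

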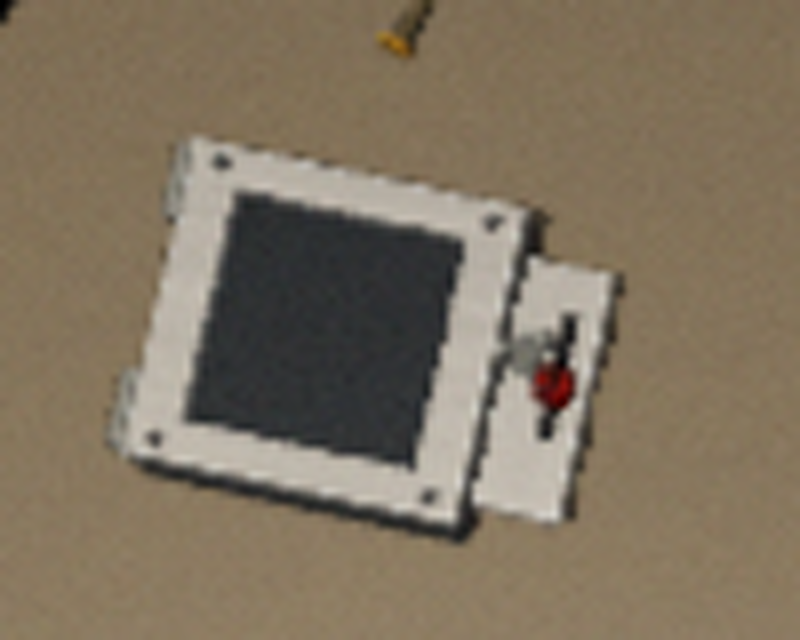

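Cover and latch look the same as at the start, the bystanders have not moved, and the arm is clear. Handing in.

```bash
python3 -c "
from station import hand_in
print(hand_in())"
```

```text
the job is handed in; nothing more can be done
None
```

I slid the latch and the cover sprang open. I then stacked the small blue, white and black spacers and the board, chip up, and pushed the cover shut. No orange spacer was on the bench, so I left that one out. The job is handed in at about 49 s; no verdict is reported.

**Presses:** I pressed the middle of each piece with closed fingers after letting it go. The end-of-press readings were:

| Piece | Force (N) |
|---|---|
| Blue | 11 |
| White | 7.4–8.8 |
| Black | 6, then about 25 on a second press to be sure |
| Board | 16.5 |

The board press bottomed with the fingertips at 50 mm, the height expected for the full stack.

**What went wrong:** On the first try the black spacer caught on a guide and rolled in the grip. I laid it back on the mat and gripped it again. I then shifted my estimate of the bed centre by about 1.5 mm, and it went in cleanly.

**Disagreements:**
- The top camera showed the white spacer about 2 mm to the -y side of where I released it. That is inside the guides and within the 6 mm limit.
- The two presses on black at 6 N were not clearly at the bottom stop.

**Last checks:**
- The cover stayed shut when the fingers lifted.
- The cover and red tab match the starting picture; the tab's measured position is unchanged.
- The other things on the bench look unmoved, and the arm was clear of everything.
- I could not see the stack once the cover was shut; the last look, before closing, showed it flat between the guides.

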